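# Turn the calibration carrier over, load it and gauge it on the reader track

### The arm

A 6-joint arm with a two-finger parallel gripper is mounted at the origin on a cart in front of the work surface, level with it; the furniture and walls round the work are solid. World frame = base frame: x ahead of the robot, y to its left, z up, the work surface at z = 0. Lengths are in m, angles in degrees, forces in N, time in s.
With the tool pointing down it reaches from about 0.325 to 1 m from the base axis. Payload 5.1 kg.
Tool frame: the origin (TCP) lies midway between the tips of the shut fingers; the grasp point (between the pads) lies 19 mm behind it; z points along the fingers, y is the direction in which the jaws open and shut (so a half turn about z gives the same grasp; the last joint's range is limited). The gripper opens to 85 mm and grips with 20 to 120 N. Pads are 22 mm wide; open, the fingers measure 114 mm over their backs; the gripper's body (76 mm by 85 mm) begins 54 mm behind the grasp point. The pads swing forward as they close: fully open they stand 13 mm farther back than shut.
Start: joints at [70.898, 7.093, 94.555, -0, 78.352, -4.733], TCP at [0.161, 0.63, 0.231] pointing down, gripper open.
Joint ranges: [-149.61, 149.61], [-58.7, 133.49], [1.44, 155.28], [-77.14, 257.14], [18.33, 153.61], [-166.67, 166.67]. Speed limits (degrees/s): [147.25, 147.25, 180, 180, 180, 180].

### API

Orientations are given as a 3x3 rotation matrix whose columns are the frame's x, y, z axes.
In Python, from workcell import * gives the robot as it stands.
- The arm moves only by the tool apply_moves, never from a script. Its arguments are lists of equal length, an entry for each row: "dp": the shift along the world's x, y, z in m, a list of three; "turn": the turn, a rotation vector about the world's x, y, z in rad, a list of three; "jaw": the gripper's target within -1 to 1 (shut at 1, half-way at 0, fully open at -1). In form: {"dp": [[dx, dy, dz], ...], "turn": [[ax, ay, az], ...], "jaw": [jaw, ...]}. A call has 1 to 10 rows; each row shifts and turns the pose as measured when the row begins; what a row does not reach is not made up. A row lasts 1/10 s, in which the tool goes at most 50 mm and 8.59 degrees, less where a joint would pass 70% of its speed; a pose out of reach is approached as far as the arm can. A call is refused whole if a number of a shift passes 0.05 or a number of a turn 0.15, either way. A call with a gripper value outside its range is refused whole. The fingers move at their own pace and stop on an object; "squeeze" is the grip in N (left out, the last holds). Time passes only in rows, so rows that do not move let the fingers close. It gives the time, the measured TCP pose, the force and the opening at its end, in the units of the state.
- get_obs(): the state, without advancing time (a new reading comes with each control period).
- camera(name): name is "scene" or "top" or "wrist"; returns a dict with "frame" (480x640x3 uint8, red, green, blue), "camera_matrix" (3x3 intrinsics, pixels), "distortion" ([k1, k2, p1, p2, k3] as OpenCV has them; the pictures are not rectified), "R" (3x3) and "t" (3): a world point X has camera coordinates R X + t. Camera axes: x right, y down, z forward; pixel columns grow to the right and rows downward; lengths in m; the calibration is good to about 2 mm. A picture is of the moment at which its call begins. There is no depth.
- close_job(): hands the job in, once; it reports no verdict.
The state is a dict: "time": time; "qpos": joint angles; "joint_velocities": joint speeds; "effort": joint torques, N m; "tool_pos": TCP position; "tcp_rot": TCP orientation; "wrist_force": force on the tool from outside, world axes, zero at the start; "torque": the same for the moment, N m; "gripper_width": finger opening in m.
Only numpy, scipy, OpenCV 4.12 (cv2) and the standard library are available. Lean on these libraries where they do the work, as an engineer would, in place of code of your own. Each camera call takes 0.05 s, during which the arm holds its last target.

### The job

The washed puck carrier lies pocket side down on its drip stand: lever it up against the stand's back wall, turn it over and lay it pockets up on the free end of the reader track, flush along the fence, then set every calibration puck in a pocket of its own. With the flip stop swung down, slide the loaded carrier along the fence under the arch until it rests against the stop, then swing the stop back up and leave the carrier where it was gauged with all pucks in their pockets. Do not disturb the beaker and the timer.

Things in the scene. Friction and masses are not known exactly. Their poses are not given: they have to be found in the camera images.
- carrier: Grey plate 110 (x) x 116 (y) x 14 mm, 0.22 kg. Origin: centre of the pocketed face; z points to the plain back (up at the start, finally down). 4 pockets, 40 (x) x 44 (y) x 6 mm deep, centred at x = +-22, y = +-24 mm. Solid margins 13 mm wide along the edges x = +-55 mm, good to pinch. At the start its near edge overhangs the stand by 35 mm; its far edge is 2 to 12 mm short of the wall.
- stand: Fixed white drip stand under the carrier. Origin on the table; x points away from the robot, y left. Flat top 50 mm above the table, x = -20 to +62 mm, 100 mm wide in y.
- stand_wall (a point): Foot of the stand's back wall: on the stand's top, middle of the wall's front face (x = 62 mm in the stand's frame; same axes). The aluminium wall is 12 mm thick and rises 25 mm above the stand's top.
- track: Fixed track. Origin on the table under its free loading end; x points away from the robot, y along the fence (robot's left), the way of travel. White bed 50 mm above the table, x = -55 to 25, y = -67 to 185 mm. The fence is on the robot's side: its working face at x = -55 mm looks away from the robot; 12 mm thick, top at 90 mm. A carrier flush on the fence has its centre at x = 0 and overhangs the bed's far side by 30 mm; load it at y = 10 to 35 mm.
- arch (a point): Middle of the arch's underside, 92 mm above the table, at y = 140 mm in the track's frame. The arch spans y = 122 to 157 mm; posts beyond x = +78 mm and x = -68 mm; top at 102 mm with a black housing to 116 mm. A loaded puck reaches 76 mm.
- stop_face (a point): Point on the bed under the face of the lowered stop (y = 161 mm in the track's frame, x = -21 mm): a carrier resting against the lowered stop has its centre at y = 103 mm in the track's frame. Pushed on the robot's side of its middle, the carrier swings away from the fence; pushed a little beyond its middle (about x = +15 mm), it stays on it.
- stop (a joint): Flip stop hinged on the fence, beyond the arch: 0 = down (arm level over the bed, its tooth hanging to 5 mm above the bed at x = -36 to -6 mm in the track's frame); 1.75 rad = swung up and a little past upright, towards the robot. Light friction hinge; past upright it stays up, well below upright it may fall down.
- stop_hinge (a point): On the stop's hinge axis (parallel to the track's y): x = -75, y = 165, z = 100 mm in the track's frame.
- stop_bar (a point): Middle of the stop's grip bar: round, 10 mm thick, 42 mm long, parallel to the track's y, on the far side of the stop's 8 mm arm (this point is 28 mm from the arm's middle); free to be pinched from above. At stop angle q it is at x = -75 + 75 cos q, y = 193, z = 100 + 75 sin q mm in the track's frame.
- pipette_post (a point): Foot of the post of the room's fixed pipette stand, an obstacle: base 116 mm wide, 15 mm high; post 290 mm tall with arms at the top along y, reaching 90 mm to either side; a pipette hangs on the left arm, 55 to 105 mm left of the post, within 40 mm of it in x, body from 200 to 325 mm high. Keep hand and wrist clear: pass in front of it.
- beaker: Bystander: clear beaker, 77 mm wide, 93 mm tall, behind the pipette stand; leave it alone. Origin: centre of its underside.
- timer: Bystander: bench timer, 66 x 92 x 28 mm, near the front edge of the table, on the right; leave it alone. Origin: centre of its underside.
- puck_0: Steel calibration puck: flat round disc, 30 mm in diameter, 18 mm tall, 60 g, with a shallow dish in its top, standing on the table; origin: centre of its underside, z up. May be absent.
- puck_1: Steel calibration puck: flat round disc, 30 mm in diameter, 18 mm tall, 60 g, with a shallow dish in its top, standing on the table; origin: centre of its underside, z up. May be absent.
- puck_2: Steel calibration puck: flat round disc, 30 mm in diameter, 18 mm tall, 60 g, with a shallow dish in its top, standing on the table; origin: centre of its underside, z up. May be absent.
- puck_3: Steel calibration puck: flat round disc, 30 mm in diameter, 18 mm tall, 60 g, with a shallow dish in its top, standing on the table; origin: centre of its underside, z up. May be absent.

How it is judged (in metres and radians):
On the way, in this order (a step that is already met when the one before it is completed fails the run):
1. the carrier lies pockets up on the track's bed along the fence, short of the arch (angle between carrier's own z axis and vertical above 3.06 rad and angle between the y axis of carrier and the y axis of track, either way round below 0.08 rad and z of carrier in the frame of track between 0.06 and 0.068 m and x of carrier in the frame of track between -0.006 and 0.008 m and y of carrier in the frame of track below 0.045 m and linear speed of carrier below 0.02 m/s), for 0.2 s.
2. every puck present lies flat in a pocket, the carrier still short of the arch (angle between carrier's own z axis and vertical above 3.06 rad and angle between the y axis of carrier and the y axis of track, either way round below 0.08 rad and z of carrier in the frame of track between 0.06 and 0.068 m and x of carrier in the frame of track between -0.006 and 0.008 m and angle between each of puck_0, puck_1, puck_2, puck_3's own z axis and vertical below 0.15 rad and z of puck_0 in the frame of carrier between 0.003 and 0.009 m and x of puck_0 in the frame of carrier between -0.042 and 0.042 m and y of puck_0 in the frame of carrier between -0.048 and 0.048 m and z of puck_1 in the frame of carrier between 0.003 and 0.009 m and x of puck_1 in the frame of carrier between -0.042 and 0.042 m and y of puck_1 in the frame of carrier between -0.048 and 0.048 m and z of puck_2 in the frame of carrier between 0.003 and 0.009 m and x of puck_2 in the frame of carrier between -0.042 and 0.042 m and y of puck_2 in the frame of carrier between -0.048 and 0.048 m and z of puck_3 in the frame of carrier between 0.003 and 0.009 m and x of puck_3 in the frame of carrier between -0.042 and 0.042 m and y of puck_3 in the frame of carrier between -0.048 and 0.048 m and y of carrier in the frame of track below 0.06 m), for 0.2 s.
3. the loaded carrier rests against the lowered flip stop (angle between carrier's own z axis and vertical above 3.06 rad and angle between the y axis of carrier and the y axis of track, either way round below 0.08 rad and z of carrier in the frame of track between 0.06 and 0.068 m and x of carrier in the frame of track between -0.006 and 0.008 m and angle between each of puck_0, puck_1, puck_2, puck_3's own z axis and vertical below 0.15 rad and z of puck_0 in the frame of carrier between 0.003 and 0.009 m and x of puck_0 in the frame of carrier between -0.042 and 0.042 m and y of puck_0 in the frame of carrier between -0.048 and 0.048 m and z of puck_1 in the frame of carrier between 0.003 and 0.009 m and x of puck_1 in the frame of carrier between -0.042 and 0.042 m and y of puck_1 in the frame of carrier between -0.048 and 0.048 m and z of puck_2 in the frame of carrier between 0.003 and 0.009 m and x of puck_2 in the frame of carrier between -0.042 and 0.042 m and y of puck_2 in the frame of carrier between -0.048 and 0.048 m and z of puck_3 in the frame of carrier between 0.003 and 0.009 m and x of puck_3 in the frame of carrier between -0.042 and 0.042 m and y of puck_3 in the frame of carrier between -0.048 and 0.048 m and y of carrier in the frame of track between 0.097 and 0.108 m and value of joint stop below 0.06 rad), for 0.2 s.
At the end, for the whole second after the job is handed in: Carrier pockets up, flat on the bed, along the fence (7 mm, 4.5 deg), within 7 mm of where it touches the stop (6 mm while the stop was down); every puck present flat in a pocket of its own; stop swung up past 83 deg; all at rest (angle between carrier's own z axis and vertical above 3.06 rad and angle between the y axis of carrier and the y axis of track, either way round below 0.08 rad and z of carrier in the frame of track between 0.06 and 0.068 m and x of carrier in the frame of track between -0.006 and 0.008 m and angle between each of puck_0, puck_1, puck_2, puck_3's own z axis and vertical below 0.15 rad and z of puck_0 in the frame of carrier between 0.003 and 0.009 m and x of puck_0 in the frame of carrier between -0.042 and 0.042 m and y of puck_0 in the frame of carrier between -0.048 and 0.048 m and z of puck_1 in the frame of carrier between 0.003 and 0.009 m and x of puck_1 in the frame of carrier between -0.042 and 0.042 m and y of puck_1 in the frame of carrier between -0.048 and 0.048 m and z of puck_2 in the frame of carrier between 0.003 and 0.009 m and x of puck_2 in the frame of carrier between -0.042 and 0.042 m and y of puck_2 in the frame of carrier between -0.048 and 0.048 m and z of puck_3 in the frame of carrier between 0.003 and 0.009 m and x of puck_3 in the frame of carrier between -0.042 and 0.042 m and y of puck_3 in the frame of carrier between -0.048 and 0.048 m and y of carrier in the frame of track between 0.095 and 0.11 m and linear speed of each of puck_0, puck_1, puck_2, puck_3, carrier below 0.03 m/s and value of joint stop above 1.45 rad).
It fails at once if the beaker or the timer is pushed about (distance of any of beaker, timer from where it was at the start of the episode above 0.04 m).
Of puck_0, puck_1, puck_2, puck_3 only 2 to 3 are there at a start; the rules pass over those that are not, and their reading is None.
At some moment in a run one of puck_0, puck_1, puck_2, puck_3 may be knocked a few centimetres aside while the robot is not near it.
It also fails if it takes over 210 s, if anything falls off the work surface, if the arm or the gripper's body presses on something with over 40 N, if the wrist force passes 120 N, or if a joint passes its speed limit or range.

## Working session

There is one attempt and no reset: what is moved stays moved. The work goes in short steps, Python scripts to look and compute and a tool call to move; the robot and the scene stay as the last step left them, time stands still between calls to the robot, and variables do not carry over. Pictures are saved under pics/ and viewed, and the job is handed in when it is done.

Besides the shell and the picture viewer there is one more tool, called after ">>>" as name(argument=value, ...), one argument or row to a line, values as JSON. apply_moves: Moves the arm, as the interface text tells. Its arguments: {"type":"object","properties":{"dp":{"type":"array"},"turn":{"type":"array"},"jaw":{"type":"array"},"squeeze":{"type":"number"}},"required":["dp","turn","jaw"]}

```bash
ls; mkdir -p pics
python3 - <<'E'
from workcell import *
import cv2, numpy as np
o=get_obs()
print({k:(np.round(v,3).tolist() if v is not None else v) for k,v in o.items()})
for n in ["scene","top","wrist"]:
    c=camera(n)
    cv2.imwrite(f"pics/{n}0.png",c["frame"][:,:,::-1])
    print(n,c["camera_matrix"],c["distortion"],c["R"],c["t"], -np.array(c["R"]).T@np.array(c["t"]))
E
```

```text
pics
{'time': 0.0, 'qpos': [70.898, 7.133, 94.634, -0.0, 78.35, -4.734], 'joint_velocities': [0.075, -0.042, 0.064, 0.048, 0.189, -0.008], 'effort': [-0.001, -42.363, -36.545, -0.0, 0.007, -0.0], 'tool_pos': [0.161, 0.629, 0.23], 'tcp_rot': [[-0.969, 0.248, -0.001], [0.248, 0.969, -0.002], [0.0, -0.002, -1.0]], 'wrist_force': [0.445, 0.052, -0.577], 'torque': [-0.016, 0.024, -0.013], 'gripper_width': 0.086}
scene [[472.33790567   0.         325.8112101 ]
 [  0.         472.33790567 237.88033689]
 [  0.           0.           1.        ]] [-0.10242839  0.          0.          0.          0.        ] [[ 0.74358044 -0.6686448   0.00150202]
 [-0.50396627 -0.56191973 -0.65594528]
 [ 0.43943842  0.48699112 -0.75480695]] [-0.39693399  0.31474815  0.86999497] [ 0.07146559 -0.51222448  0.86373202]
top [[487.82810429   0.         317.89814825]
 [  0.         487.82810429 235.87534082]
 [  0.           0.           1.        ]] [-0.03317414  0.          0.          0.          0.        ] [[-0.02664216 -0.9996302   0.00544651]
 [-0.99693561  0.02616868 -0.07371966]
 [ 0.07354987 -0.00739387 -0.99726413]] [-0.00458905  0.53851085  1.44273024] [ 0.43062576 -0.00801211  1.47850695]
wrist [[432.32942272   0.         315.20409612]
 [  0.         432.32942272 240.47772115]
 [  0.           0.           1.        ]] [-0.01007541  0.          0.          0.          0.        ] [[ 0.2483873   0.96865847 -0.00212786]
 [ 0.92577617 -0.23674372  0.2947726 ]
 [ 0.28503022 -0.07518769 -0.95556506]] [-0.64898615 -0.03873476  0.37952168] [0.08888449 0.64801108 0.37269465]
```

View pics/scene0.png

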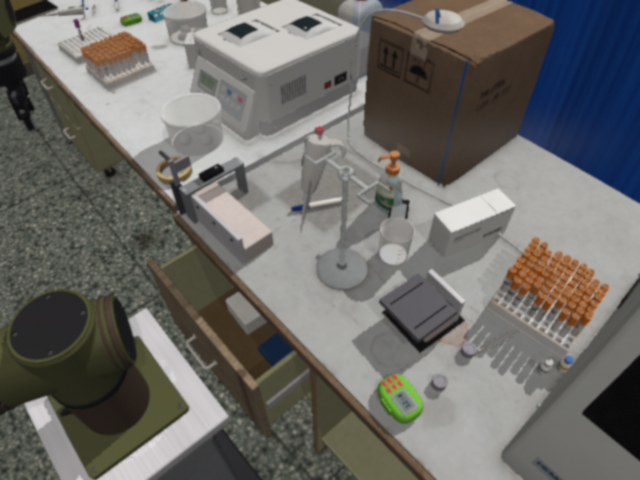

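View pics/top0.png

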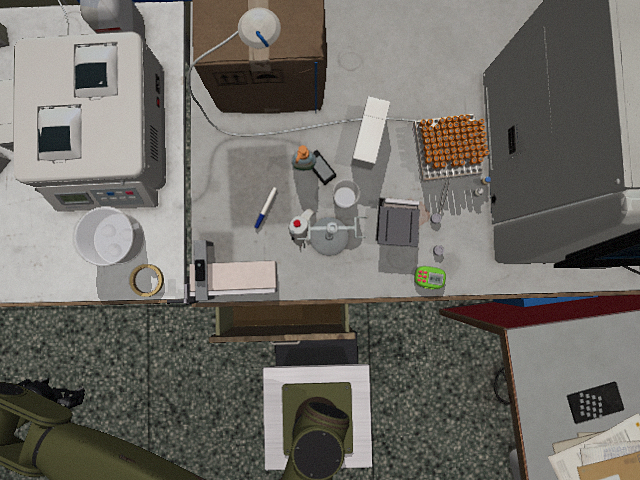

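View pics/wrist0.png

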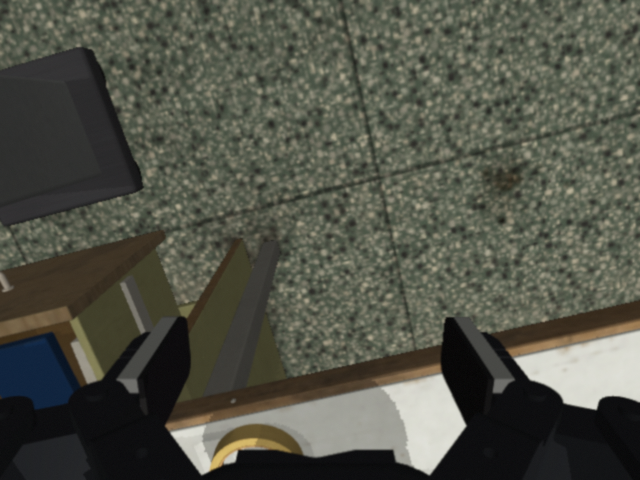

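```bash
cat > h.py <<'E'
from workcell import *
import cv2, numpy as np
def snap(n,name=None):
    c=camera(n); c["R"]=np.array(c["R"]); c["t"]=np.array(c["t"]); c["K"]=np.array(c["camera_matrix"]); c["D"]=np.array(c["distortion"]); 
    c["img"]=np.ascontiguousarray(c["frame"][:,:,::-1])
    if name: cv2.imwrite(f"pics/{name}.png",c["img"])
    np.savez(f"last_{n}.npz",**{k:c[k] for k in ["R","t","K","D","img"]})
    return c
def load(n):
    d=np.load(f"last_{n}.npz"); return {k:d[k] for k in d}
def ray(c,uv):
    p=cv2.undistortPoints(np.array(uv,float).reshape(-1,1,2),c["K"],c["D"]).reshape(-1,2)
    d=np.c_[p,np.ones(len(p))]@c["R"]; C=-c["R"].T@c["t"]
    return C,d
def onz(c,uv,z):
    C,d=ray(c,uv); s=(z-C[2])/d[:,2]; return C+d*s[:,None]
def proj(c,X):
    return cv2.projectPoints(np.array(X,float).reshape(-1,1,3),cv2.Rodrigues(c["R"])[0],c["t"],c["K"],c["D"])[0].reshape(-1,2)
def tri(c1,u1,c2,u2):
    C1,d1=ray(c1,[u1]);C2,d2=ray(c2,[u2]);d1=d1[0]/np.linalg.norm(d1);d2=d2[0]/np.linalg.norm(d2)
    A=np.c_[d1,-d2]; s=np.linalg.lstsq(A,C2-C1,rcond=None)[0]
    return (C1+d1*s[0]+C2+d2*s[1])/2, np.linalg.norm(C1+d1*s[0]-C2-d2*s[1])
def crop(c,x0,y0,x1,y1,s,name):
    cv2.imwrite(f"pics/{name}.png",cv2.resize(c["img"][y0:y1,x0:x1],None,fx=s,fy=s,interpolation=cv2.INTER_CUBIC))
E
python3 - <<'E'
from h import *
t=snap("top","t1"); s=snap("scene","s1")
crop(t,180,200,340,310,5,"t1a"); crop(t,330,170,490,300,5,"t1b")
crop(s,150,140,310,260,5,"s1a"); crop(s,360,240,560,390,4,"s1b")
E
```

```text
(no output)
```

View pics/t1a.png

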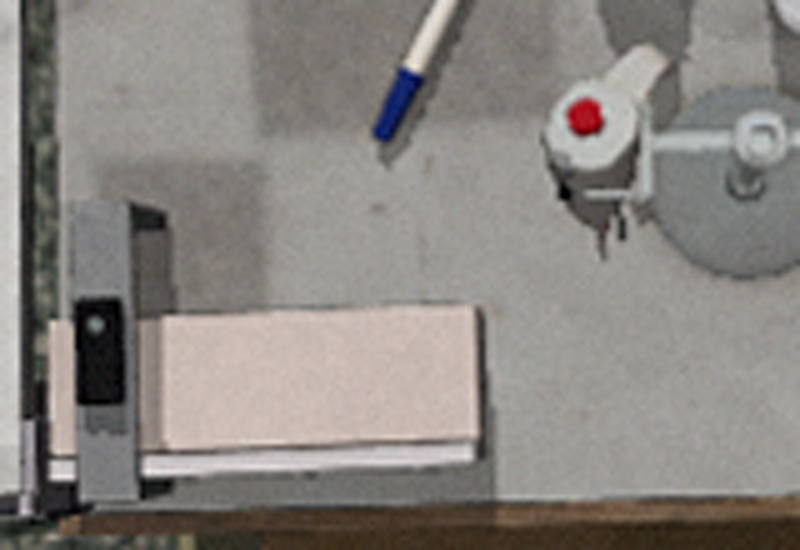

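View pics/t1b.png

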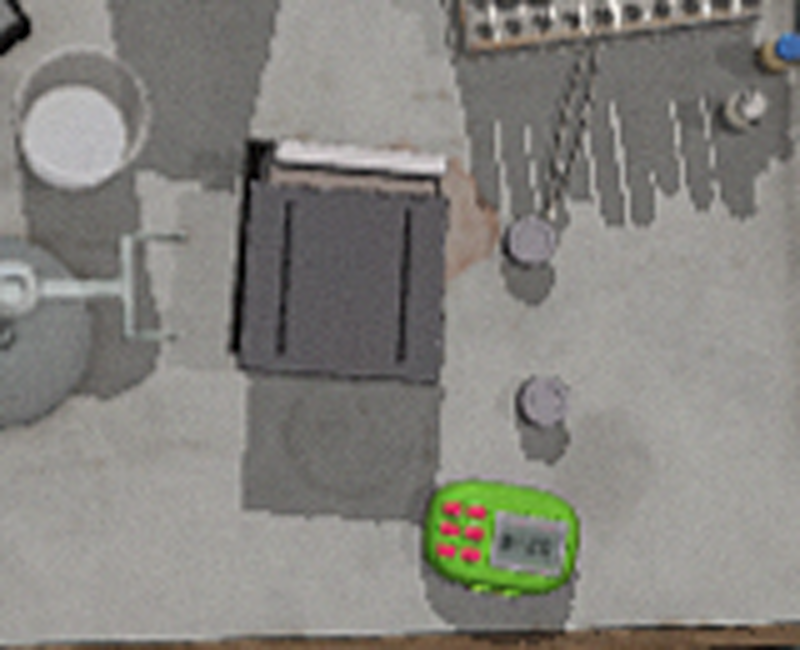

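View pics/s1a.png

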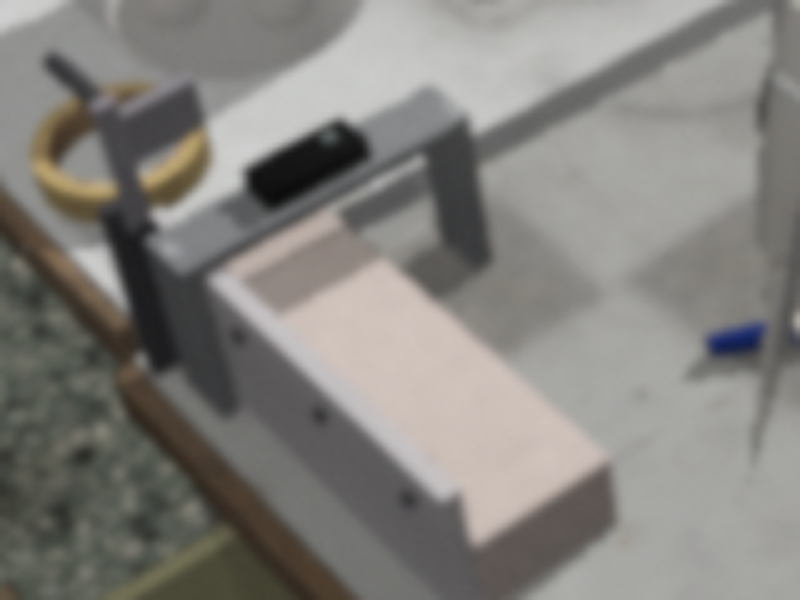

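View pics/s1b.png

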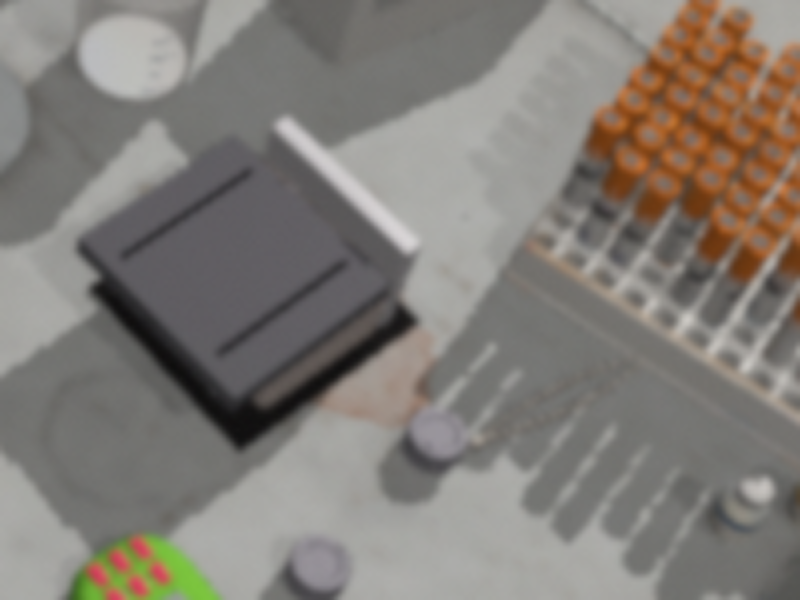

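Run:
```python
from h import *
t=load("top");s=load("scene")
A=lambda l:np.array(l,float)/5+[180,200]
B=lambda l:np.array(l,float)/5+[330,170]
S=lambda l:np.array(l,float)/4+[360,240]
np.set_printoptions(precision=4,suppress=True)
print("track bed far corners",onz(t,A([(478,305),(50,321)]),.05))
print("fence top: inner right, outer right, ",onz(t,A([(476,441),(476,459),(50,458),(50,478)]),.09))
print("carrier",onz(t,B([(246,185),(446,198),(437,383),(240,366)]),.064))
print("carrier scene",onz(s,S([(80,245),(232,138),(400,292),(238,402)]),.064))
print("wall top",onz(t,B([(277,145),(446,157),(446,173),(277,160)]),.075))
print("pucks",onz(t,B([(530,241),(544,401)]),.018),onz(s,S([(438,436),(320,566)]),.018))
print("timer",onz(t,B([(503,535)]),.02))
print("post",onz(t,B([(10,290)]),.29), "base", onz(t,[(328.5,236.5)],.015))
print("beaker",onz(t,B([(73,137)]),0.0))
A2=lambda l:np.array(l,float)/5+[150,140]
print(tri(t,A([(25,450)])[0],s,A2([(100,100)])[0]))
```

```text
track bed far corners [[0.4656 0.107  0.05  ]
 [0.4627 0.3578 0.05  ]]
fence top: inner right, outer right,  [[0.3877 0.1065 0.09  ]
 [0.3775 0.1067 0.09  ]
 [0.3843 0.3482 0.09  ]
 [0.373  0.3483 0.09  ]]
carrier [[ 0.6149 -0.2     0.064 ]
 [ 0.6043 -0.317   0.064 ]
 [ 0.4961 -0.3071  0.064 ]
 [ 0.509  -0.1926  0.064 ]]
carrier scene [[ 0.5052 -0.195   0.064 ]
 [ 0.6135 -0.2024  0.064 ]
 [ 0.6035 -0.322   0.064 ]
 [ 0.4968 -0.3075  0.064 ]]
wall top [[ 0.6364 -0.2174  0.075 ]
 [ 0.6269 -0.3156  0.075 ]
 [ 0.6175 -0.3152  0.075 ]
 [ 0.6276 -0.217   0.075 ]]
pucks [[ 0.5825 -0.3768  0.018 ]
 [ 0.4856 -0.381   0.018 ]] [[ 0.5809 -0.3766  0.018 ]
 [ 0.4836 -0.3805  0.018 ]]
timer [[ 0.4061 -0.3523  0.02  ]]
post [[ 0.5367 -0.0518  0.29  ]] base [[ 0.5358 -0.0507  0.015 ]]
beaker [[ 0.6555 -0.1038  0.    ]]
(array([0.3793, 0.3479, 0.1674]), np.float64(0.026940815784941563))
```

```bash
cat >> h.py <<'E'
T0=np.array([0.4405,0.174]); TY=np.deg2rad(0.7)
def trk(x,y,z):
    c,s=np.cos(TY),np.sin(TY); return [T0[0]+c*x-s*y, T0[1]+s*x+c*y, z]
E
python3 - <<'E'
from h import *
t=load("top");s=load("scene")
pts=[trk(.025,-.067,.05),trk(.025,.185,.05),trk(-.055,-.067,.09),trk(-.067,-.067,.09),trk(-.055,.122,.09),trk(-.067,.122,.09),trk(-.068,.122,.102),trk(.078,.122,.102),trk(-.068,.157,.102)]
q=1.75
pts+= [trk(-.075+.075*np.cos(q),y,.1+.075*np.sin(q)) for y in (.172,.193,.214)]+[trk(-.075,.165,.1)]
for c,b,sc,n in((t,(180,200,340,310),5,"t2"),(s,(150,140,310,260),5,"s2")):
    im=cv2.resize(c["img"][b[1]:b[3],b[0]:b[2]],None,fx=sc,fy=sc,interpolation=cv2.INTER_CUBIC)
    for p in (proj(c,pts)+.5-[b[0],b[1]])*sc: cv2.circle(im,tuple(int(v) for v in p),4,(0,0,255),1)
    cv2.imwrite(f"pics/{n}.png",im)
E
```

```text
(no output)
```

View pics/t2.png

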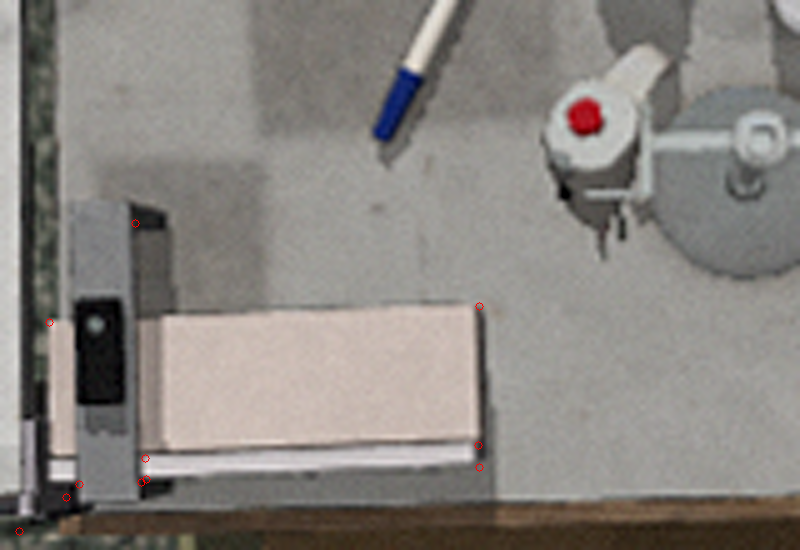

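View pics/s2.png

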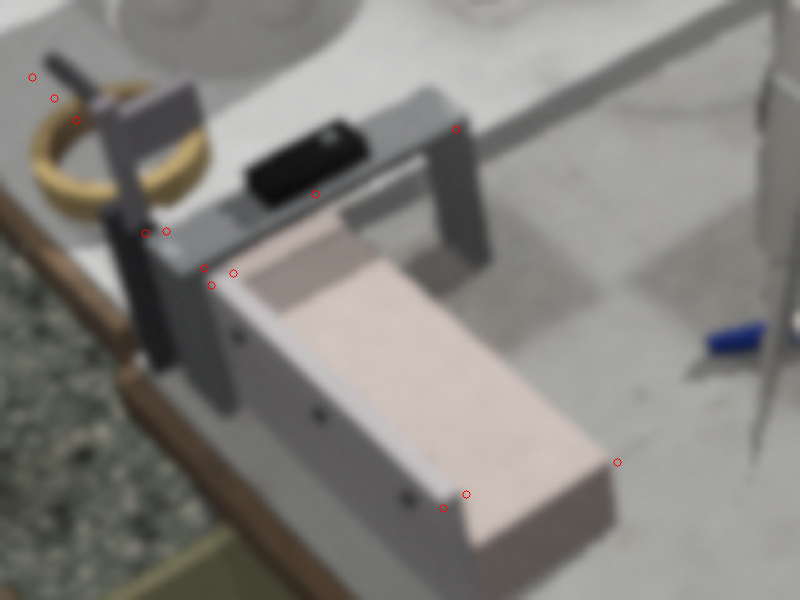

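>>> apply_moves(
  dp=[
    [0.02, -0.026, 0.008],
    [0.02, -0.026, 0.008],
    [0.02, -0.026, 0.008],
    [0.02, -0.026, 0.008],
    [0.02, -0.026, 0.008],
    [0.02, -0.026, 0.008],
    [0.02, -0.026, 0.008],
    [0.02, -0.026, 0.008],
    [0.02, -0.026, 0.008],
    [0.02, -0.026, 0.008],
  ],
  turn=[
    [0, 0, -0.147],
    [0, 0, -0.147],
    [0, 0, -0.147],
    [0, 0, -0.147],
    [0, 0, -0.147],
    [0, 0, -0.147],
    [0, 0, -0.147],
    [0, 0, -0.147],
    [0, 0, -0.147],
    [0, 0, 0],
  ],
  jaw=[-1, -1, -1, -1, -1, -1, -1, -1, -1, -1],
  squeeze=50,
)

```text
time: 1.25
tool_pos: [0.3635, 0.36, 0.3096]
tcp_rot: [[0.033, 0.999, -0.005], [0.999, -0.033, 0.0], [0.0, -0.005, -1.0]]
wrist_force: [0.1, 0.8, 0.4]
gripper_width: 0.0856
```

Run:
```python
from h import *
w=snap("wrist","w2"); t=snap("top"); crop(t,140,200,300,310,5,"t3")
o=get_obs(); print(o["time"],o["tool_pos"],o["tcp_rot"],o["qpos"])
```

```text
1.35 [0.36507034 0.35920292 0.31091328] [[ 3.48860263e-02  9.99387213e-01 -2.85731819e-03]
 [ 9.99390815e-01 -3.48830573e-02  1.08242377e-03]
 [ 9.82088477e-04 -2.89333902e-03 -9.99995332e-01]] [ 38.44717862 -12.75660267 106.09411866   0.15060882  86.75214947
  40.43767546]
```

View pics/w2.png

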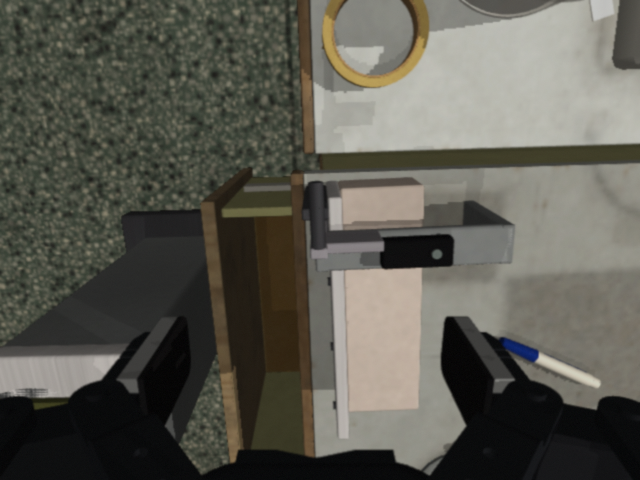

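View pics/t3.png

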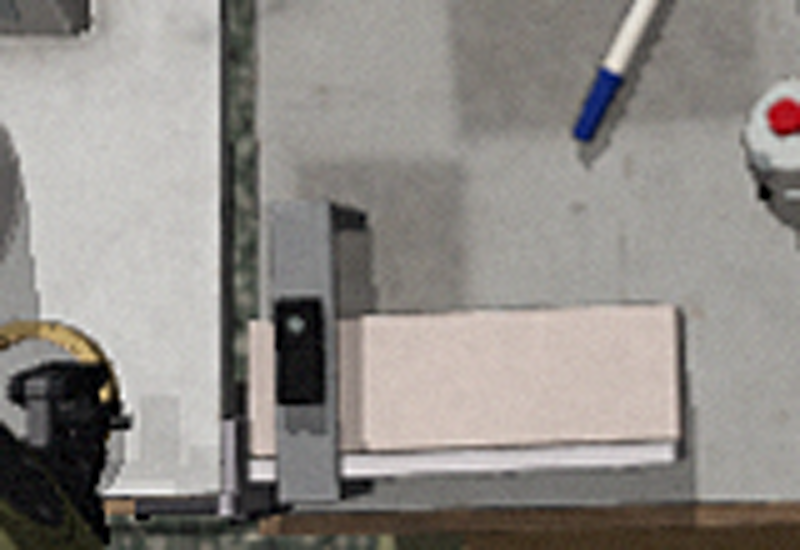

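Run:
```python
from h import *
np.set_printoptions(precision=4,suppress=True)
w=load("wrist");s=load("scene")
print("bed far", onz(w,[(419.5,408),(423,180),(350,410)],.05))
print("fence end",onz(w,[(349,437),(337,438),(332.,270),(345,270)],.09))
print("bar at z .174", onz(w,[(318,183),(318,215),(318,247)],.174))
print("scene bar", onz(s,[(150+70/5,140+78/5)],.174))
print(tri(w,(318,183),s,(150+47/5,140+60/5)))
print("arch",onz(w,[(319,269),(512,262),(514,224)],.102))
```

```text
bed far [[0.4699 0.1136 0.05  ]
 [0.4635 0.367  0.05  ]
 [0.3931 0.1134 0.05  ]]
fence end [[0.3892 0.1124 0.09  ]
 [0.3769 0.1115 0.09  ]
 [0.3757 0.2954 0.09  ]
 [0.3874 0.295  0.09  ]]
bar at z .174 [[0.366  0.3882 0.174 ]
 [0.3653 0.3669 0.174 ]
 [0.3646 0.3447 0.174 ]]
scene bar [[0.3626 0.3716 0.174 ]]
(array([0.3633, 0.3891, 0.1751]), np.float64(0.005560759912849177))
arch [[0.3642 0.3013 0.102 ]
 [0.5304 0.3024 0.102 ]
 [0.5287 0.3363 0.102 ]]
```

>>> apply_moves(
  dp=[
    [0, 0.009, -0.035],
    [0, 0, -0.035],
    [0, 0, -0.035],
    [0, 0, -0.035],
    [0, 0, -0.013],
    [0, 0, 0],
  ],
  turn=[
    [0, 0, 0.03],
    [0, 0, 0],
    [0, 0, 0],
    [0, 0, 0],
    [0, 0, 0],
    [0, 0, 0],
  ],
  jaw=[-1, -1, -1, -1, -1, -1],
)

```text
time: 1.95
tool_pos: [0.3636, 0.3701, 0.1551]
tcp_rot: [[0.004, 1.0, 0.0], [1.0, -0.004, 0.007], [0.007, 0.0, -1.0]]
wrist_force: [0.1, -0.4, -0.4]
gripper_width: 0.0855
```

Run:
```python
from h import *
w=snap("wrist","w3")
o=get_obs(); print(o["time"],o["tool_pos"],o["wrist_force"])
```

```text
2.0 [0.36394991 0.3703817  0.15612833] [ 0.66033405 -1.20846757 -0.7496479 ]
```

View pics/w3.png

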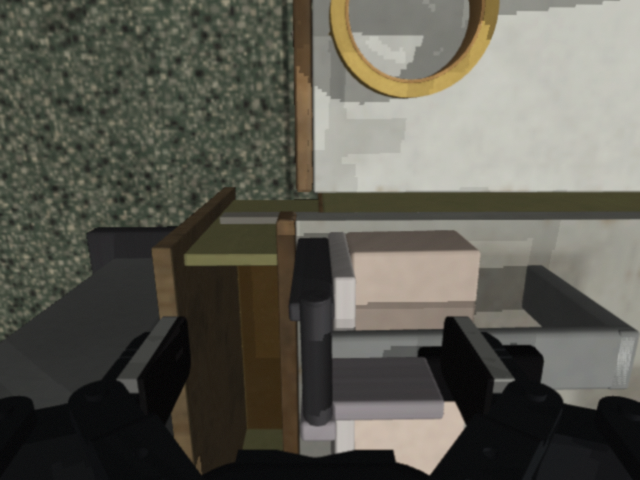

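>>> apply_moves(
  dp=[
    [0, 0, 0.004],
    [0, 0, 0],
    [0, 0, 0],
    [0, 0, 0],
    [0, 0, 0],
    [0, 0, 0],
    [0, 0, 0],
    [0, 0, 0],
  ],
  turn=[
    [0, 0, 0],
    [0, 0, 0],
    [0, 0, 0],
    [0, 0, 0],
    [0, 0, 0],
    [0, 0, 0],
    [0, 0, 0],
    [0, 0, 0],
  ],
  jaw=[0.5, 1, 1, 1, 1, 1, 1, 1],
  squeeze=30,
)

```text
time: 2.8
tool_pos: [0.3673, 0.3738, 0.1689]
tcp_rot: [[0.003, 1.0, 0.012], [1.0, -0.003, 0.016], [0.016, 0.011, -1.0]]
wrist_force: [1.0, 1.1, -1.0]
gripper_width: 0.0086
```

Run:
```python
from h import *
w=snap("wrist","w4");s=snap("scene"); crop(s,130,110,290,230,5,"s4")
o=get_obs(); print(o["time"],o["tool_pos"],o["wrist_force"])
```

```text
2.9 [0.36730162 0.37375868 0.16894001] [-0.95169674  1.30584282  0.3471319 ]
```

View pics/w4.png

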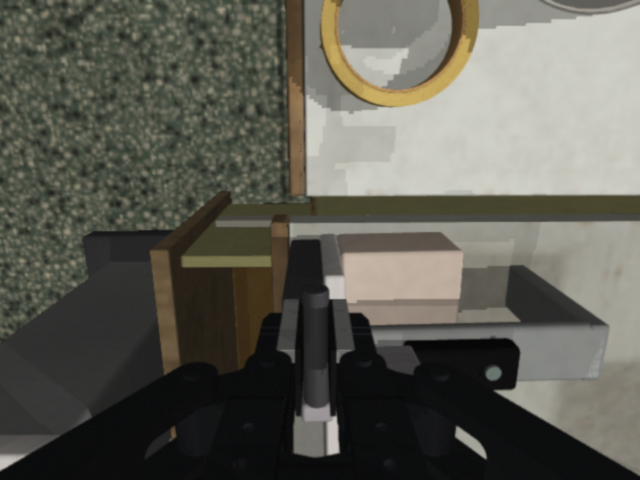

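View pics/s4.png

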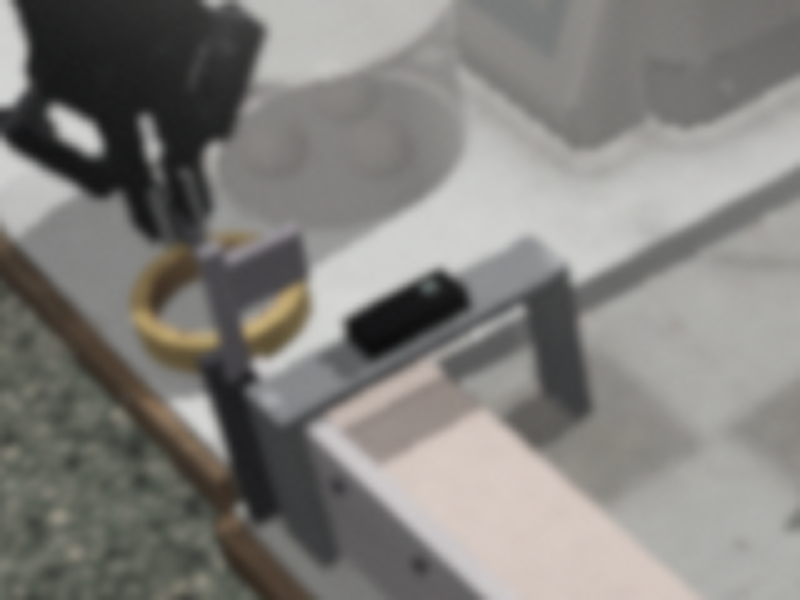

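>>> apply_moves(
  dp=[
    [0.013, 0, -0.003],
    [0.0127, 0, -0.0045],
    [0.0118, 0, -0.0065],
    [0.0107, 0, -0.008],
    [0.0093, 0, -0.01],
    [0.0075, 0, -0.011],
    [0.0055, 0, -0.012],
    [0.0034, 0, -0.013],
    [0.0011, 0, -0.013],
    [0, 0, -0.002],
  ],
  turn=[
    [0, 0, 0],
    [0, 0, 0],
    [0, 0, 0],
    [0, 0, 0],
    [0, 0, 0],
    [0, 0, 0],
    [0, 0, 0],
    [0, 0, 0],
    [0, 0, 0],
    [0, 0, 0],
  ],
  jaw=[1, 1, 1, 1, 1, 1, 1, 1, 1, 1],
  squeeze=20,
)

```text
time: 3.9
tool_pos: [0.439, 0.3763, 0.0819]
tcp_rot: [[0.005, 1.0, -0.022], [1.0, -0.005, 0.016], [0.016, -0.022, -1.0]]
wrist_force: [-8.0, -3.5, 7.2]
gripper_width: 0.0086
```

Run:
```python
from h import *
w=snap("wrist","w5");s=snap("scene"); crop(s,130,110,290,230,5,"s5")
o=get_obs(); print(o["time"],o["tool_pos"],o["wrist_force"])
```

```text
4.0 [0.43913377 0.37618791 0.08176826] [-12.18593428  -0.80255763  12.48068399]
```

View pics/w5.png

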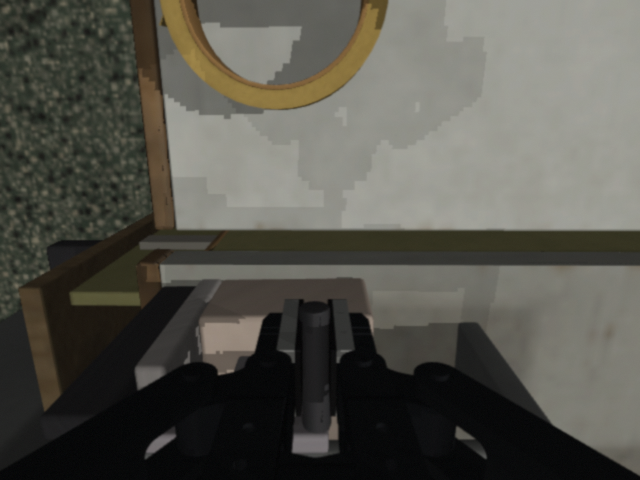

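View pics/s5.png

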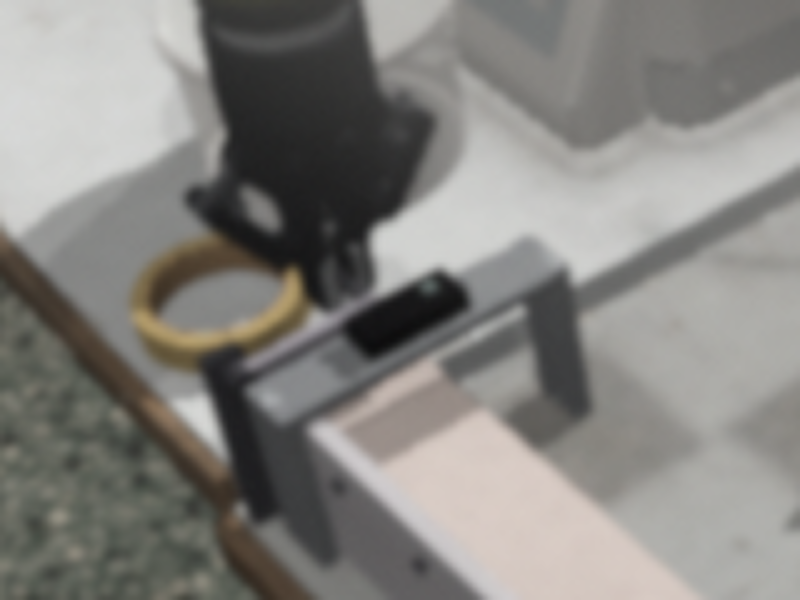

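>>> apply_moves(
  dp=[
    [0, 0, 0],
    [0, 0, 0],
    [0, 0, 0],
    [0, 0, 0.01],
    [0, 0, 0.04],
    [0, 0, 0.05],
    [0, 0, 0.05],
    [0, 0, 0.05],
    [0, 0, 0.05],
  ],
  turn=[
    [0, 0, 0],
    [0, 0, 0],
    [0, 0, 0],
    [0, 0, 0],
    [0, 0, 0],
    [0, 0, 0],
    [0, 0, 0],
    [0, 0, 0],
    [0, 0, 0],
  ],
  jaw=[-0.5, -0.5, -1, -1, -1, -1, -1, -1, -1],
)

```text
time: 4.9
tool_pos: [0.4381, 0.3695, 0.3261]
tcp_rot: [[0.008, 0.999, -0.031], [1.0, -0.008, 0.003], [0.002, -0.031, -1.0]]
wrist_force: [1.5, 0.3, -0.5]
gripper_width: 0.0855
```

Run:
```python
from h import *
w=snap("wrist","w6");s=snap("scene"); crop(s,130,110,290,230,5,"s6")
o=get_obs(); print(o["time"],o["tool_pos"],o["wrist_force"],o["qpos"])
```

```text
5.0 [0.44100146 0.37154677 0.33454519] [0.70891721 1.0888634  1.00661533] [34.23942133 -4.48816189 96.531138    1.12871803 88.40920018 34.66682237]
```

View pics/s6.png

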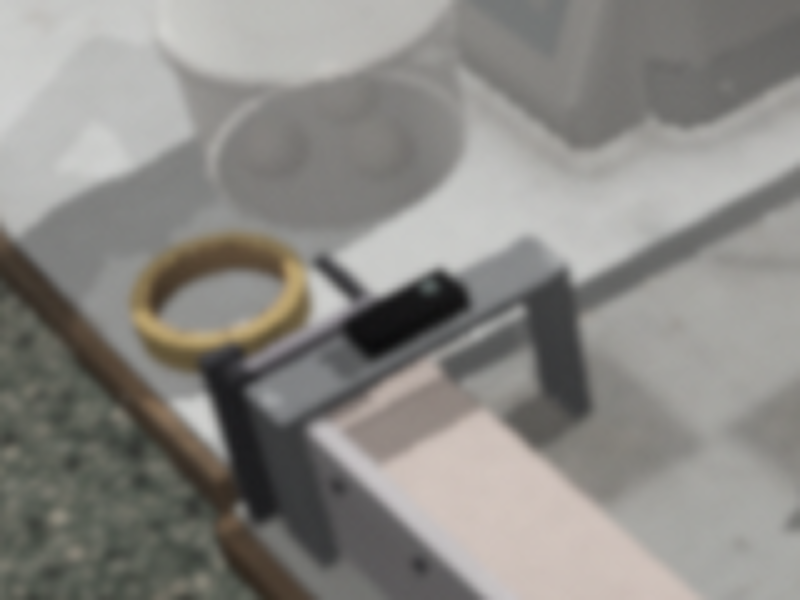

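View pics/w6.png

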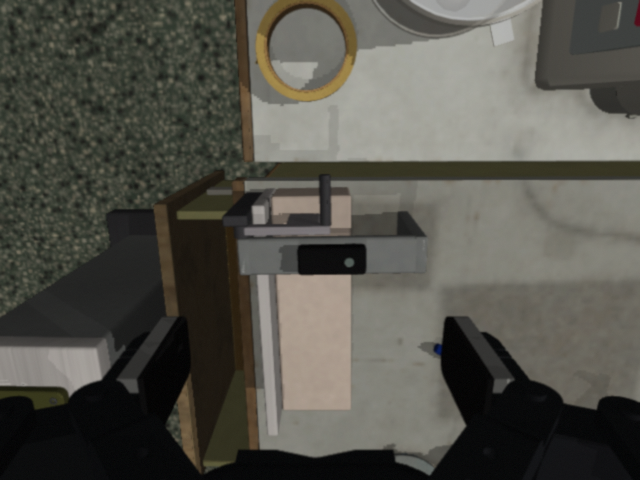

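Run:
```python
from h import *
np.set_printoptions(precision=4,suppress=True)
w=load("wrist")
print("bed far", onz(w,[(350.5,408),(350,190)],.05))
print("fence end",onz(w,[(277,433),(266.,434),(269,276)],.09))
print("bar at z .1", onz(w,[(325,177)],.1))
print("arch",onz(w,[(240,274),(425,271),(425,238)],.102))
```

```text
bed far [[0.4686 0.1151 0.05  ]
 [0.4641 0.3678 0.05  ]]
fence end [[0.3884 0.1136 0.09  ]
 [0.3766 0.1121 0.09  ]
 [0.3871 0.2934 0.09  ]]
bar at z .1 [[0.4402 0.3882 0.1   ]]
arch [[0.3623 0.3    0.102 ]
 [0.5301 0.3035 0.102 ]
 [0.5281 0.3345 0.102 ]]
```

>>> apply_moves(
  dp=[
    [-0.012, -0.046, 0],
    [-0.012, -0.046, 0],
    [-0.012, -0.046, 0],
    [-0.012, -0.046, 0],
    [-0.008, -0.048, 0],
    [-0.004, -0.048, 0],
    [0, -0.048, 0],
    [0, -0.048, 0],
    [0, -0.048, 0],
    [0, -0.048, 0],
  ],
  turn=[
    [0, 0, -0.01],
    [0, 0, -0.01],
    [0, 0, -0.01],
    [0, 0, -0.01],
    [0, 0, -0.01],
    [0, 0, -0.01],
    [0, 0, -0.01],
    [0, 0, -0.01],
    [0, 0, -0.01],
    [0, 0, -0.01],
  ],
  jaw=[-1, -1, -1, -1, -1, -1, -1, -1, -1, -1],
)

```text
time: 6.0
tool_pos: [0.3771, -0.1128, 0.337]
tcp_rot: [[0.102, 0.995, -0.001], [0.995, -0.102, 0.009], [0.009, -0.002, -1.0]]
wrist_force: [1.1, 0.2, 0.2]
gripper_width: 0.0852
```

>>> apply_moves(
  dp=[
    [0, -0.045, 0],
    [0, -0.045, 0],
    [0, -0.03, 0],
    [0, 0, 0],
  ],
  turn=[
    [0, 0, 0],
    [0, 0, 0],
    [0, 0, 0],
    [0, 0, 0],
  ],
  jaw=[-1, -1, -1, -1],
)

```text
time: 6.4
tool_pos: [0.3739, -0.2438, 0.3368]
tcp_rot: [[0.113, 0.994, -0.0], [0.994, -0.113, 0.005], [0.005, -0.001, -1.0]]
wrist_force: [0.2, 0.8, 0.0]
gripper_width: 0.0856
```

Run:
```python
from h import *
np.set_printoptions(precision=4,suppress=True)
w=snap("wrist","w7")
o=get_obs(); print(o["time"],o["tool_pos"],o["tcp_rot"],o["qpos"])
```

```text
6.45 [ 0.3741 -0.2424  0.3368] [[ 0.112   0.9937  0.0001]
 [ 0.9937 -0.112   0.0061]
 [ 0.006  -0.0005 -1.    ]] [-40.0238 -22.1301 110.9664   0.2711  91.3812 -33.5855]
```

View pics/w7.png

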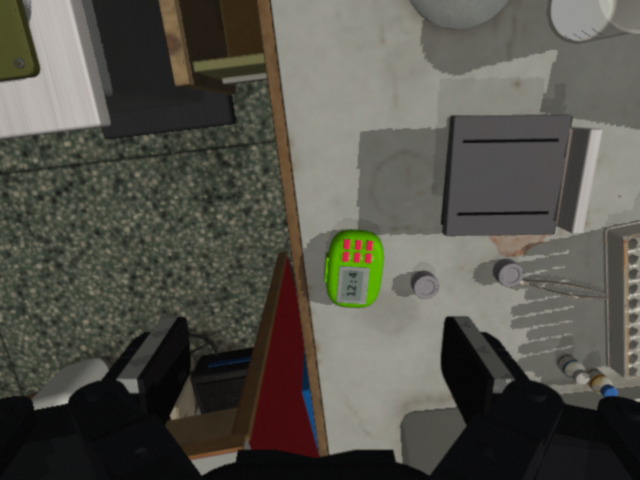

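Run:
```python
from h import *
np.set_printoptions(precision=4,suppress=True)
w=load("wrist")
P=onz(w,[(451,115.5),(572,116.5),(444,234),(560,235)],.064);print(P,P.mean(0),np.linalg.norm(P[0]-P[1]),np.linalg.norm(P[0]-P[2]))
print("wall top near/far",onz(w,[(587,128),(601,129),(560,230),(578,233)],.075))
print("pucks",onz(w,[(425,284),(509.5,272)],.018))
```

```text
[[ 0.5071 -0.189   0.064 ]
 [ 0.619  -0.2024  0.064 ]
 [ 0.4974 -0.3027  0.064 ]
 [ 0.6134 -0.317   0.064 ]] [ 0.5593 -0.2528  0.064 ] 0.11269665402437676 0.11409609895846301
wall top near/far [[ 0.627  -0.2133  0.075 ]
 [ 0.6399 -0.2156  0.075 ]
 [ 0.6071 -0.308   0.075 ]
 [ 0.6248 -0.3131  0.075 ]]
pucks [[ 0.4867 -0.375   0.018 ]
 [ 0.5834 -0.3713  0.018 ]]
```

>>> apply_moves(
  dp=[
    [0.0165, 0, -0.028],
    [0.0165, 0, -0.028],
    [0.0165, 0, -0.028],
    [0.0165, 0, -0.028],
    [0.0165, 0, -0.028],
    [0.0165, 0, -0.028],
    [0, 0, 0],
  ],
  turn=[
    [-0.0122, -0.116, 0],
    [-0.0122, -0.116, 0],
    [-0.0122, -0.116, 0],
    [-0.0122, -0.116, 0],
    [-0.0122, -0.116, 0],
    [-0.0122, -0.116, 0],
    [0, 0, 0],
  ],
  jaw=[-0.41, -0.41, -0.41, -0.41, -0.41, -0.41, -0.41],
)

```text
time: 7.15
tool_pos: [0.4771, -0.2354, 0.1661]
tcp_rot: [[0.106, 0.74, 0.664], [0.994, -0.084, -0.066], [0.007, 0.668, -0.745]]
wrist_force: [-1.0, 0.1, -1.2]
gripper_width: 0.0601
```

Run:
```python
from h import *
np.set_printoptions(precision=4,suppress=True)
w=snap("wrist","w8")
o=get_obs(); print(o["time"],o["tool_pos"],o["tcp_rot"],o["qpos"],o["gripper_width"])
s=snap("scene");crop(s,280,190,540,390,3,"s8")
```

```text
7.2 [ 0.4788 -0.2372  0.1708] [[ 0.1062  0.7377  0.6667]
 [ 0.9943 -0.0808 -0.0689]
 [ 0.0031  0.6702 -0.7422]] [-44.8791 -25.6282 136.2755  39.5371  41.4753 -62.4597] 0.06024241471365132
```

View pics/s8.png

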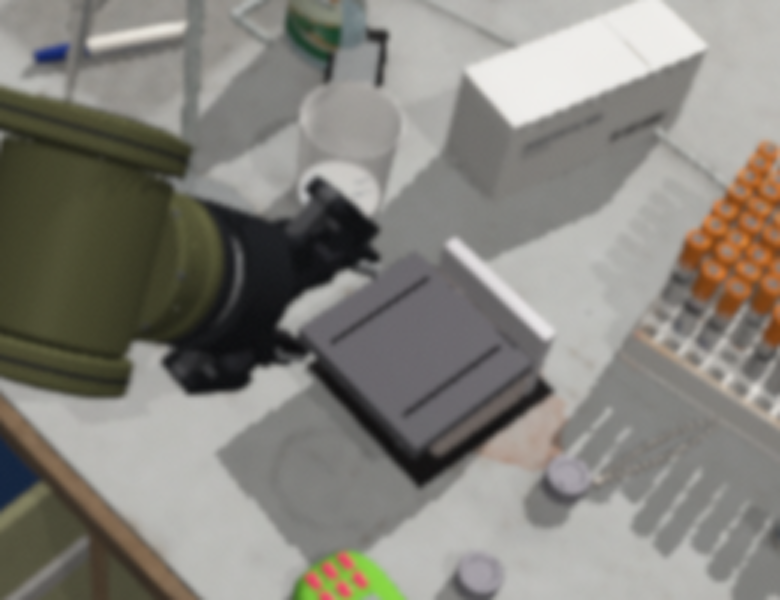

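View pics/w8.png

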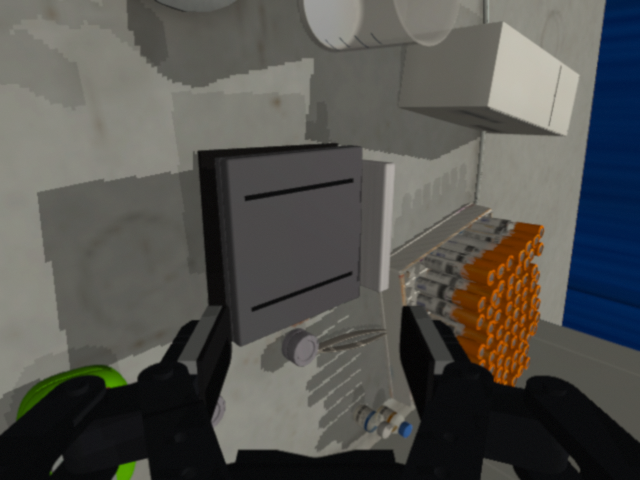

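>>> apply_moves(
  dp=[
    [-0.003, -0.003, -0.022],
    [-0.003, -0.003, -0.022],
    [0, -0.002, -0.02],
    [0, 0, 0],
  ],
  turn=[
    [-0.007, -0.07, 0],
    [-0.007, -0.07, 0],
    [0, 0, 0],
    [0, 0, 0],
  ],
  jaw=[-0.41, -0.41, -0.41, -0.41],
)

```text
time: 7.65
tool_pos: [0.4835, -0.2527, 0.1311]
tcp_rot: [[0.099, 0.619, 0.779], [0.995, -0.047, -0.089], [-0.019, 0.784, -0.621]]
wrist_force: [0.3, 0.1, -0.1]
gripper_width: 0.0603
```

Run:
```python
from h import *
np.set_printoptions(precision=4,suppress=True)
w=snap("wrist","w9")
o=get_obs(); print(o["time"],o["tool_pos"],o["tcp_rot"],o["qpos"],o["gripper_width"])
s=snap("scene");crop(s,280,190,540,390,3,"s9")
N=np.array([0.502,-0.248]);d=np.array([.9945,-.1045])
print((o["tool_pos"][:2]-N)@d,(o["tool_pos"][:2]-N)@[-d[1],d[0]])
```

```text
7.7 [ 0.4845 -0.2535  0.1334] [[ 0.0991  0.6173  0.7805]
 [ 0.9949 -0.0451 -0.0906]
 [-0.0207  0.7855 -0.6186]] [-49.0358 -20.8984 140.7548  64.9513  35.8025 -91.0305] 0.06031671191977333
-0.0168655036085404 -0.007341707063029115
```

View pics/s9.png

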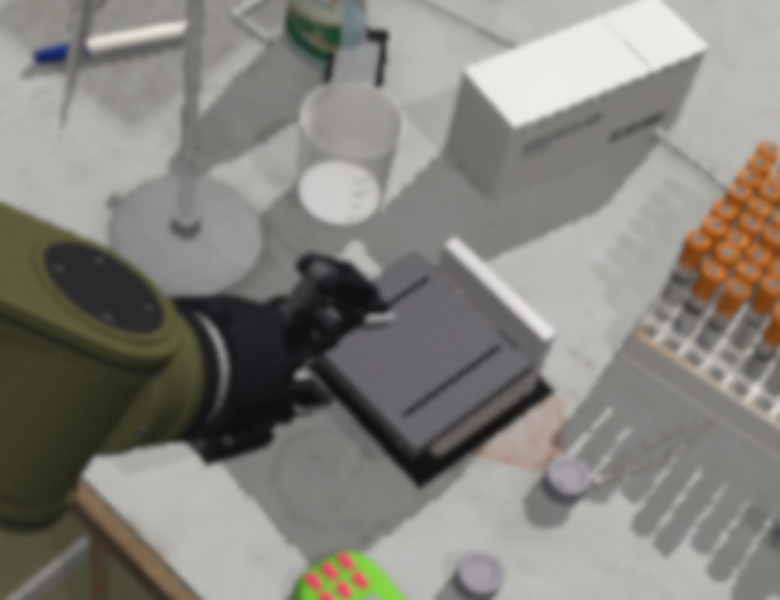

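View pics/w9.png

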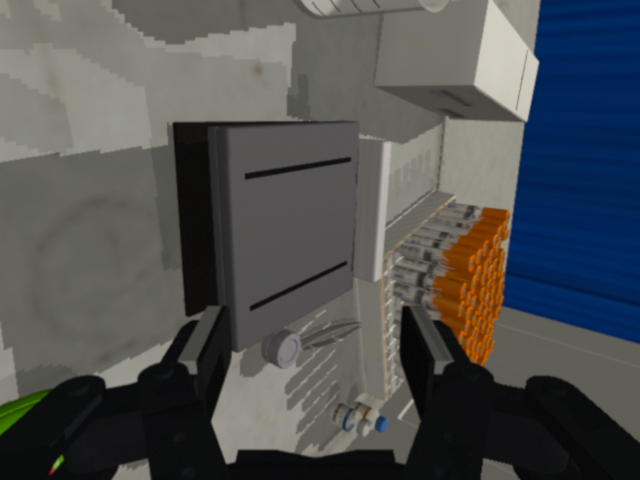

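>>> apply_moves(
  dp=[
    [-0.005, 0.001, -0.018],
    [-0.003, 0.001, -0.018],
    [0, 0, -0.008],
    [0, 0, 0],
  ],
  turn=[
    [0, 0, 0],
    [0, 0, 0],
    [0, 0, 0],
    [0, 0, 0],
  ],
  jaw=[-0.41, -0.41, -0.41, -0.41],
)

```text
time: 8.15
tool_pos: [0.4843, -0.257, 0.1057]
tcp_rot: [[0.093, 0.605, 0.791], [0.995, -0.027, -0.097], [-0.037, 0.796, -0.604]]
wrist_force: [0.1, 0.4, 0.1]
gripper_width: 0.0602
```

```bash
cat > st.py <<'E'
from h import *
np.set_printoptions(precision=4,suppress=True)
o=get_obs(); print(o["time"],o["tool_pos"],o["tcp_rot"][:,2],o["tcp_rot"][:,1],o["qpos"],o["gripper_width"],o["wrist_force"])
N=np.array([0.502,-0.248]);d=np.array([.9945,-.1045])
print("u,v",(o["tool_pos"][:2]-N)@d,(o["tool_pos"][:2]-N)@[-d[1],d[0]])
E
python3 st.py
```

```text
8.15 [ 0.4843 -0.257   0.1057] [ 0.791  -0.0966 -0.6041] [ 0.6046 -0.0269  0.796 ] [ -49.6047  -16.9452  141.6399   73.1977   34.3257 -101.6732] 0.06019463251508273 [0.0639 0.394  0.0968]
u,v -0.01662434593487659 -0.010790615432819834
```

>>> apply_moves(
  dp=[
    [0.004, 0.005, -0.02],
    [0.008, 0.003, -0.016],
    [0.016, 0, -0.012],
    [0.016, 0, -0.006],
    [0.01, -0.001, -0.004],
    [0, 0, 0],
  ],
  turn=[
    [0.018, -0.002, -0.014],
    [0.018, -0.002, -0.014],
    [0, 0, 0],
    [0, 0, 0],
    [0, 0, 0],
    [0, 0, 0],
  ],
  jaw=[-0.41, -0.41, -0.41, -0.41, -0.41, -0.41],
)

```text
time: 8.75
tool_pos: [0.55, -0.256, 0.0642]
tcp_rot: [[0.117, 0.585, 0.802], [0.993, -0.056, -0.104], [-0.016, 0.809, -0.588]]
wrist_force: [-8.4, 1.4, -1.5]
gripper_width: 0.0602
```

```bash
python3 st.py
python3 - <<'E'
from h import *
w=snap("wrist","w10"); s=snap("scene");crop(s,280,190,540,390,3,"s10")
E
```

```text
8.75 [ 0.55   -0.256   0.0642] [ 0.8023 -0.1037 -0.5879] [ 0.5854 -0.0561  0.8088] [ -42.3594   -2.9836  135.9368   92.6284   27.6755 -116.4463] 0.060204435986333266 [-8.3623  1.4207 -1.4631]
u,v 0.04855230433492913 -0.0029080440922993746
```

View pics/s10.png

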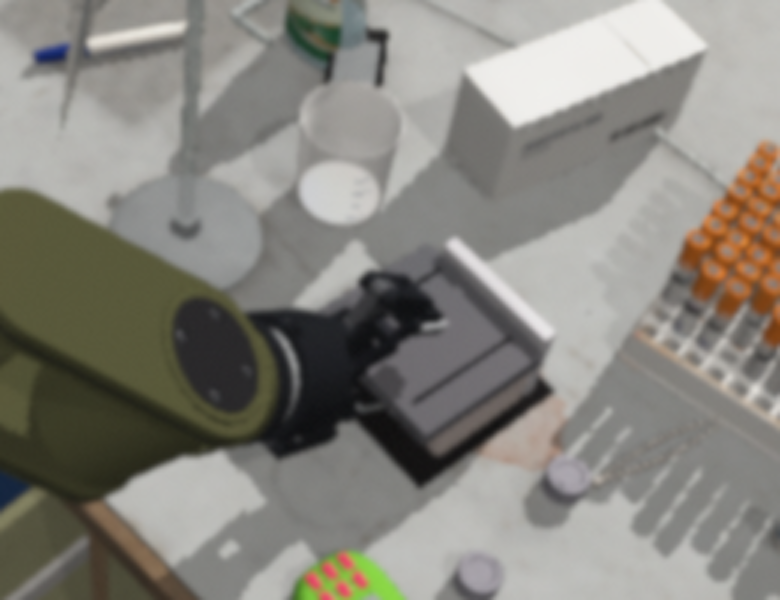

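View pics/w10.png

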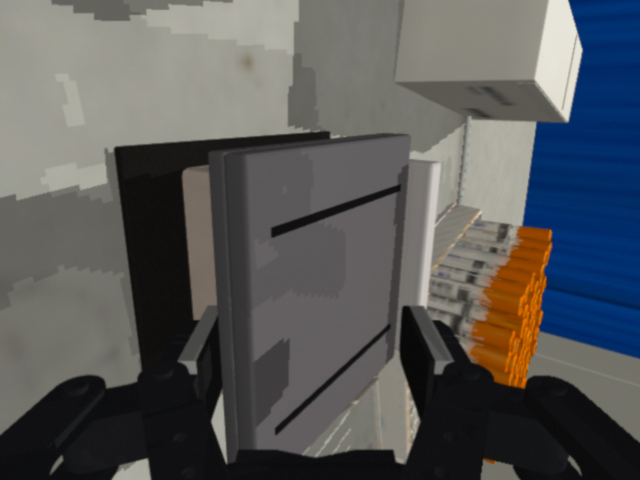

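>>> apply_moves(
  dp=[
    [0, 0, 0.006],
    [0.001, 0, 0.006],
    [0.002, 0, 0.008],
    [0.002, 0, 0.008],
    [0.0035, 0, 0.0075],
    [0.0035, 0, 0.0075],
  ],
  turn=[
    [0.0016, 0.0156, 0],
    [0.0016, 0.0156, 0],
    [0.0016, 0.0156, 0],
    [0.0016, 0.0156, 0],
    [0.0016, 0.0156, 0],
    [0.0016, 0.0156, 0],
  ],
  jaw=[-0.41, -0.41, -0.41, -0.41, -0.41, -0.41],
)

```text
time: 9.45
tool_pos: [0.561, -0.2568, 0.1154]
tcp_rot: [[0.116, 0.657, 0.745], [0.993, -0.062, -0.1], [-0.019, 0.751, -0.66]]
wrist_force: [-0.2, 0.6, -0.7]
gripper_width: 0.0604
```

```bash
python3 st.py
python3 - <<'E'
from h import *
w=snap("wrist","w11"); s=snap("scene");crop(s,280,190,540,390,3,"s11")
E
```

```text
9.45 [ 0.561  -0.2568  0.1154] [ 0.745  -0.0997 -0.6596] [ 0.6569 -0.062   0.7514] [-40.0776  -8.6936 132.1343  63.5247  26.7828 -85.07  ] 0.06044910019132029 [-0.1941  0.5739 -0.6588]
u,v 0.059609743535098056 -0.00255507126336727
```

View pics/s11.png

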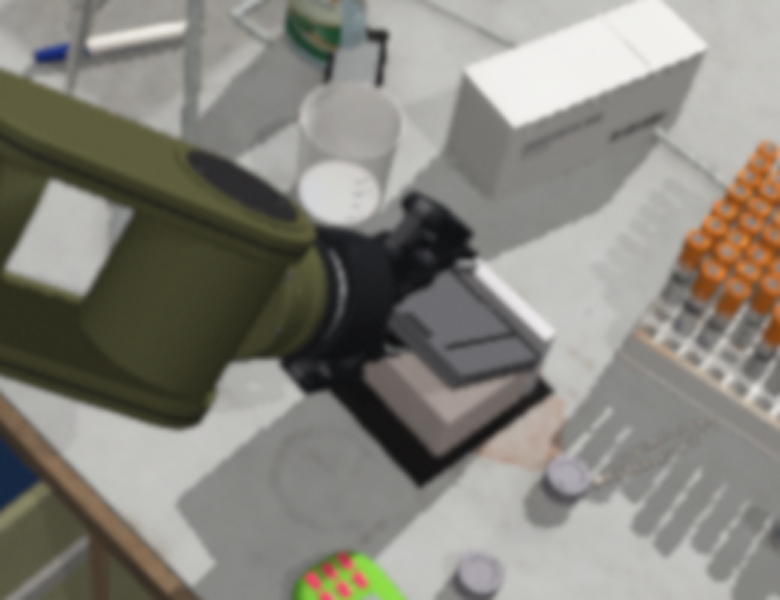

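View pics/w11.png

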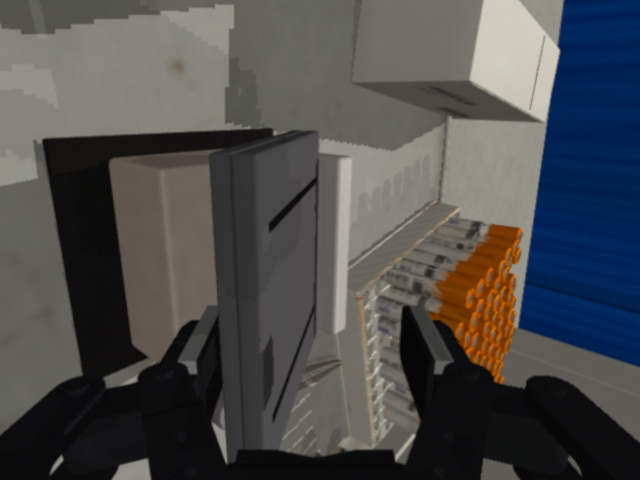

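>>> apply_moves(
  dp=[
    [0.005, 0, 0.005],
    [0.005, -0.001, 0.005],
    [0.005, 0, 0.004],
    [0.004, -0.001, 0.003],
  ],
  turn=[
    [0.0016, 0.0156, 0],
    [0.0016, 0.0156, 0],
    [0.0016, 0.0156, 0],
    [0, 0, 0],
  ],
  jaw=[-0.41, -0.41, -0.41, -0.41],
  squeeze=60,
)

```text
time: 9.95
tool_pos: [0.5809, -0.2593, 0.1372]
tcp_rot: [[0.113, 0.688, 0.717], [0.993, -0.062, -0.097], [-0.022, 0.723, -0.69]]
wrist_force: [-0.6, 1.1, -0.3]
gripper_width: 0.0602
```

```bash
python3 st.py
python3 - <<'E'
from h import *
w=snap("wrist","w12"); s=snap("scene");crop(s,280,190,540,390,3,"s12")
E
```

```text
9.95 [ 0.5809 -0.2593  0.1372] [ 0.7171 -0.0972 -0.6902] [ 0.6878 -0.0619  0.7233] [-38.1102  -8.1832 128.222   52.0947  27.6423 -72.5001] 0.06023128622426826 [-0.5591  1.1015 -0.3283]
u,v 0.0796239406847007 -0.0030276767697166663
```

View pics/w12.png

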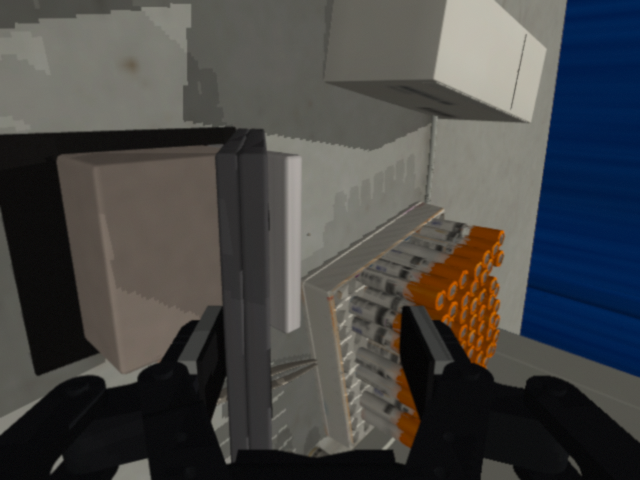

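>>> apply_moves(
  dp=[
    [-0.003, 0, -0.004],
    [-0.003, 0, -0.004],
    [-0.003, 0, -0.004],
    [-0.003, 0, -0.004],
    [-0.002, 0, -0.003],
    [-0.001, 0, -0.002],
    [0, 0, 0],
    [0, 0, 0],
  ],
  turn=[
    [0, 0, 0],
    [0, 0, 0],
    [0, 0, 0],
    [0, 0, 0],
    [0, 0, 0],
    [0, 0, 0],
    [0, 0, 0],
    [0, 0, 0],
  ],
  jaw=[-0.22, -0.03, 0.16, 0.35, 0.5, 0.7, 1, 1],
  squeeze=60,
)

```text
time: 10.85
tool_pos: [0.5623, -0.2588, 0.1115]
tcp_rot: [[0.115, 0.689, 0.716], [0.993, -0.066, -0.096], [-0.019, 0.722, -0.692]]
wrist_force: [-1.4, 0.4, 0.4]
gripper_width: 0.013
```

```bash
python3 st.py
python3 - <<'E'
from h import *
w=snap("wrist","w13"); s=snap("scene");crop(s,280,190,540,390,3,"s13")
E
```

```text
10.85 [ 0.5623 -0.2588  0.1115] [ 0.7159 -0.0962 -0.6916] [ 0.6887 -0.0657  0.722 ] [-39.5784  -7.8579 130.8352  57.1643  27.0379 -78.9119] 0.012987838739937058 [-1.3825  0.3509  0.3997]
u,v 0.06111727630673947 -0.004406297542518292
```

View pics/w13.png

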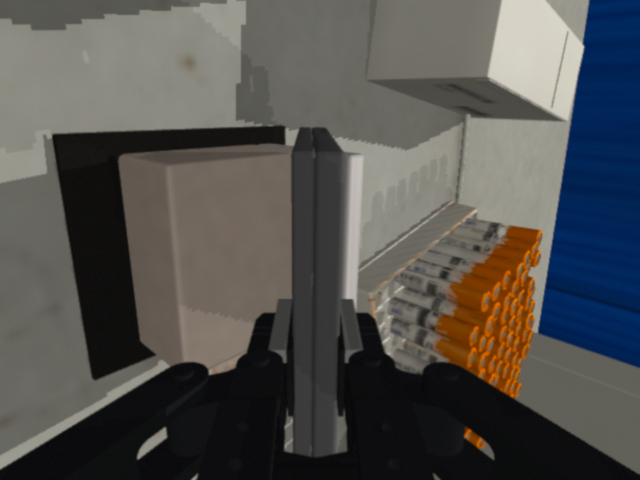

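View pics/s13.png

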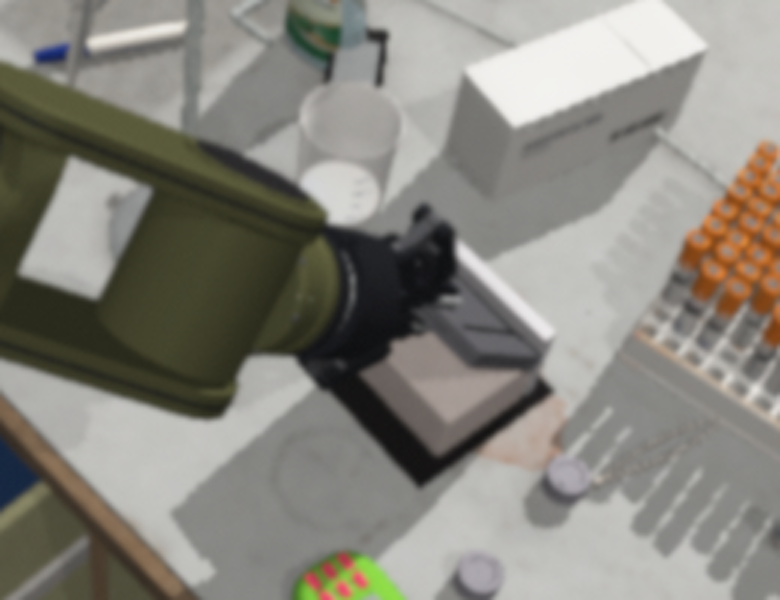

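>>> apply_moves(
  dp=[
    [-0.012, 0.001, 0.015],
    [-0.018, 0.002, 0.025],
    [-0.018, 0.002, 0.025],
    [-0.018, 0.002, 0.025],
    [-0.018, 0.002, 0.025],
    [-0.018, 0.002, 0.025],
    [-0.018, 0.002, 0.025],
    [-0.018, 0.002, 0.02],
    [-0.018, 0.002, 0.01],
    [-0.018, 0.002, 0],
  ],
  turn=[
    [0, 0, 0],
    [0, 0, 0],
    [0.01, 0.095, 0],
    [0.01, 0.095, 0],
    [0.01, 0.095, 0],
    [0.01, 0.095, 0],
    [0.01, 0.095, 0],
    [0.01, 0.095, 0],
    [0.01, 0.095, 0],
    [0.01, 0.095, 0],
  ],
  jaw=[1, 1, 1, 1, 1, 1, 1, 1, 1, 1],
  squeeze=80,
)

```text
time: 11.95
tool_pos: [0.3775, -0.2344, 0.3024]
tcp_rot: [[0.103, 0.995, 0.005], [0.995, -0.103, -0.019], [-0.018, 0.006, -1.0]]
wrist_force: [-0.4, 0.4, -3.1]
gripper_width: 0.0129
```

```bash
python3 st.py
python3 - <<'E'
from h import *
w=snap("wrist","w14"); s=snap("scene","s14")
E
```

```text
11.95 [ 0.3775 -0.2344  0.3024] [ 0.0045 -0.0188 -0.9998] [ 0.9947 -0.103   0.0064] [-38.34   -22.6229 114.5423  -0.6855  87.2102 -32.396 ] 0.012897710921248497 [-0.3583  0.3648 -3.0764]
u,v -0.12524033094933495 0.0004984962793278333
```

View pics/w14.png

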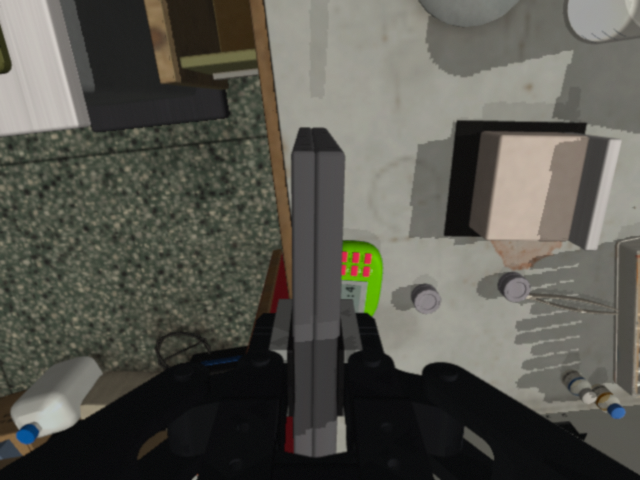

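View pics/s14.png

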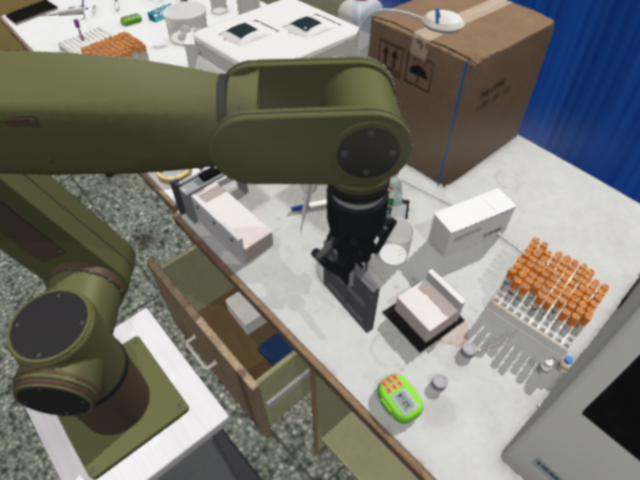

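>>> apply_moves(
  dp=[
    [0, 0.043, 0],
    [0, 0.043, 0],
    [0, 0.043, 0],
    [0, 0.043, 0],
    [0, 0.043, 0],
    [0, 0.043, 0],
    [0, 0.043, 0],
    [0, 0.043, 0],
    [0, 0.043, 0],
    [0, 0.043, 0],
  ],
  turn=[
    [-0.003, 0, 0.012],
    [-0.003, 0, 0.012],
    [-0.003, 0, 0.012],
    [-0.003, 0, 0.012],
    [-0.003, 0, 0.012],
    [0, 0, 0.012],
    [0, 0, 0.012],
    [0, 0, 0.012],
    [0, 0, 0.012],
    [0, 0, 0.012],
  ],
  jaw=[1, 1, 1, 1, 1, 1, 1, 1, 1, 1],
)

```text
time: 13.05
tool_pos: [0.3762, 0.2106, 0.289]
tcp_rot: [[-0.013, 1.0, 0.022], [1.0, 0.014, -0.016], [-0.016, 0.022, -1.0]]
wrist_force: [1.4, -1.2, -2.3]
gripper_width: 0.0128
```

```bash
python3 st.py
python3 - <<'E'
from h import *
s=snap("scene","s15")
E
```

```text
13.05 [0.3762 0.2106 0.289 ] [ 0.022  -0.0159 -0.9996] [0.9997 0.0136 0.0217] [ 22.9548 -24.2445 116.9502  -1.3324  86.4915  22.2556] 0.012835089745565421 [ 1.3523 -1.2381 -2.3316]
u,v -0.17306441051295848 0.4429161002183427
```

View pics/s15.png

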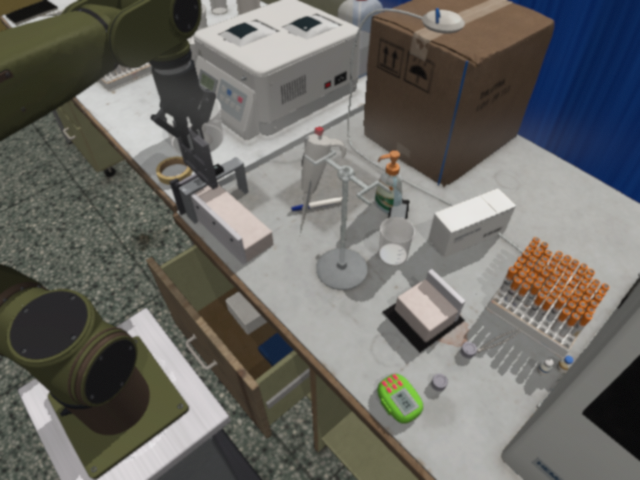

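>>> apply_moves(
  dp=[
    [0.0095, -0.0023, 0],
    [0.0095, -0.0023, 0],
    [0.0095, -0.0023, 0],
    [0.0095, -0.0023, -0.008],
    [0.0095, -0.0023, -0.012],
    [0.0095, -0.0023, -0.015],
    [0.0095, -0.0023, -0.015],
    [0.0095, -0.0023, -0.015],
    [0.008, -0.0023, -0.015],
  ],
  turn=[
    [0.001, 0.0995, 0],
    [0, 0.0995, 0],
    [0, 0.0995, 0],
    [0, 0.0995, 0],
    [0, 0.0995, 0],
    [0, 0.0995, 0],
    [0, 0.0995, 0],
    [0, 0.0995, 0],
    [0, 0.0995, 0],
  ],
  jaw=[1, 1, 1, 1, 1, 1, 1, 1, 1],
)

```text
time: 14.0
tool_pos: [0.4626, 0.2035, 0.2007]
tcp_rot: [[-0.016, 0.632, -0.775], [0.999, 0.04, 0.013], [0.039, -0.774, -0.632]]
wrist_force: [-0.1, 0.8, -2.4]
gripper_width: 0.0127
```

```bash
python3 st.py
python3 - <<'E'
from h import *
s=snap("scene","s16"); t=snap("top","t16"); w=snap("wrist","w16")
crop(s,150,60,350,220,4,"s16")
E
```

```text
14.0 [0.4626 0.2035 0.2007] [-0.7745  0.0127 -0.6324] [ 0.6324  0.0404 -0.7736] [ 12.1243  19.7455  92.7866  11.3399 117.0393  10.6455] 0.012662620607020872 [-0.1347  0.8445 -2.3694]
u,v -0.08639140469682641 0.4449443862993597
```

View pics/s16.png

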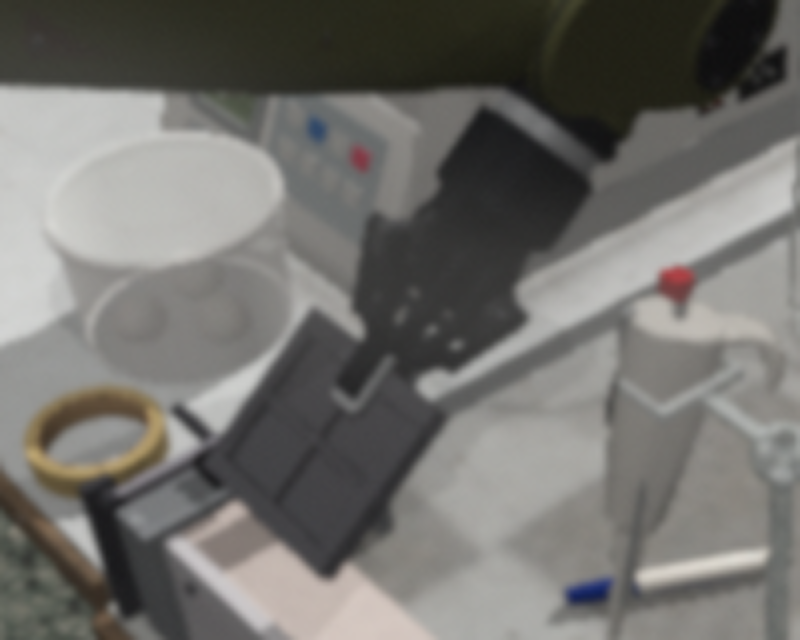

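View pics/w16.png

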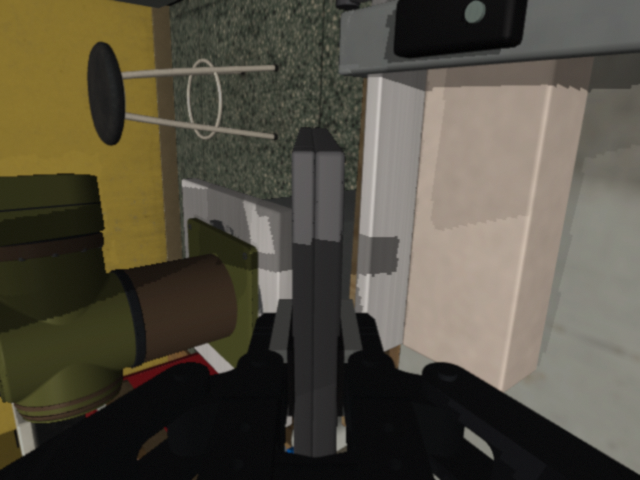

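>>> apply_moves(
  dp=[
    [0.001, -0.004, -0.012],
    [0.001, -0.004, -0.012],
    [0.001, -0.004, -0.012],
    [0.001, -0.003, -0.012],
    [0, 0, 0],
  ],
  turn=[
    [-0.01, 0.083, 0],
    [-0.01, 0.083, 0],
    [-0.01, 0.083, 0],
    [-0.01, 0.083, 0],
    [0, 0, 0],
  ],
  jaw=[1, 1, 1, 1, 1],
)

```text
time: 14.65
tool_pos: [0.4672, 0.1907, 0.1576]
tcp_rot: [[-0.008, 0.362, -0.932], [1.0, 0.011, -0.004], [0.009, -0.932, -0.362]]
wrist_force: [-0.2, -0.2, -3.3]
gripper_width: 0.0124
```

```bash
python3 st.py
python3 - <<'E'
from h import *
s=snap("scene"); w=snap("wrist","w17"); t=snap("top"); crop(t,140,190,300,310,5,"t17")
crop(s,150,60,350,220,4,"s17")
E
```

```text
14.65 [0.4672 0.1907 0.1576] [-0.932  -0.0044 -0.3624] [ 0.3623  0.0109 -0.932 ] [ 10.7446  32.1765  88.4294  12.2805 127.1788  10.7996] 0.01236801324180057 [-0.2248 -0.1727 -3.3132]
u,v -0.08049668184251103 0.43267182832432816
```

View pics/s17.png

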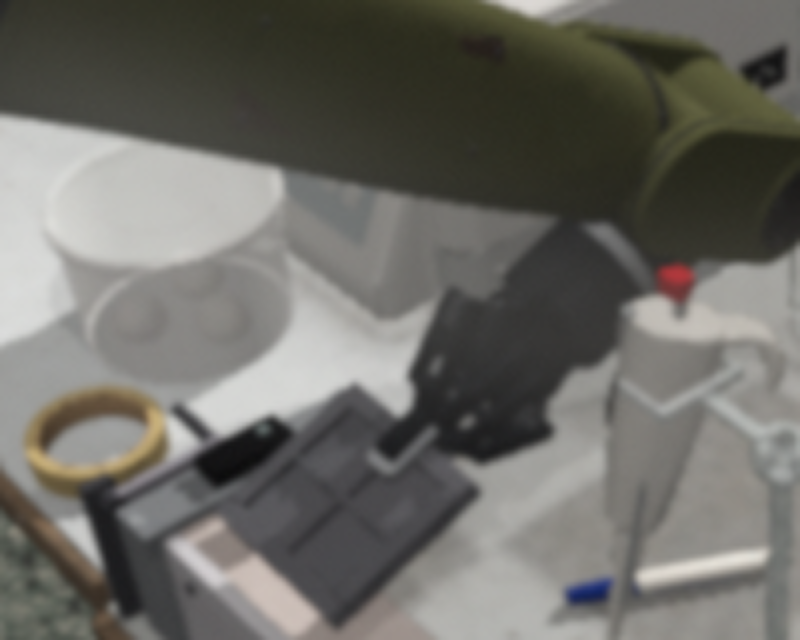

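View pics/w17.png

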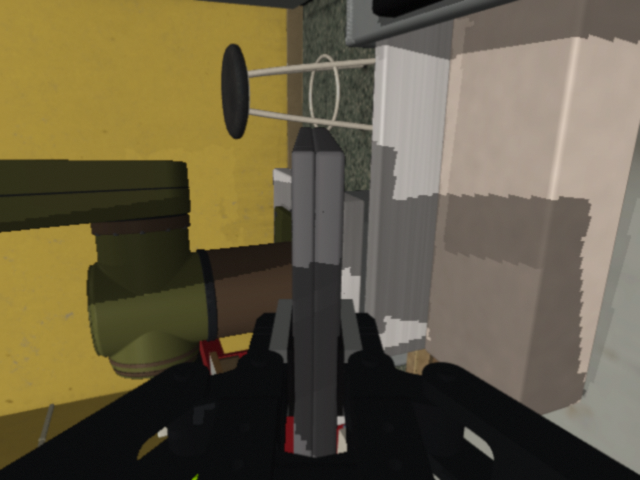

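View pics/t17.png

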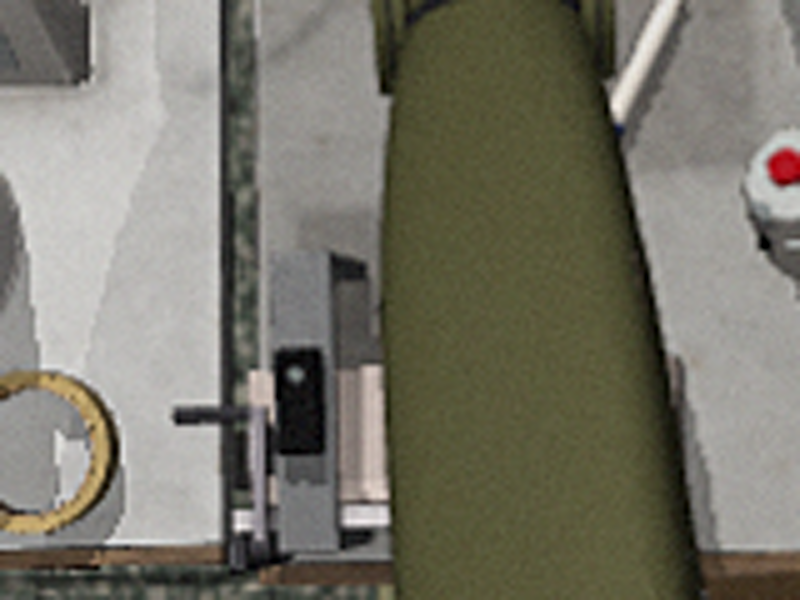

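Run:
```python
from h import *
np.set_printoptions(precision=4,suppress=True)
o=get_obs();s=load("scene");R=o["tcp_rot"];p=o["tool_pos"]
a=R[:,2];x=R[:,0];y=R[:,1]  # y points down-ish -> back side
im=cv2.imread("pics/s17.png")
for L,col in((.080,(255,0,0)),(.085,(0,0,255)),(.090,(0,255,0))):
  for v in(.062,-.054):
    for side in(-.007,):
      for LL in (L,L-.110):
        q=(proj(s,[p+a*LL+x*v+y*side])[0]+.5-[150,60])*4; print(L,v,q); cv2.circle(im,tuple(int(i) for i in q),3,col,1)
cv2.imwrite("pics/s17b.png",im)
```

```text
0.08 0.062 [219.0991 508.466 ]
0.08 0.062 [357.3861 374.0135]
0.08 -0.054 [337.0921 618.8811]
0.08 -0.054 [481.9402 475.1908]
0.085 0.062 [212.7574 514.6677]
0.085 0.062 [351.1576 380.0375]
0.085 -0.054 [330.4379 625.509 ]
0.085 -0.054 [475.4273 481.6278]
0.09 0.062 [206.4115 520.8767]
0.09 0.062 [344.9232 386.0702]
0.09 -0.054 [323.7784 632.1447]
0.09 -0.054 [468.9071 488.0743]
```

View pics/s17b.png

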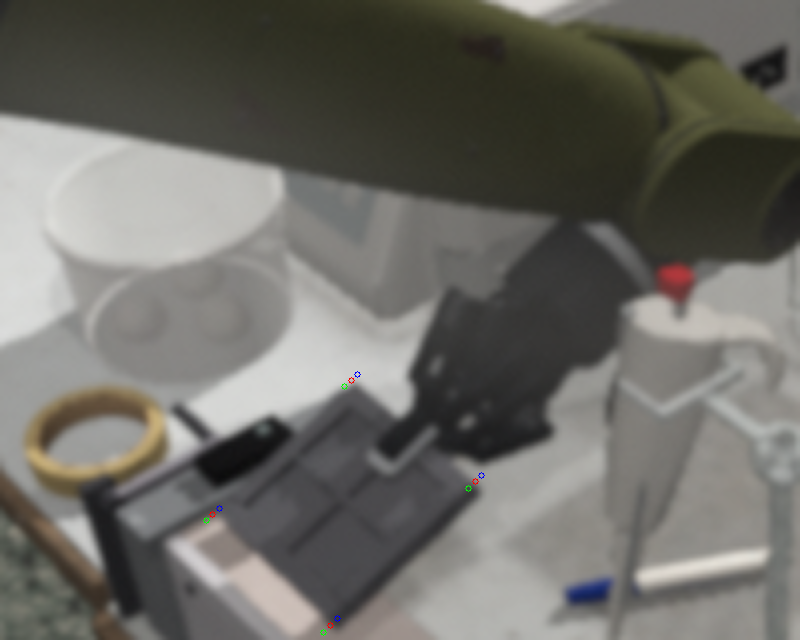

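>>> apply_moves(
  dp=[
    [0.006, 0, -0.012],
    [0, 0, -0.018],
    [0, 0, -0.018],
    [0, 0, -0.01],
    [0, 0, -0.005],
    [0, 0, 0],
  ],
  turn=[
    [0, 0, 0],
    [0, 0, 0],
    [0, 0, 0],
    [0, 0, 0],
    [0, 0, 0],
    [0, 0, 0],
  ],
  jaw=[1, 1, 1, 1, 1, 1],
)

```text
time: 15.4
tool_pos: [0.4759, 0.1923, 0.0975]
tcp_rot: [[-0.01, 0.381, -0.925], [1.0, 0.016, -0.005], [0.013, -0.925, -0.381]]
wrist_force: [-0.3, -0.1, -2.6]
gripper_width: 0.0129
```

```bash
python3 st.py
python3 - <<'E'
from h import *
s=snap("scene"); w=snap("wrist","w18")
crop(s,150,60,350,220,4,"s18")
E
```

```text
15.4 [0.4759 0.1923 0.0975] [-0.9246 -0.0045 -0.381 ] [ 0.3808  0.0156 -0.9245] [ 10.7735  37.0243  87.4385  11.4889 122.2761   9.4447] 0.012921851919953408 [-0.3137 -0.1458 -2.5892]
u,v -0.07198383862472481 0.43519064471551644
```

View pics/s18.png

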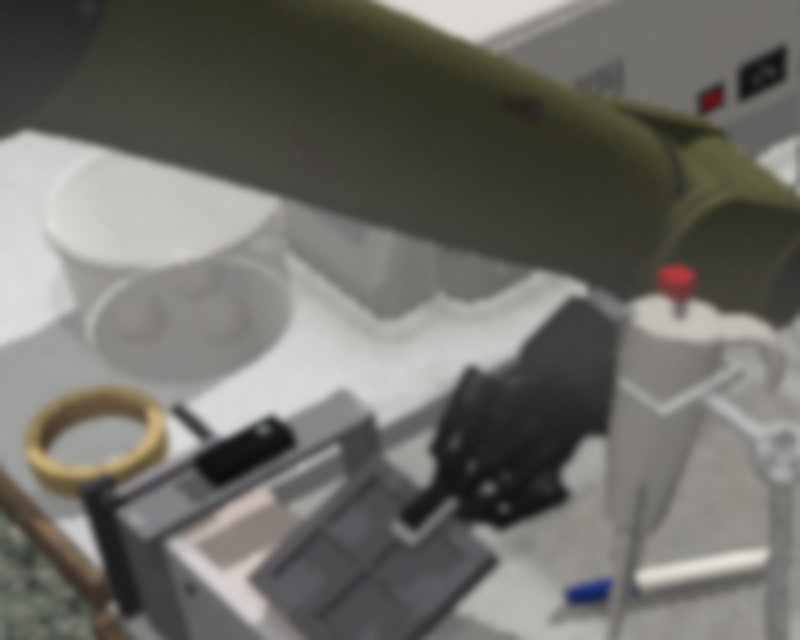

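View pics/w18.png

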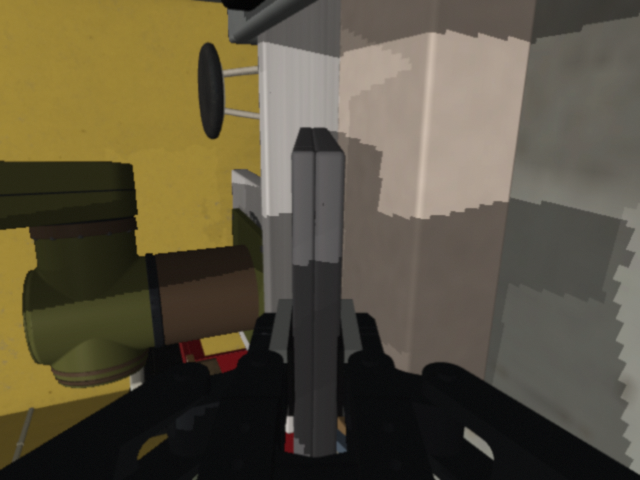

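>>> apply_moves(
  dp=[
    [0, -0.001, -0.006],
    [0, 0, -0.005],
    [0, 0, -0.005],
    [0, 0, -0.006],
    [0, 0, 0],
  ],
  turn=[
    [-0.01, 0, 0],
    [0, 0.06, 0],
    [0, 0.06, 0],
    [0, 0.06, 0],
    [0, 0, 0],
  ],
  jaw=[1, 1, 1, 1, 1],
)

```text
time: 16.0
tool_pos: [0.4782, 0.1916, 0.0777]
tcp_rot: [[-0.009, 0.212, -0.977], [1.0, 0.006, -0.008], [0.004, -0.977, -0.212]]
wrist_force: [0.5, 0.0, -3.2]
gripper_width: 0.0125
```

```bash
python3 st.py
python3 - <<'E'
from h import *
s=snap("scene"); w=snap("wrist","w19")
crop(s,150,90,350,250,4,"s19")
o=get_obs();R=o["tcp_rot"];p=o["tool_pos"];print("B",p+.085*R[:,2]+.007*R[:,1])
E
```

```text
16.0 [0.4782 0.1916 0.0777] [-0.9773 -0.0084 -0.2116] [ 0.2115  0.0059 -0.9774] [ 10.562   44.0624  84.1224  12.6527 128.7272   9.9131] 0.012452753169632451 [ 0.4956  0.029  -3.1512]
u,v -0.06961980801073742 0.4346680042175044
B [0.39767116 0.19120174 0.05462048]
```

View pics/s19.png

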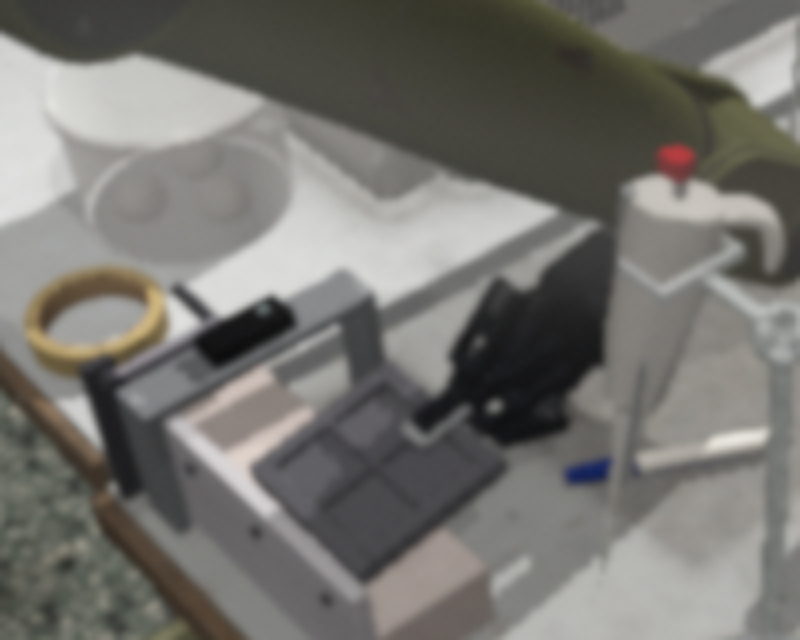

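View pics/w19.png

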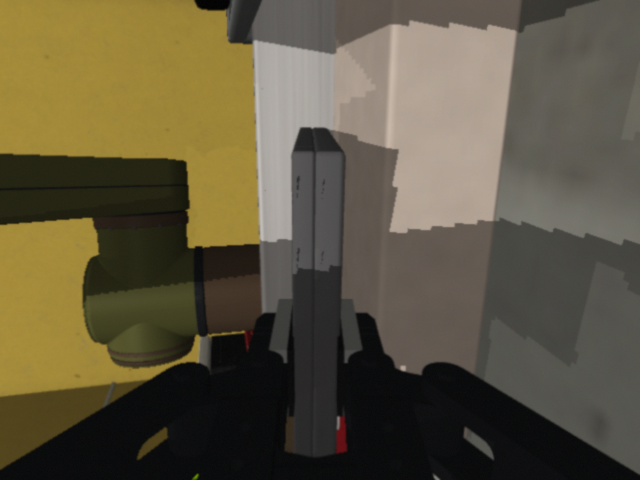

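>>> apply_moves(
  dp=[
    [-0.001, 0, -0.005],
    [-0.002, 0, -0.004],
    [-0.002, 0, -0.003],
    [0, 0, 0],
  ],
  turn=[
    [0, 0.055, 0],
    [0, 0.055, 0],
    [0, 0, 0],
    [0, 0, 0],
  ],
  jaw=[1, 1, 1, 1],
)

```text
time: 16.5
tool_pos: [0.4767, 0.1925, 0.0721]
tcp_rot: [[-0.01, 0.118, -0.993], [1.0, 0.009, -0.009], [0.008, -0.993, -0.118]]
wrist_force: [0.9, 0.0, -2.5]
gripper_width: 0.0125
```

```bash
python3 st.py
python3 - <<'E'
from h import *
s=snap("scene"); 
crop(s,150,90,350,250,4,"s20")
o=get_obs();R=o["tcp_rot"];p=o["tool_pos"];print("B",p+.085*R[:,2]+.007*R[:,1])
E
```

```text
16.5 [0.4767 0.1925 0.0721] [-0.993  -0.0086 -0.1177] [ 0.1177  0.0086 -0.993 ] [ 10.5935  47.0562  82.9853  13.612  132.2775  10.0199] 0.012498579460190088 [ 0.9128  0.0274 -2.5141]
u,v -0.07123189290574111 0.43541202902738424
B [0.39327949 0.19184935 0.05539581]
```

View pics/s20.png

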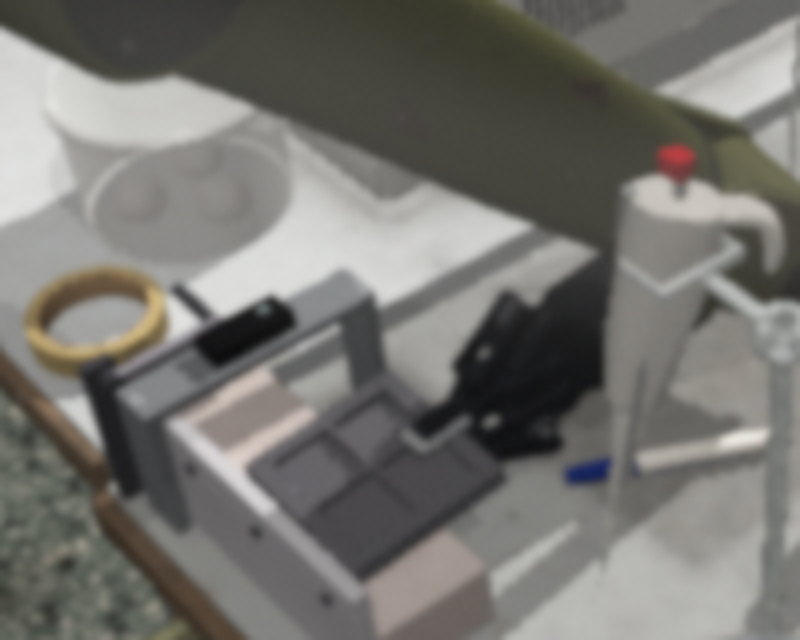

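>>> apply_moves(
  dp=[
    [-0.002, 0, -0.003],
    [-0.002, 0, -0.004],
    [0, 0, -0.003],
    [0, 0, -0.001],
  ],
  turn=[
    [0, 0.03, 0],
    [0, 0.03, 0],
    [0, 0, 0],
    [0, 0, 0],
  ],
  jaw=[1, 1, 1, 1],
)

```text
time: 16.95
tool_pos: [0.4735, 0.1928, 0.0627]
tcp_rot: [[-0.009, 0.059, -0.998], [1.0, 0.01, -0.009], [0.009, -0.998, -0.06]]
wrist_force: [-0.1, -0.2, -1.9]
gripper_width: 0.0128
```

```bash
python3 st.py
python3 - <<'E'
from h import *
o=get_obs();R=o["tcp_rot"];p=o["tool_pos"];print("B",p+.085*R[:,2]+.007*R[:,1])
s=snap("scene"); crop(s,150,90,350,250,4,"s21"); w=snap("wrist","w21")
E
```

```text
16.95 [0.4735 0.1928 0.0627] [-0.9982 -0.0086 -0.0596] [ 0.0595  0.0096 -0.9982] [ 10.6373  49.1879  82.5464  14.1256 133.9182   9.9931] 0.012835161220807152 [-0.0732 -0.1558 -1.9126]
u,v -0.0743616703991112 0.43535778528130153
B [0.3891111  0.19209117 0.0506568 ]
```

View pics/w21.png

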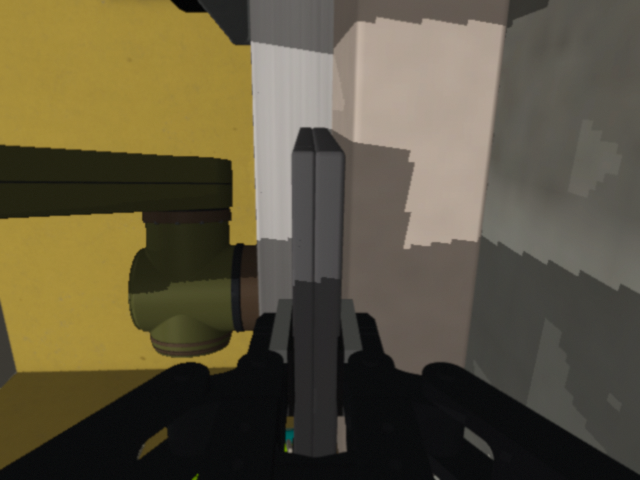

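>>> apply_moves(
  dp=[
    [-0.001, 0, -0.003],
    [-0.001, 0, -0.002],
    [0, 0, -0.001],
  ],
  turn=[
    [0, 0.03, 0],
    [0, 0.03, 0],
    [0, 0, 0],
  ],
  jaw=[1, 1, 1],
)

```text
time: 17.35
tool_pos: [0.4754, 0.1927, 0.0647]
tcp_rot: [[-0.01, -0.007, -1.0], [1.0, 0.012, -0.01], [0.012, -1.0, 0.007]]
wrist_force: [-0.8, 0.2, -2.8]
gripper_width: 0.0129
```

```bash
python3 st.py
python3 - <<'E'
from h import *
o=get_obs();R=o["tcp_rot"];p=o["tool_pos"];print("B",p+.085*R[:,2]+.007*R[:,1])
s=snap("scene"); crop(s,150,90,350,250,4,"s22"); w=snap("wrist","w22")
E
```

```text
17.35 [0.4754 0.1927 0.0647] [-0.9999 -0.0102  0.007 ] [-0.0071  0.0117 -0.9999] [ 10.6312  50.8957  81.652   14.7919 136.8975  10.1686] 0.01288490998874417 [-0.7594  0.2073 -2.7735]
u,v -0.07248789853696991 0.4354759572493831
B [0.39037338 0.19189292 0.058251  ]
```

View pics/w22.png

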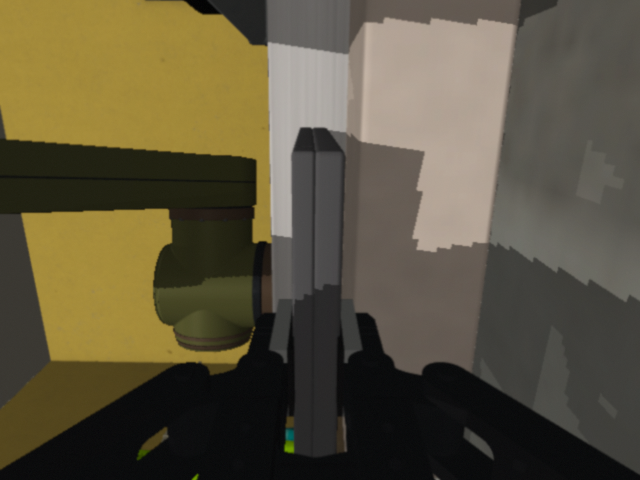

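View pics/s22.png

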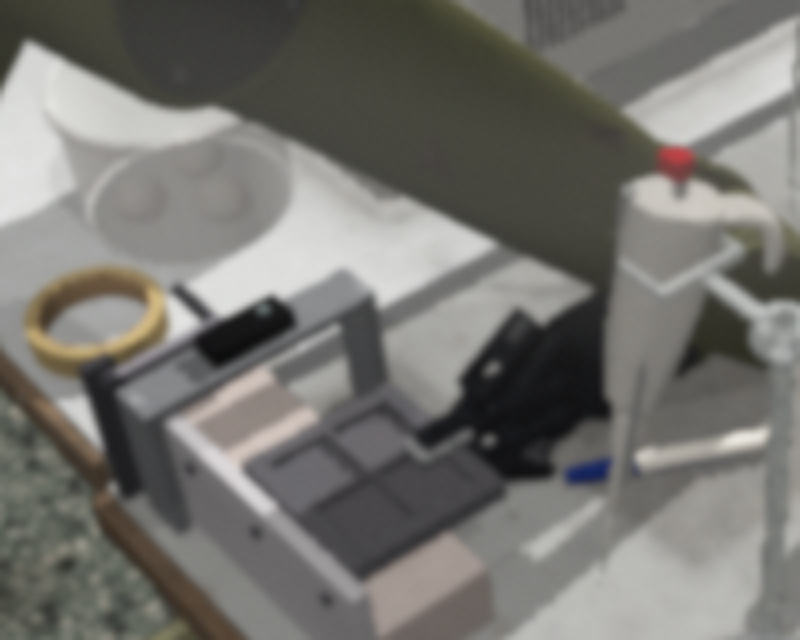

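>>> apply_moves(
  dp=[
    [-0.002, 0, -0.002],
    [-0.001, 0, -0.002],
    [0, 0, -0.002],
    [0, 0, 0],
  ],
  turn=[
    [-0.006, -0.035, 0],
    [-0.006, -0.03, 0],
    [0, 0, 0],
    [0, 0, 0],
  ],
  jaw=[1, 1, 1, 1],
)

```text
time: 17.85
tool_pos: [0.472, 0.1926, 0.0594]
tcp_rot: [[-0.01, 0.058, -0.998], [1.0, 0.001, -0.01], [0.001, -0.998, -0.058]]
wrist_force: [1.3, 0.2, 0.8]
gripper_width: 0.0125
```

```bash
python3 st.py
python3 - <<'E'
from h import *
o=get_obs();R=o["tcp_rot"];p=o["tool_pos"];print("B",p+.085*R[:,2]+.007*R[:,1])
E
```

```text
17.85 [0.472  0.1926 0.0594] [-0.9983 -0.0102 -0.0581] [ 0.0581  0.0011 -0.9983] [ 10.6756  49.3997  82.6634  13.9982 133.6924  10.3328] 0.012504039888712093 [1.3361 0.2476 0.8157]
u,v -0.07589685249141231 0.43498990585685493
B [0.38752985 0.19169129 0.04746545]
```

>>> apply_moves(
  dp=[
    [0, 0, 0],
    [0, 0, -0.001],
    [0, 0, -0.001],
    [0, 0, -0.001],
    [0, 0, 0],
  ],
  turn=[
    [0, 0, 0],
    [0, 0, 0],
    [0, 0, 0],
    [0, 0, 0],
    [0, 0, 0],
  ],
  jaw=[0.6, 0.5, 0.4, 0.3, 0.3],
)

```text
time: 18.35
tool_pos: [0.474, 0.1927, 0.0609]
tcp_rot: [[-0.012, 0.059, -0.998], [1.0, -0.001, -0.012], [-0.001, -0.998, -0.059]]
wrist_force: [0.4, 0.6, 0.0]
gripper_width: 0.0299
```

```bash
python3 st.py
python3 - <<'E'
from h import *
s=snap("scene"); crop(s,150,90,350,250,4,"s23"); w=snap("wrist","w23")
E
```

```text
18.35 [0.474  0.1927 0.0609] [-0.9982 -0.0124 -0.0588] [ 0.0588 -0.0008 -0.9983] [ 10.6999  49.4351  82.3723  13.9048 133.9165  10.4229] 0.02986493419814375 [0.3982 0.5822 0.0058]
u,v -0.07386875878810158 0.4353040777087684
```

View pics/w23.png

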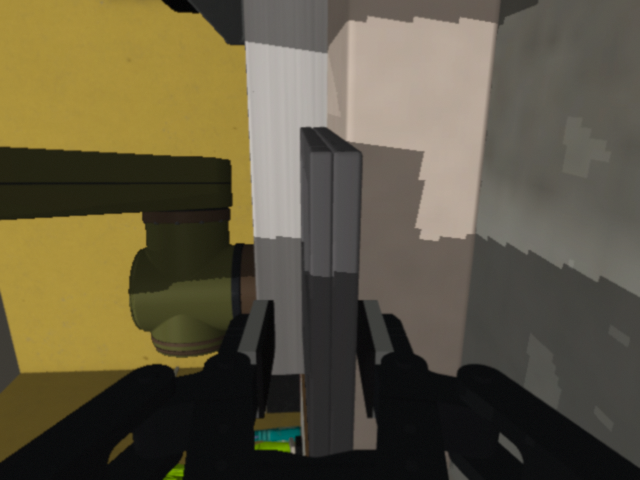

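View pics/s23.png

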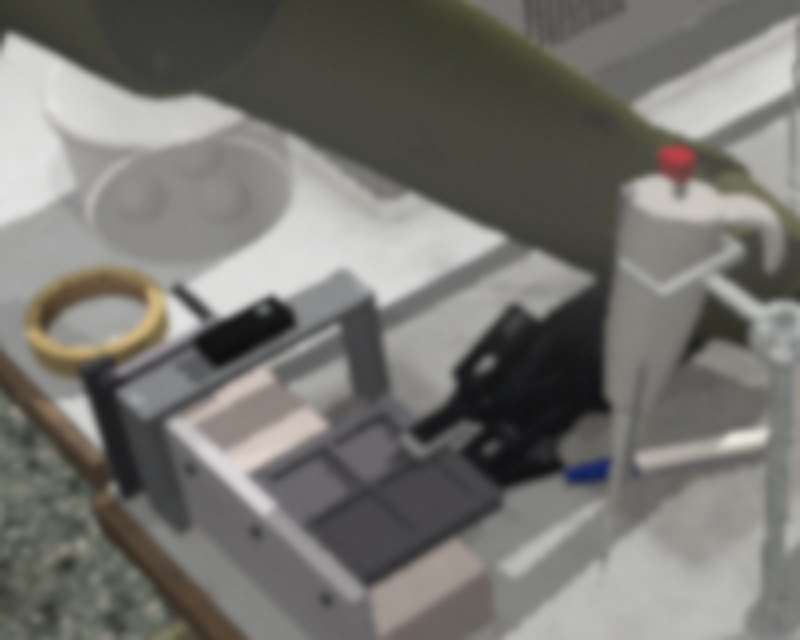

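Run:
```python
from h import *
s=load("scene");t=load("top")
print(onz(s,[(455,182),(366,132)],0)); print(onz(t,[(205,110),(325,112)],0.0))
```

```text
[[ 9.72033605e-01 -4.01552504e-02  1.11022302e-16]
 [ 9.49395606e-01  2.79927563e-01  0.00000000e+00]]
[[ 0.94088582  0.3212289   0.        ]
 [ 0.92455054 -0.05128645  0.        ]]
```

Run:
```python
from h import *
t=snap("top","t23")
```

```text
(no output)
```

View pics/t23.png

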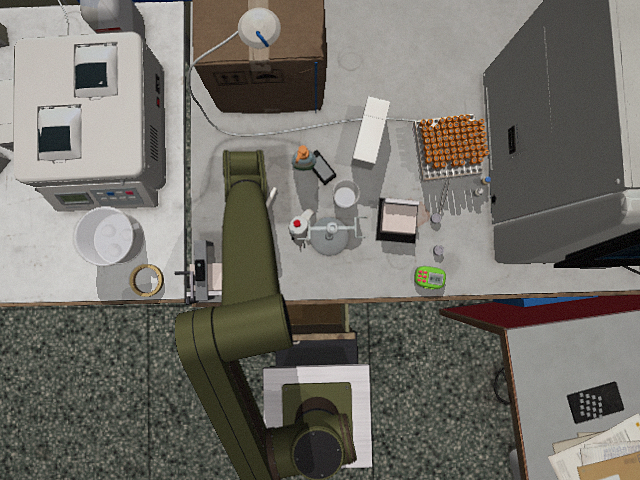

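>>> apply_moves(
  dp=[
    [0.015, 0, 0],
    [0.02, 0, 0],
    [0.02, 0, 0],
    [0.02, 0, 0.005],
    [0.01, 0, 0.03],
    [0, 0, 0.04],
    [0, 0, 0.04],
  ],
  turn=[
    [0, 0, 0],
    [0, 0, 0],
    [0, 0, 0],
    [0, 0, 0],
    [0, -0.05, 0],
    [0, -0.1, 0],
    [0, -0.1, 0],
  ],
  jaw=[0.3, 0.3, 0.3, 0.3, 0.3, 0.3, 0.3],
)

```text
time: 19.2
tool_pos: [0.5536, 0.1916, 0.162]
tcp_rot: [[-0.011, 0.279, -0.96], [1.0, -0.009, -0.013], [-0.012, -0.96, -0.279]]
wrist_force: [0.7, 0.3, 1.0]
gripper_width: 0.03
```

```bash
python3 st.py
python3 - <<'E'
from h import *
s=snap("scene"); crop(s,150,90,350,250,4,"s24"); w=snap("wrist","w24")
E
```

```text
19.2 [0.5536 0.1916 0.162 ] [-0.9602 -0.0135 -0.2789] [ 0.279  -0.0085 -0.9603] [  9.77    43.3728  73.3143  12.4972 136.2444  12.3265] 0.029981203490166263 [0.7253 0.2742 1.0445]
u,v 0.005396750965920068 0.44252809283607675
```

View pics/w24.png

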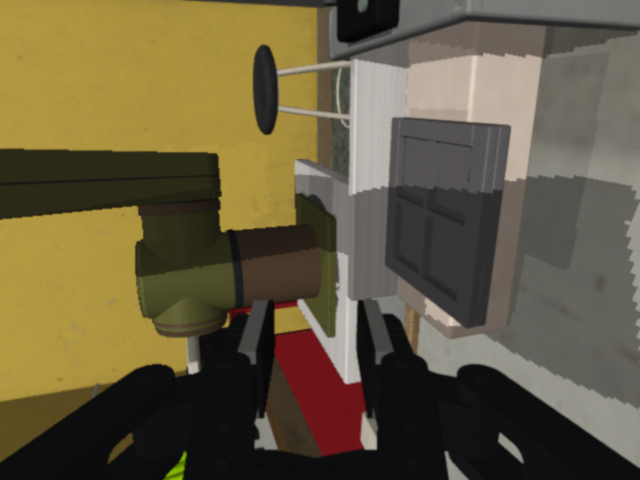

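View pics/s24.png

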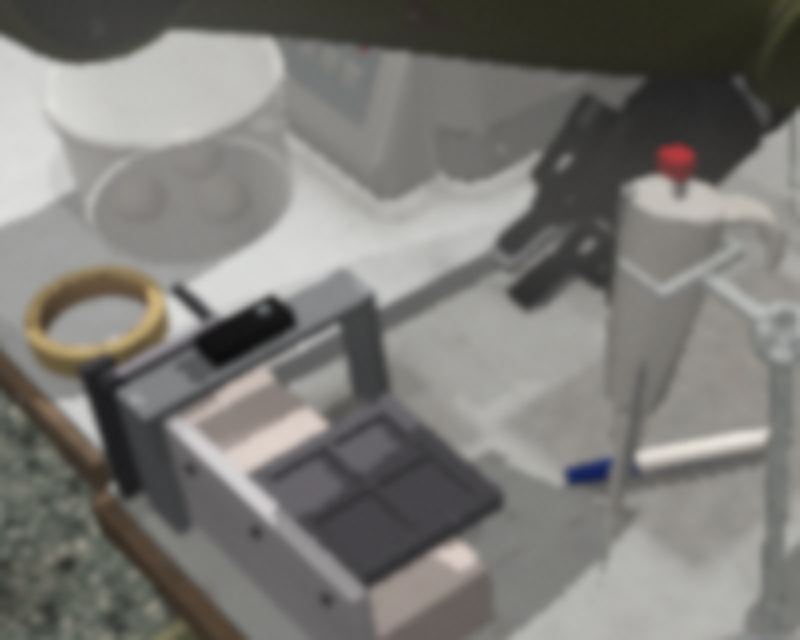

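>>> apply_moves(
  dp=[
    [0, 0, 0.02],
    [-0.004, 0, 0.02],
    [-0.006, 0, 0.02],
    [-0.006, 0, 0.02],
    [-0.006, 0, 0.02],
    [-0.006, 0, 0.02],
    [-0.006, 0, 0.02],
    [-0.006, 0, 0.02],
    [-0.006, 0, 0.01],
    [0, 0, 0],
  ],
  turn=[
    [0, -0.14, 0],
    [0, -0.14, 0],
    [0, -0.14, 0],
    [0, -0.14, 0],
    [0, -0.14, 0],
    [0, -0.14, 0],
    [0, -0.14, 0],
    [0, -0.14, 0],
    [0, -0.14, 0],
    [0, -0.03, 0],
  ],
  jaw=[1, 1, 1, 1, 1, 1, 1, 1, 1, 1],
)

```text
time: 20.3
tool_pos: [0.5089, 0.1915, 0.3343]
tcp_rot: [[0.011, 0.998, 0.054], [1.0, -0.01, -0.01], [-0.01, 0.054, -0.998]]
wrist_force: [-0.2, 0.7, 0.1]
gripper_width: -0.0001
```

```bash
python3 st.py
python3 - <<'E'
from h import *
w=snap("wrist","w25"); t=snap("top");crop(t,140,200,300,310,5,"t25")
E
```

```text
20.3 [0.5089 0.1915 0.3343] [ 0.0539 -0.0103 -0.9985] [ 0.9985 -0.0103  0.054 ] [ 15.6825 -10.6509 102.1462  -1.4051  85.6872  16.3606] -0.00011515879516159909 [-0.1955  0.7203  0.0997]
u,v -0.03908966105450661 0.43784956916977913
```

View pics/w25.png

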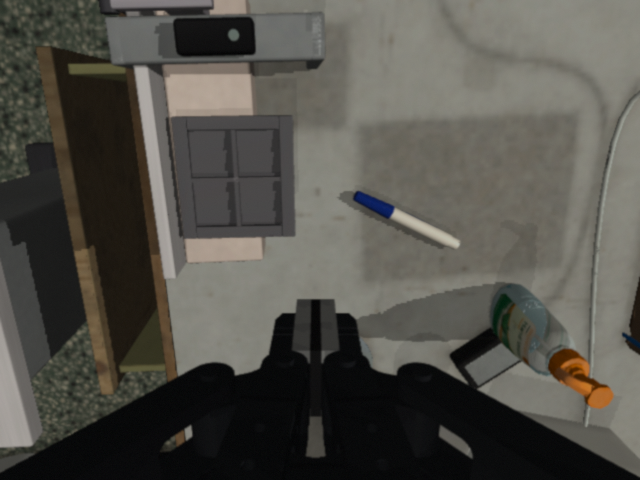

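Run:
```python
from h import *
np.set_printoptions(precision=4,suppress=True)
w=load("wrist")
P=onz(w,[(173,117.5),(292,115),(180,237),(294.5,236)],.064);print(P,P.mean(0))
print("yaw",np.degrees(np.arctan2(-(P[0]-P[2])[0],(P[0]-P[2])[1])),np.degrees(np.arctan2(-(P[1]-P[3])[0],(P[1]-P[3])[1])))
F=onz(w,[(148.5,66),(174,277),(185,266)],.09);print("fence",F)
print("bed",onz(w,[(263,259),(254,70)],.05))
```

```text
[[0.396  0.2566 0.064 ]
 [0.5035 0.2574 0.064 ]
 [0.3906 0.1436 0.064 ]
 [0.5029 0.1415 0.064 ]] [0.4483 0.1998 0.064 ]
yaw -2.7556202636112923 -0.29787364656524357
fence [[0.3873 0.2981 0.09  ]
 [0.3879 0.112  0.09  ]
 [0.3993 0.1228 0.09  ]]
bed [[0.4695 0.113  0.05  ]
 [0.4699 0.297  0.05  ]]
```

>>> apply_moves(
  dp=[
    [0.018, 0.003, -0.03],
    [0.018, 0.003, -0.04],
    [0, 0, -0.045],
    [0, 0, -0.045],
    [0, 0, -0.045],
    [0, 0, -0.045],
    [0, 0, -0.03],
    [0, 0, 0],
  ],
  turn=[
    [0, 0.05, 0],
    [0, 0, 0],
    [0, 0, 0],
    [0, 0, 0],
    [0, 0, 0],
    [0, 0, 0],
    [0, 0, 0],
    [0, 0, 0],
  ],
  jaw=[1, 1, 1, 1, 1, 1, 1, 1],
)

```text
time: 21.2
tool_pos: [0.5429, 0.1948, 0.0329]
tcp_rot: [[0.013, 1.0, -0.021], [1.0, -0.014, -0.014], [-0.014, -0.02, -1.0]]
wrist_force: [-0.8, 0.1, -0.4]
gripper_width: -0.0002
```

```bash
python3 st.py
python3 - <<'E'
from h import *
w=snap("wrist","w26")
E
```

```text
21.2 [0.5429 0.1948 0.0329] [-0.0207 -0.0141 -0.9997] [ 0.9997 -0.0137 -0.0205] [ 14.6401  10.5275 111.3378  -0.5612  59.487   15.7075] -0.00024888275995296787 [-0.7664  0.0823 -0.3955]
u,v -0.0056318791327347635 0.4446429579383365
```

View pics/w26.png

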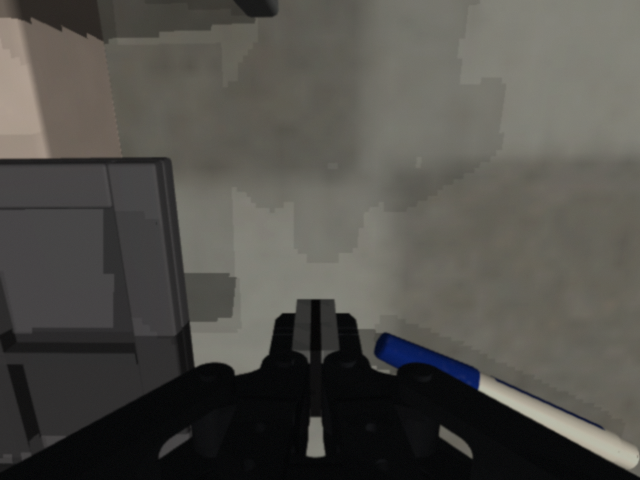

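>>> apply_moves(
  dp=[
    [-0.01, 0.003, 0.007],
    [-0.008, 0, 0],
    [-0.004, 0, 0],
    [-0.003, 0, 0],
  ],
  turn=[
    [0, 0, 0],
    [0, 0, 0],
    [0, 0, 0],
    [0, 0, 0],
  ],
  jaw=[1, 1, 1, 1],
)

```text
time: 21.65
tool_pos: [0.5222, 0.1997, 0.0491]
tcp_rot: [[0.014, 1.0, -0.008], [1.0, -0.014, -0.011], [-0.011, -0.008, -1.0]]
wrist_force: [-0.2, 0.4, 0.4]
gripper_width: -0.0001
```

>>> apply_moves(
  dp=[
    [-0.003, 0, 0],
    [-0.003, 0, 0],
  ],
  turn=[
    [0, 0, 0],
    [0, 0, 0],
  ],
  jaw=[1, 1],
)

```text
time: 21.85
tool_pos: [0.5169, 0.2002, 0.0517]
tcp_rot: [[0.014, 1.0, -0.004], [1.0, -0.014, -0.009], [-0.009, -0.004, -1.0]]
wrist_force: [-0.4, -0.1, 0.5]
gripper_width: -0.0
```

>>> apply_moves(
  dp=[
    [-0.002, 0, 0],
    [-0.002, 0, 0],
  ],
  turn=[
    [0, 0, 0],
    [0, 0, 0],
  ],
  jaw=[1, 1],
)

```text
time: 22.05
tool_pos: [0.5134, 0.2003, 0.0526]
tcp_rot: [[0.014, 1.0, -0.001], [1.0, -0.014, -0.009], [-0.009, -0.001, -1.0]]
wrist_force: [1.1, 0.3, 0.2]
gripper_width: -0.0001
```

>>> apply_moves(
  dp=[
    [-0.002, 0, -0.004],
    [-0.002, 0, -0.002],
  ],
  turn=[
    [0, 0, 0],
    [0, 0, 0],
  ],
  jaw=[1, 1],
)

```text
time: 22.25
tool_pos: [0.5118, 0.2007, 0.0481]
tcp_rot: [[0.014, 1.0, 0.005], [1.0, -0.013, -0.008], [-0.008, 0.005, -1.0]]
wrist_force: [4.2, -0.2, 3.1]
gripper_width: -0.0002
```

>>> apply_moves(
  dp=[
    [-0.002, 0, 0],
    [-0.002, 0, 0],
  ],
  turn=[
    [0, 0, 0],
    [0, 0, 0],
  ],
  jaw=[1, 1],
)

```text
time: 22.45
tool_pos: [0.511, 0.2021, 0.0492]
tcp_rot: [[0.014, 1.0, 0.014], [1.0, -0.014, -0.004], [-0.004, 0.014, -1.0]]
wrist_force: [6.4, 3.1, -0.2]
gripper_width: 0.0001
```

```bash
python3 st.py
python3 - <<'E'
from h import *
w=snap("wrist","w27")
E
```

```text
22.45 [0.511  0.2021 0.0492] [ 0.0138 -0.0038 -0.9999] [ 0.9998 -0.0144  0.0138] [ 16.1945   4.8307 115.8493  -0.5056  58.6255  17.2821] 7.517007523469282e-05 [ 6.4432  3.1048 -0.2142]
u,v -0.038067706146405506 0.44853027076520147
```

View pics/w27.png

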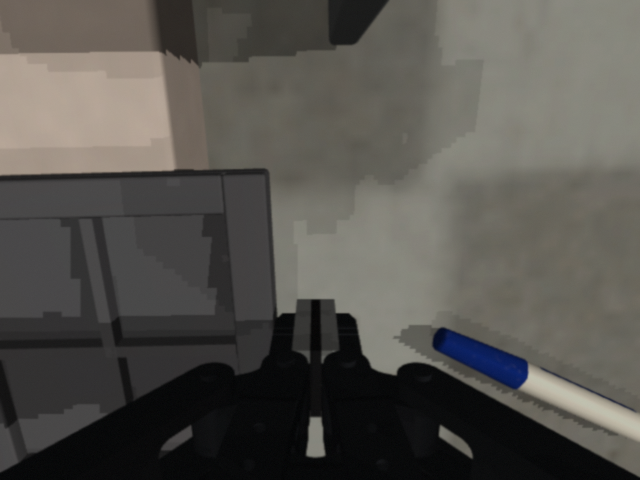

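>>> apply_moves(
  dp=[
    [0.015, 0, 0],
    [0.015, 0, 0.02],
    [0, 0, 0.045],
    [0, 0, 0.045],
    [0, 0, 0.045],
    [0, 0, 0.045],
    [-0.02, 0, 0.045],
    [-0.02, 0, 0.03],
    [0, 0, 0],
  ],
  turn=[
    [0, 0, 0],
    [0, 0, 0],
    [0, 0, 0],
    [0, 0, 0],
    [0, 0, 0],
    [0, 0, 0],
    [0, 0, 0],
    [0, 0, 0],
    [0, 0, 0],
  ],
  jaw=[1, 1, 1, 1, 0, -0.5, -1, -1, -1],
)

```text
time: 23.4
tool_pos: [0.4875, 0.1999, 0.3233]
tcp_rot: [[0.015, 1.0, -0.019], [1.0, -0.015, -0.009], [-0.009, -0.019, -1.0]]
wrist_force: [0.2, 0.9, 0.9]
gripper_width: 0.0725
```

```bash
python3 st.py
python3 - <<'E'
from h import *
w=snap("wrist","w28")
E
```

```text
23.4 [0.4875 0.1999 0.3233] [-0.0187 -0.0088 -0.9998] [ 0.9997 -0.0153 -0.0186] [ 16.5526 -10.2837 102.8282  -0.1793  88.6277  17.4318] 0.07253319017904016 [0.2397 0.8904 0.9469]
u,v -0.06126059926622299 0.44391570031539634
```

View pics/w28.png

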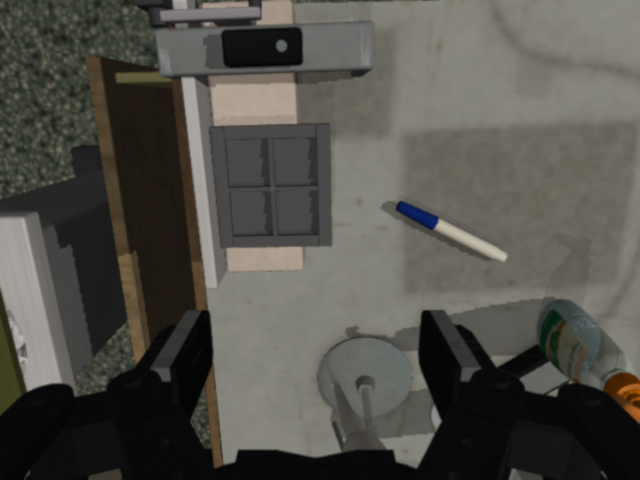

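Run:
```python
from h import *
np.set_printoptions(precision=4,suppress=True)
w=load("wrist")
P=onz(w,[(211,126.5),(329,123.5),(218.5,247),(331,246)],.064);print(P,P.mean(0))
print("yaw",np.degrees(np.arctan2(-(P[0]-P[2])[0],(P[0]-P[2])[1])),np.degrees(np.arctan2(-(P[1]-P[3])[0],(P[1]-P[3])[1])))
F=onz(w,[(196,78),(217,284)],.09);print("fence",F)
print("bed",onz(w,[(303,269),(298,80)],.05))
# pocket crossing rib
print("rib crossing",onz(w,[(272.5,188)],.064))
```

```text
[[0.39   0.2576 0.064 ]
 [0.4966 0.2586 0.064 ]
 [0.3873 0.1429 0.064 ]
 [0.4978 0.1428 0.064 ]] [0.4429 0.2005 0.064 ]
yaw -1.3636986040845211 0.6284118962076759
fence [[0.3876 0.2975 0.09  ]
 [0.3895 0.1146 0.09  ]]
bed [[0.4691 0.1135 0.05  ]
 [0.469  0.2964 0.05  ]]
rib crossing [[0.4432 0.2008 0.064 ]]
```

>>> apply_moves(
  dp=[
    [-0.025, -0.043, 0],
    [-0.025, -0.043, 0],
    [-0.025, -0.043, 0],
    [-0.015, -0.046, 0],
    [0, -0.048, 0],
    [0, -0.048, 0],
    [0, -0.048, 0],
    [0, -0.048, 0],
    [0, -0.048, 0],
    [0.01, -0.048, 0],
  ],
  turn=[
    [0, 0, 0],
    [0, 0, 0],
    [0, 0, 0],
    [0, 0, 0],
    [0, 0, 0],
    [0, 0, 0],
    [0, 0, 0],
    [0, 0, 0],
    [0, 0, 0],
    [0, 0, 0],
  ],
  jaw=[-0.2, -0.2, -0.2, -0.2, -0.2, -0.2, -0.2, -0.2, -0.2, -0.2],
)

```text
time: 24.45
tool_pos: [0.3941, -0.2717, 0.2916]
tcp_rot: [[0.005, 0.998, -0.065], [1.0, -0.005, 0.002], [0.002, -0.065, -0.998]]
wrist_force: [0.6, 0.0, 0.7]
gripper_width: 0.0513
```

>>> apply_moves(
  dp=[
    [0.02, -0.035, -0.01],
    [0.02, -0.03, -0.02],
    [0.02, -0.025, -0.02],
    [0, 0, 0],
  ],
  turn=[
    [0, 0, 0],
    [0, 0, 0],
    [0, 0, 0],
    [0, 0, 0],
  ],
  jaw=[-0.2, -0.2, -0.2, -0.2],
)

```text
time: 24.85
tool_pos: [0.451, -0.3693, 0.2256]
tcp_rot: [[0.015, 0.997, -0.08], [1.0, -0.014, 0.017], [0.016, -0.081, -0.997]]
wrist_force: [-0.0, 0.6, 0.2]
gripper_width: 0.0508
```

```bash
python3 st.py
python3 - <<'E'
from h import *
w=snap("wrist","w29")
E
```

```text
24.85 [ 0.451  -0.3693  0.2256] [-0.0805  0.0172 -0.9966] [ 0.9966 -0.0136 -0.0807] [-43.4262   1.4871 101.1291  -2.482   81.4255 -42.1512] 0.0507842023771262 [-0.0318  0.621   0.197 ]
u,v -0.0380485097619053 -0.1259788950400021
```

View pics/w29.png

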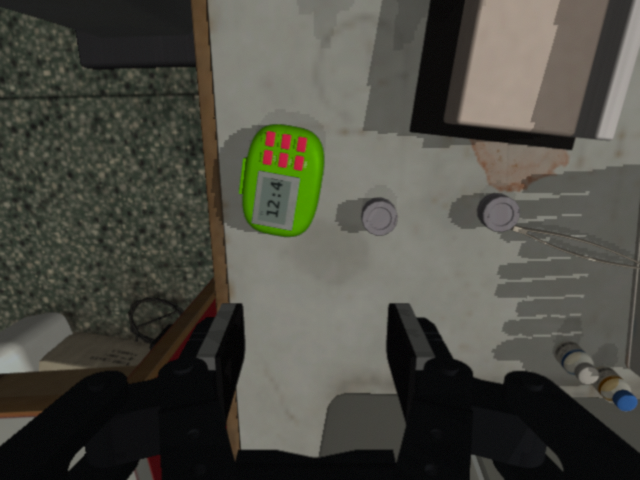

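```bash
cat >> h.py <<'E'
def pucks(c,z=.018,show=None):
    g=cv2.cvtColor(c["img"],cv2.COLOR_BGR2GRAY)
    out=[]
    r=cv2.HoughCircles(cv2.GaussianBlur(g,(3,3),0),cv2.HOUGH_GRADIENT,1,30,param1=120,param2=18,minRadius=12,maxRadius=26)
    if r is None: return []
    for x,y,rr in r[0]:
        X=onz(c,[(x,y),(x+rr,y)],z); out.append((x,y,rr,X[0],np.linalg.norm(X[1]-X[0])))
    return out
E
python3 - <<'E'
from h import *
np.set_printoptions(precision=4,suppress=True)
w=load("wrist")
for p in pucks(w): print(p)
print(onz(w,[(379.5,217),(501,213)],.018))
E
```

```text
(np.float32(378.5), np.float32(216.5), np.float32(19.0), array([ 0.487 , -0.3776,  0.018 ]), np.float64(0.015487693993913856))
(np.float32(496.5), np.float32(211.5), np.float32(19.3), array([ 0.5812, -0.373 ,  0.018 ]), np.float64(0.015082831588468962))
(np.float32(578.5), np.float32(366.5), np.float32(15.1), array([ 0.6657, -0.5121,  0.018 ]), np.float64(0.012737539279567134))
(np.float32(291.5), np.float32(215.5), np.float32(21.0), array([ 0.4147, -0.377 ,  0.018 ]), np.float64(0.017659115524767975))
[[ 0.4878 -0.378   0.018 ]
 [ 0.5848 -0.3742  0.018 ]]
```

>>> apply_moves(
  dp=[
    [0.012, -0.003, -0.03],
    [0.012, -0.003, -0.03],
    [0.0115, -0.003, -0.03],
    [0, 0, -0.03],
    [0, 0, -0.02],
    [0, 0, 0],
  ],
  turn=[
    [-0.009, -0.04, 0],
    [-0.008, -0.04, 0],
    [0, 0, 0],
    [0, 0, 0],
    [0, 0, 0],
    [0, 0, 0],
  ],
  jaw=[-0.2, -0.2, -0.2, -0.2, -0.2, -0.2],
)

```text
time: 25.5
tool_pos: [0.4831, -0.3712, 0.0794]
tcp_rot: [[0.012, 1.0, -0.003], [1.0, -0.012, 0.006], [0.006, -0.003, -1.0]]
wrist_force: [0.6, 0.8, -0.4]
gripper_width: 0.0513
```

```bash
python3 st.py
python3 - <<'E'
from h import *
w=snap("wrist","w30")
for p in pucks(w): print(p)
E
```

```text
25.5 [ 0.4831 -0.3712  0.0794] [-0.0031  0.0061 -1.    ] [ 0.9999 -0.0122 -0.0032] [-42.6435  10.1847 106.5347   0.1528  63.6472 -42.0098] 0.05129488007414124 [ 0.5855  0.8444 -0.3547]
u,v -0.0059176652721046495 -0.12445262449711528
(np.float32(513.5), np.float32(264.5), np.float32(23.0), array([ 0.58311572, -0.37239215,  0.018     ]), np.float64(0.011607754945742996))
(np.float32(326.5), np.float32(278.5), np.float32(25.4), array([ 0.48905865, -0.37882781,  0.018     ]), np.float64(0.012885003266105168))
```

View pics/w30.png

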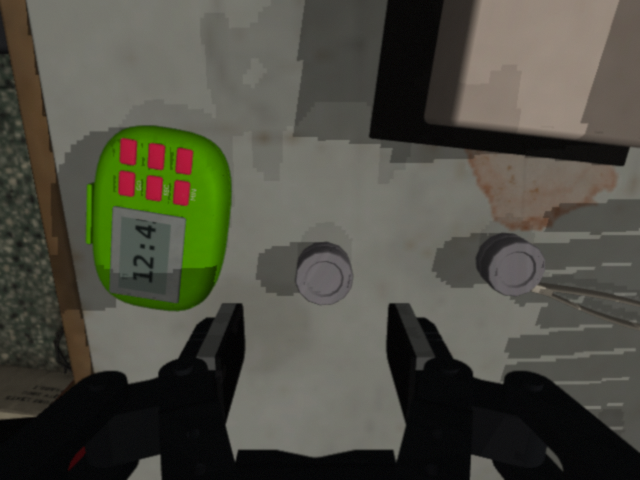

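>>> apply_moves(
  dp=[
    [0.005, -0.0075, -0.03],
    [0, 0, -0.025],
    [0, 0, -0.012],
    [0, 0, -0.004],
    [0, 0, 0],
  ],
  turn=[
    [0, 0, 0],
    [0, 0, 0],
    [0, 0, 0],
    [0, 0, 0],
    [0, 0, 0],
  ],
  jaw=[-0.2, -0.2, -0.2, -0.2, -0.2],
)

```text
time: 26.05
tool_pos: [0.4927, -0.3815, 0.0181]
tcp_rot: [[0.011, 1.0, 0.009], [1.0, -0.011, -0.004], [-0.004, 0.009, -1.0]]
wrist_force: [0.2, -0.2, 0.4]
gripper_width: 0.0512
```

```bash
python3 st.py
python3 - <<'E'
from h import *
w=snap("wrist","w31")
E
```

```text
26.05 [ 0.4927 -0.3815  0.0181] [ 0.0086 -0.0043 -1.    ] [ 0.9999 -0.0107  0.0086] [-42.752   15.8688 106.5893   0.1816  57.0143 -42.2361] 0.05118252869515621 [ 0.2493 -0.1669  0.4087]
u,v 0.004745502395338737 -0.13375750495612004
```

View pics/w31.png

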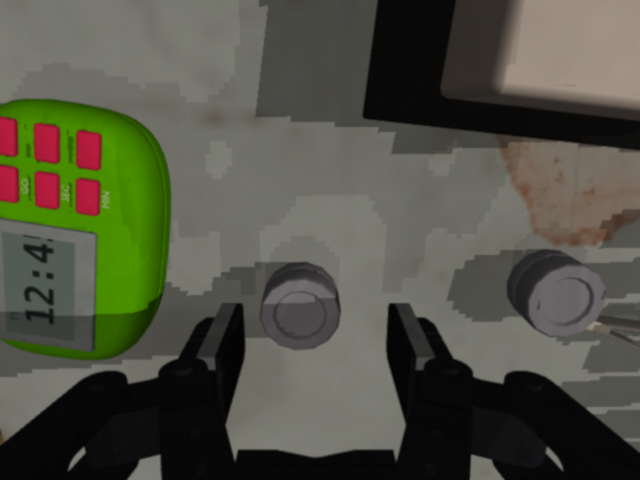

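Run:
```python
from h import *
w=load("wrist");o=get_obs()
print(onz(w,[(300,312)],.018), proj(w,[o["tool_pos"]]))
```

```text
[[ 0.4877111 -0.3775238  0.018    ]] [[314.89981239 323.13691089]]
```

>>> apply_moves(
  dp=[
    [-0.005, 0.004, -0.007],
    [0, 0, -0.004],
    [0, 0, -0.001],
    [0, 0, -0.001],
  ],
  turn=[
    [0, 0, 0],
    [0, 0, 0],
    [0, 0, 0],
    [0, 0, 0],
  ],
  jaw=[-0.2, -0.2, -0.2, -0.2],
)

```text
time: 26.5
tool_pos: [0.4894, -0.379, 0.0087]
tcp_rot: [[0.011, 1.0, 0.014], [1.0, -0.011, -0.009], [-0.009, 0.014, -1.0]]
wrist_force: [-0.1, -0.3, -0.7]
gripper_width: 0.0508
```

>>> apply_moves(
  dp=[
    [-0.001, 0.001, -0.001],
    [0, 0, -0.001],
    [0, 0, -0.001],
    [0, 0, -0.001],
    [0, 0, 0],
  ],
  turn=[
    [0.009, 0.014, 0],
    [0, 0, 0],
    [0, 0, 0],
    [0, 0, 0],
    [0, 0, 0],
  ],
  jaw=[0.1, 0.4, 1, 1, 1],
  squeeze=40,
)

```text
time: 27.0
tool_pos: [0.4887, -0.3783, 0.0077]
tcp_rot: [[0.01, 1.0, -0.003], [1.0, -0.01, 0.002], [0.002, -0.003, -1.0]]
wrist_force: [-0.0, -0.7, -1.2]
gripper_width: 0.028
```

```bash
python3 st.py
python3 - <<'E'
from h import *
w=snap("wrist","w32")
E
```

```text
27.0 [ 0.4887 -0.3783  0.0077] [-0.0031  0.0017 -1.    ] [ 0.9999 -0.0104 -0.0031] [-42.6993  16.536  106.9554  -0.0583  56.702  -42.071 ] 0.028009228259327865 [-0.0047 -0.6554 -1.1889]
u,v 0.0004061091744781453 -0.13101759053652257
```

View pics/w32.png

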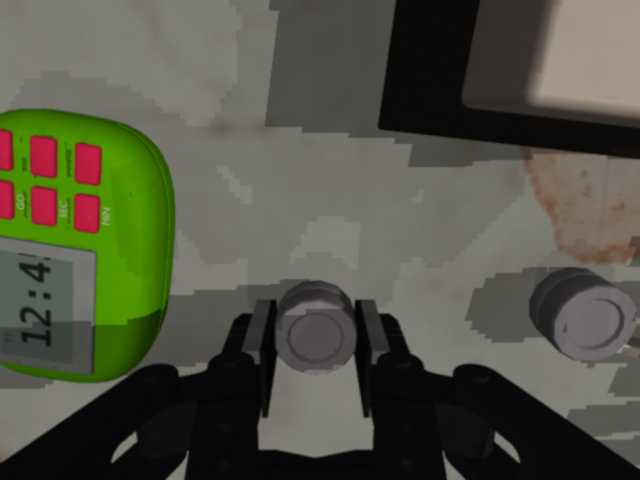

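>>> apply_moves(
  dp=[
    [0, 0, 0.02],
    [0, 0, 0.045],
    [0, 0, 0.05],
    [-0.015, 0.02, 0.05],
    [-0.025, 0.04, 0.05],
    [-0.025, 0.042, 0.03],
    [-0.02, 0.045, 0],
    [-0.01, 0.048, 0],
    [0, 0.048, 0],
    [0, 0.048, 0],
  ],
  turn=[
    [0, 0, 0],
    [0, 0, 0],
    [0, 0, 0],
    [0, 0, 0],
    [0, 0, 0],
    [0, 0, 0],
    [0, 0, 0],
    [0, 0, 0],
    [0, 0, 0],
    [0, 0, 0],
  ],
  jaw=[1, 1, 1, 1, 1, 1, 1, 1, 1, 1],
)

```text
time: 28.05
tool_pos: [0.3998, -0.1005, 0.2344]
tcp_rot: [[0.021, 1.0, -0.0], [1.0, -0.021, 0.003], [0.003, -0.0, -1.0]]
wrist_force: [0.7, 1.1, -0.9]
gripper_width: 0.0279
```

>>> apply_moves(
  dp=[
    [0, 0.048, 0],
    [0, 0.048, 0],
    [0, 0.048, 0],
    [0.01, 0.048, 0],
    [0.02, 0.045, 0],
    [0.02, 0.04, 0],
    [0.015, 0.03, 0],
    [0, 0, 0],
  ],
  turn=[
    [0, 0, 0],
    [0, 0, 0],
    [0, 0, 0],
    [0, 0, 0],
    [0, 0, 0],
    [0, 0, 0],
    [0, 0, 0],
    [0, 0, 0],
  ],
  jaw=[1, 1, 1, 1, 1, 1, 1, 1],
)

```text
time: 28.85
tool_pos: [0.4624, 0.2229, 0.2342]
tcp_rot: [[0.015, 1.0, 0.008], [1.0, -0.015, 0.004], [0.004, 0.008, -1.0]]
wrist_force: [0.1, -0.3, -0.9]
gripper_width: 0.0276
```

```bash
python3 st.py
python3 - <<'E'
from h import *
w=snap("wrist","w33")
E
```

```text
28.85 [0.4624 0.2229 0.2342] [ 0.0082  0.0036 -1.    ] [ 0.9998 -0.0153  0.0082] [ 19.7276 -10.9447 111.8575   0.033   78.5749  20.5962] 0.027649635769385988 [ 0.1278 -0.3347 -0.8792]
u,v -0.08855030455551233 0.46421454505068643
```

View pics/w33.png

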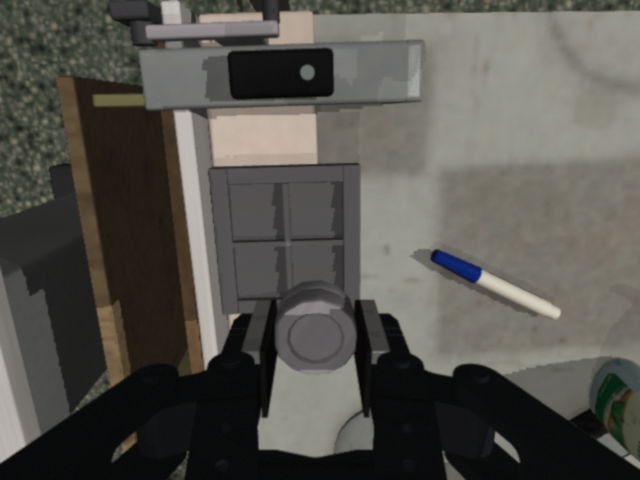

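>>> apply_moves(
  dp=[
    [0.001, 0.001, -0.04],
    [0, 0, -0.04],
    [0, 0, -0.04],
    [0, 0, -0.025],
    [0, 0, -0.006],
    [0, 0, 0],
  ],
  turn=[
    [0, 0, 0],
    [0, 0, 0],
    [0, 0, 0],
    [0, 0, 0],
    [0, 0, 0],
    [0, 0, 0],
  ],
  jaw=[1, 1, 1, 1, 1, 1],
)

```text
time: 29.5
tool_pos: [0.4618, 0.2178, 0.0804]
tcp_rot: [[0.02, 1.0, 0.012], [1.0, -0.02, 0.002], [0.002, 0.012, -1.0]]
wrist_force: [-0.4, -0.8, -0.1]
gripper_width: 0.0276
```

```bash
python3 st.py
python3 - <<'E'
from h import *
np.set_printoptions(precision=4,suppress=True)
print(onz(load("wrist"),[(288,241),(360,164),(211,168)],.064))
w=snap("wrist","w34")
E
```

```text
29.5 [0.4618 0.2178 0.0804] [ 0.0118  0.002  -0.9999] [ 0.9997 -0.02    0.0118] [ 19.2911  -2.6079 119.9463  -0.1294  61.9832  20.4975] 0.027566872146858646 [-0.3625 -0.7636 -0.1348]
u,v -0.08867083720947272 0.45907745059867067
[[0.4435 0.2022 0.064 ]
 [0.4972 0.2591 0.064 ]
 [0.39   0.2581 0.064 ]]
```

View pics/w34.png

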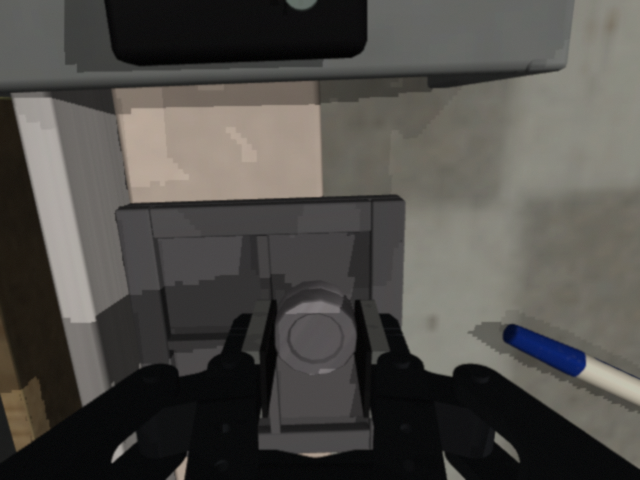

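>>> apply_moves(
  dp=[
    [0.003, 0.007, -0.002],
    [0, 0.001, -0.004],
    [0, 0, -0.003],
    [0, 0, -0.001],
  ],
  turn=[
    [0, 0, 0],
    [0, 0, 0],
    [0, 0, 0],
    [0, 0, 0],
  ],
  jaw=[1, 1, 1, 1],
)

```text
time: 29.95
tool_pos: [0.4696, 0.2278, 0.0767]
tcp_rot: [[0.02, 1.0, 0.023], [1.0, -0.021, 0.006], [0.007, 0.023, -1.0]]
wrist_force: [0.2, -0.6, -0.4]
gripper_width: 0.0281
```

```bash
python3 st.py
python3 - <<'E'
from h import *
w=snap("wrist","w35")
E
```

```text
29.95 [0.4696 0.2278 0.0767] [ 0.0232  0.0061 -0.9997] [ 0.9995 -0.0206  0.0231] [ 20.0538  -1.2632 119.0514  -0.1464  60.8444  21.2986] 0.028112284033307566 [ 0.241  -0.6051 -0.3791]
u,v -0.0819642125196108 0.46981270742026643
```

View pics/w35.png

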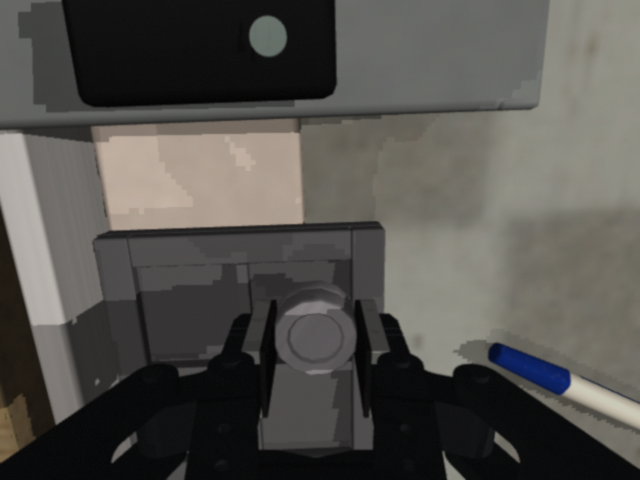

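>>> apply_moves(
  dp=[
    [-0.004, -0.002, -0.004],
    [-0.001, 0, -0.003],
    [0, 0, -0.002],
  ],
  turn=[
    [0, 0.02, 0],
    [0, 0, 0],
    [0, 0, 0],
  ],
  jaw=[1, 1, 1],
)

```text
time: 30.3
tool_pos: [0.4645, 0.2258, 0.0677]
tcp_rot: [[0.02, 1.0, 0.002], [1.0, -0.02, 0.006], [0.006, 0.002, -1.0]]
wrist_force: [0.4, 0.3, 0.5]
gripper_width: 0.0282
```

```bash
python3 st.py
python3 - <<'E'
from h import *
w=snap("wrist","w36")
E
```

```text
30.3 [0.4645 0.2258 0.0677] [ 0.0025  0.0064 -1.    ] [ 0.9998 -0.0204  0.0023] [ 19.8086  -0.5836 119.3683   0.3415  60.9588  20.814 ] 0.028174651340285087 [0.3539 0.311  0.5378]
u,v -0.08679178862356758 0.4672884905871012
```

View pics/w36.png

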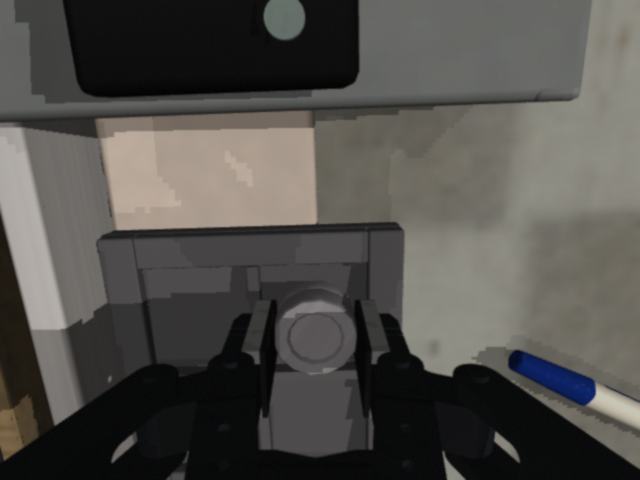

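>>> apply_moves(
  dp=[
    [0, 0, -0.002],
    [0, 0, -0.001],
    [0, 0, 0],
    [0, 0, 0.03],
    [0, 0, 0.045],
    [0, 0, 0.045],
    [0, 0, 0.045],
  ],
  turn=[
    [0, 0, 0],
    [0, 0, 0],
    [0, 0, 0],
    [0, 0, 0],
    [0, 0, 0],
    [0, 0, 0],
    [0, 0, 0],
  ],
  jaw=[1, 0.15, 0, 0, 0, -0.2, -0.2],
)

```text
time: 31.05
tool_pos: [0.4575, 0.2231, 0.2245]
tcp_rot: [[0.021, 1.0, -0.016], [1.0, -0.021, -0.001], [-0.001, -0.016, -1.0]]
wrist_force: [-0.1, 0.9, 0.7]
gripper_width: 0.0513
```

```bash
python3 st.py
python3 - <<'E'
from h import *
w=snap("wrist","w37")
E
```

```text
31.05 [0.4575 0.2231 0.2245] [-0.0163 -0.0005 -0.9999] [ 0.9997 -0.0206 -0.0163] [ 19.7976 -10.2781 112.2247   0.2946  78.9429  20.9192] 0.051278060003919865 [-0.0727  0.8692  0.7368]
u,v -0.09347654478499794 0.4638970196777381
```

View pics/w37.png

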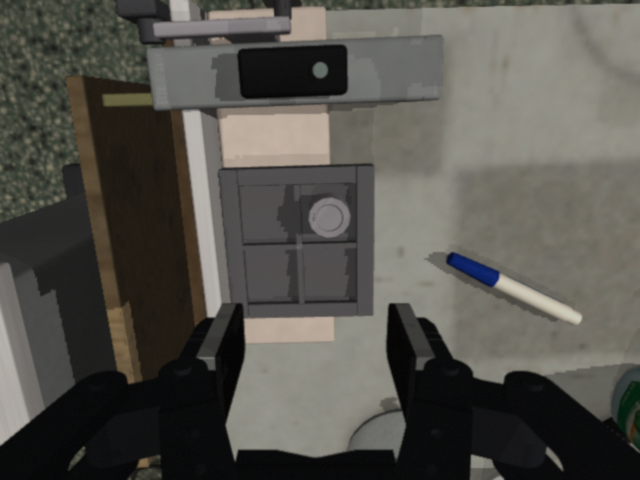

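>>> apply_moves(
  dp=[
    [-0.02, -0.043, 0.02],
    [-0.02, -0.043, 0.02],
    [-0.02, -0.046, 0.01],
    [-0.01, -0.048, 0],
    [0, -0.048, 0],
    [0, -0.048, 0],
    [0, -0.048, 0],
    [0, -0.048, 0],
    [0, -0.048, 0],
    [0.01, -0.048, 0],
  ],
  turn=[
    [0, -0.01, 0],
    [0, 0, 0],
    [0, 0, 0],
    [0, 0, 0],
    [0, 0, 0],
    [0, 0, 0],
    [0, 0, 0],
    [0, 0, 0],
    [0, 0, 0],
    [0, 0, 0],
  ],
  jaw=[-0.2, -0.2, -0.2, -0.2, -0.2, -0.2, -0.2, -0.2, -0.2, -0.2],
)

```text
time: 32.1
tool_pos: [0.4, -0.2488, 0.2897]
tcp_rot: [[0.008, 1.0, 0.029], [1.0, -0.008, 0.0], [0.001, 0.029, -1.0]]
wrist_force: [0.4, 0.0, 0.8]
gripper_width: 0.0511
```

>>> apply_moves(
  dp=[
    [0.03, -0.035, 0],
    [0.035, -0.03, 0],
    [0.035, -0.025, -0.01],
    [0.03, -0.02, -0.02],
    [0, 0, 0],
  ],
  turn=[
    [0, 0, 0],
    [0, 0, 0],
    [0, 0, 0],
    [0, 0, 0],
    [0, 0, 0],
  ],
  jaw=[-0.2, -0.2, -0.2, -0.2, -0.2],
)

```text
time: 32.6
tool_pos: [0.5331, -0.3713, 0.2559]
tcp_rot: [[0.02, 0.999, 0.029], [1.0, -0.02, -0.002], [-0.001, 0.029, -1.0]]
wrist_force: [-0.7, 0.5, -1.5]
gripper_width: 0.0516
```

```bash
python3 st.py
python3 - <<'E'
from h import *
w=snap("wrist","w38")
for p in pucks(w): print(p)
E
```

```text
32.6 [ 0.5331 -0.3713  0.2559] [ 0.0291 -0.0019 -0.9996] [ 0.9994 -0.0197  0.0291] [-40.0083   5.4106  94.0241   1.0034  79.2197 -39.0544] 0.05156736416244745 [-0.6973  0.4622 -1.5319]
u,v 0.043780237649381375 -0.11933971704226845
(np.float32(366.5), np.float32(197.5), np.float32(17.4), array([ 0.5865748 , -0.37496057,  0.018     ]), np.float64(0.015697792404547405))
```

View pics/w38.png

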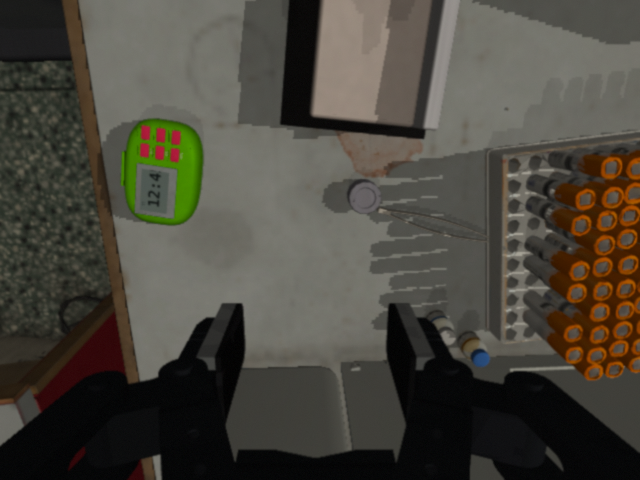

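>>> apply_moves(
  dp=[
    [0.014, 0, -0.03],
    [0.014, 0, -0.03],
    [0.013, 0, -0.035],
    [0.01, 0, -0.035],
    [0, 0, -0.035],
    [0, 0, -0.015],
    [0, 0, 0],
  ],
  turn=[
    [0, 0.03, 0],
    [0, 0, 0],
    [0, 0, 0],
    [0, 0, 0],
    [0, 0, 0],
    [0, 0, 0],
    [0, 0, 0],
  ],
  jaw=[-0.2, -0.2, -0.2, -0.2, -0.2, -0.2, -0.2],
)

```text
time: 33.35
tool_pos: [0.585, -0.37, 0.0859]
tcp_rot: [[0.019, 1.0, 0.013], [1.0, -0.019, -0.015], [-0.015, 0.014, -1.0]]
wrist_force: [-0.6, 0.2, -0.0]
gripper_width: 0.0512
```

```bash
python3 st.py
python3 - <<'E'
from h import *
w=snap("wrist","w39")
for p in pucks(w): print(p)
E
```

```text
33.35 [ 0.585  -0.37    0.0859] [ 0.0134 -0.0149 -0.9998] [ 0.9997 -0.0185  0.0137] [-36.6646  18.4793  95.8154  -0.2486  64.5796 -35.4918] 0.05121133521233516 [-0.5839  0.193  -0.0202]
u,v 0.09526672315990796 -0.11264861507770346
(np.float32(310.5), np.float32(264.5), np.float32(24.3), array([ 0.58388408, -0.37379388,  0.018     ]), np.float64(0.012606364972437082))
```

View pics/w39.png

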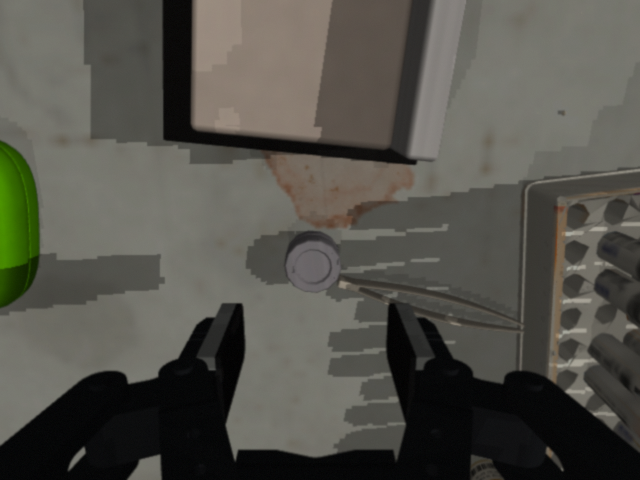

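>>> apply_moves(
  dp=[
    [0, -0.003, -0.025],
    [0, -0.001, -0.025],
    [0, 0, -0.012],
    [0, 0, -0.004],
    [0, 0, 0],
  ],
  turn=[
    [0.015, 0.013, 0],
    [0, 0, 0],
    [0, 0, 0],
    [0, 0, 0],
    [0, 0, 0],
  ],
  jaw=[-0.2, -0.2, -0.2, -0.2, -0.2],
)

```text
time: 33.9
tool_pos: [0.5915, -0.3796, 0.0355]
tcp_rot: [[0.019, 1.0, 0.019], [1.0, -0.019, -0.014], [-0.014, 0.02, -1.0]]
wrist_force: [-0.6, 0.3, 0.2]
gripper_width: 0.0512
```

```bash
python3 st.py
python3 - <<'E'
from h import *
w=snap("wrist","w40")
E
```

```text
33.9 [ 0.5915 -0.3796  0.0355] [ 0.0193 -0.014  -0.9997] [ 0.9996 -0.019   0.0196] [-37.0733  22.7923  95.6527   0.0309  60.1863 -35.9932] 0.051160684361107184 [-0.6318  0.2938  0.17  ]
u,v 0.10272852830435796 -0.12147937639167987
```

View pics/w40.png

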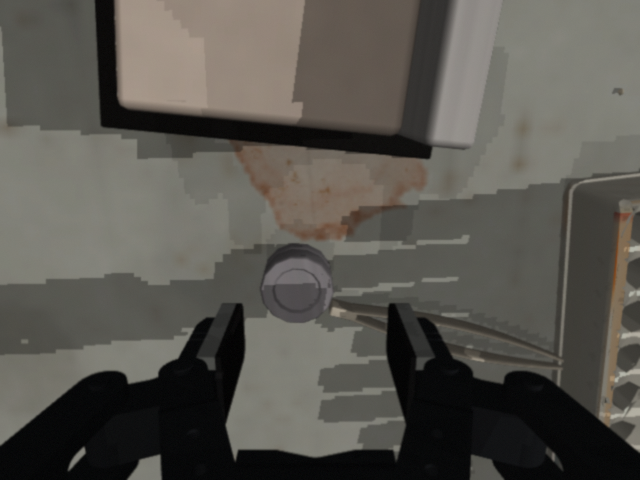

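Run:
```python
from h import *
print(onz(load("wrist"),[(297,290)],.018))
```

```text
[[ 0.58506956 -0.37464091  0.018     ]]
```

>>> apply_moves(
  dp=[
    [-0.006, 0.004, -0.012],
    [-0.001, 0.001, -0.009],
    [0, 0, -0.006],
    [0, 0, -0.001],
  ],
  turn=[
    [0.014, 0.02, 0],
    [0, 0, 0],
    [0, 0, 0],
    [0, 0, 0],
  ],
  jaw=[-0.2, -0.2, -0.2, -0.2],
)

```text
time: 34.35
tool_pos: [0.5858, -0.3754, 0.0097]
tcp_rot: [[0.019, 1.0, 0.003], [1.0, -0.019, -0.003], [-0.003, 0.003, -1.0]]
wrist_force: [-0.4, 0.5, 0.3]
gripper_width: 0.0514
```

>>> apply_moves(
  dp=[
    [-0.001, 0.001, -0.002],
    [0, 0, -0.001],
    [0, 0, -0.001],
    [0, 0, -0.001],
    [0, 0, 0],
  ],
  turn=[
    [0, 0, 0],
    [0, 0, 0],
    [0, 0, 0],
    [0, 0, 0],
    [0, 0, 0],
  ],
  jaw=[0.1, 0.4, 1, 1, 1],
  squeeze=40,
)

```text
time: 34.85
tool_pos: [0.585, -0.3744, 0.0068]
tcp_rot: [[0.019, 1.0, 0.002], [1.0, -0.019, -0.002], [-0.002, 0.002, -1.0]]
wrist_force: [-0.5, -0.1, -1.9]
gripper_width: 0.0282
```

```bash
python3 st.py
python3 - <<'E'
from h import *
w=snap("wrist","w41")
E
```

```text
34.85 [ 0.585  -0.3744  0.0068] [ 0.0019 -0.0024 -1.    ] [ 0.9998 -0.0186  0.0019] [-37.0299  24.5815  96.4444  -0.0496  58.8063 -35.9369] 0.02816873330326335 [-0.4845 -0.125  -1.8987]
u,v 0.09577559396509881 -0.11706579466265414
```

View pics/w41.png

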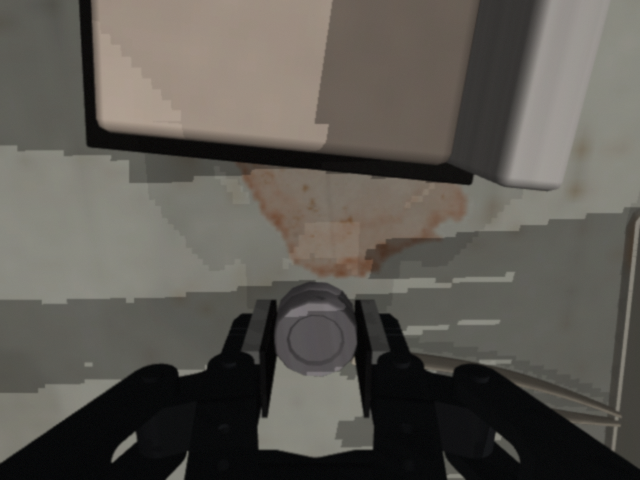

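>>> apply_moves(
  dp=[
    [0, 0, 0.02],
    [0, 0, 0.045],
    [0, 0, 0.05],
    [-0.02, 0.015, 0.05],
    [-0.035, 0.025, 0.05],
    [-0.035, 0.035, 0.03],
    [-0.035, 0.035, 0],
    [-0.035, 0.035, 0],
    [-0.02, 0.045, 0],
    [0, 0.048, 0],
  ],
  turn=[
    [0, 0, 0],
    [0, 0, 0],
    [0, 0, 0],
    [0, 0, 0],
    [0, 0, 0],
    [0, 0, 0],
    [0, 0, 0],
    [0, 0, 0],
    [0, 0, 0],
    [0, 0, 0],
  ],
  jaw=[1, 1, 1, 1, 1, 1, 1, 1, 1, 1],
)

```text
time: 35.9
tool_pos: [0.4154, -0.1476, 0.2469]
tcp_rot: [[0.027, 1.0, 0.016], [1.0, -0.027, -0.012], [-0.012, 0.017, -1.0]]
wrist_force: [1.7, 0.1, -0.7]
gripper_width: 0.0278
```

>>> apply_moves(
  dp=[
    [0, 0.048, 0],
    [0, 0.048, 0],
    [0, 0.048, 0],
    [0, 0.048, 0],
    [0.01, 0.045, 0],
    [0.02, 0.04, 0],
    [0.02, 0.02, 0],
    [0.01, 0, 0],
    [0, 0, 0],
  ],
  turn=[
    [0, 0, 0],
    [0, 0, 0],
    [0, 0, 0],
    [0, 0, 0],
    [0, 0, 0],
    [0, 0, 0],
    [0, 0, 0],
    [0, 0, 0],
    [0, 0, 0],
  ],
  jaw=[1, 1, 1, 1, 1, 1, 1, 1, 1],
)

```text
time: 36.8
tool_pos: [0.4726, 0.1661, 0.2619]
tcp_rot: [[0.022, 0.999, 0.044], [1.0, -0.022, -0.011], [-0.01, 0.044, -0.999]]
wrist_force: [0.2, -0.9, -0.9]
gripper_width: 0.0282
```

```bash
python3 st.py
python3 - <<'E'
from h import *
w=snap("wrist","w42")
E
```

```text
36.8 [0.4726 0.1661 0.2619] [ 0.0435 -0.011  -0.999 ] [ 0.9988 -0.0215  0.0438] [ 13.8848 -14.6217 112.291   -1.2284  80.0608  15.3194] 0.02819891319464482 [ 0.1664 -0.9456 -0.9482]
u,v -0.07246973143227173 0.40870772243247727
```

View pics/w42.png

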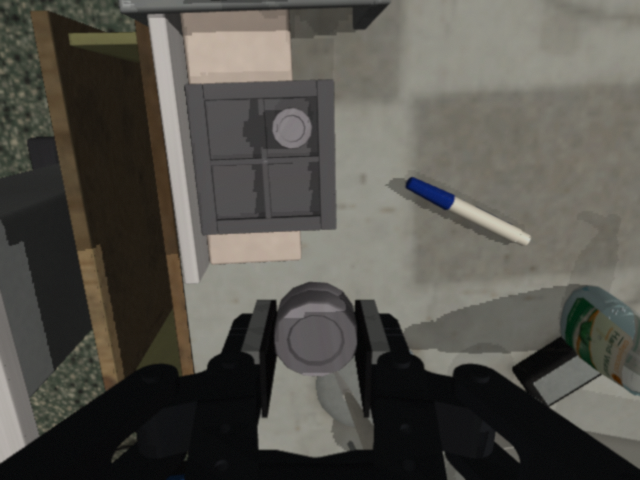

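Descend towards the far-right pocket, correcting the tilt.

>>> apply_moves(
  dp=[
    [-0.003, 0.007, -0.035],
    [-0.003, 0.006, -0.04],
    [0, 0.003, -0.04],
    [0, 0, -0.04],
    [0, 0, -0.02],
    [0, 0, 0],
  ],
  turn=[
    [0.011, 0.044, 0],
    [0, 0, 0],
    [0, 0, 0],
    [0, 0, 0],
    [0, 0, 0],
    [0, 0, 0],
  ],
  jaw=[1, 1, 1, 1, 1, 1],
)

```text
time: 37.45
tool_pos: [0.4646, 0.1745, 0.0876]
tcp_rot: [[0.034, 0.999, 0.007], [0.999, -0.034, 0.002], [0.002, 0.007, -1.0]]
wrist_force: [-0.9, -0.2, -0.8]
gripper_width: 0.0278
```

```bash
python3 st.py
python3 - <<'E'
from h import *
w=snap("wrist","w43")
E
```

```text
37.45 [0.4646 0.1745 0.0876] [ 0.0072  0.0018 -1.    ] [ 0.9994 -0.0339  0.0071] [ 14.3918  -4.9182 121.3425  -0.0056  63.1524  16.3369] 0.027771537610622118 [-0.8506 -0.2375 -0.8061]
u,v -0.08132379889349418 0.41630687801448657
```

View pics/w43.png

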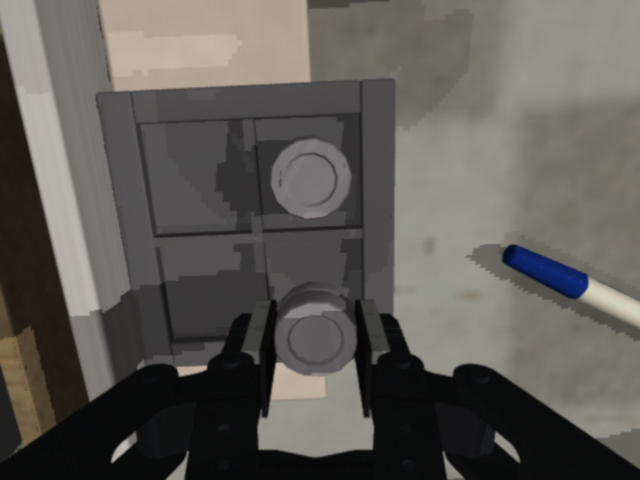

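>>> apply_moves(
  dp=[
    [0, 0.002, -0.008],
    [0, 0.001, -0.005],
    [0, 0, -0.004],
    [0, 0, 0],
  ],
  turn=[
    [0, 0, 0],
    [0, 0, 0],
    [0, 0, 0],
    [0, 0, 0],
  ],
  jaw=[1, 1, 1, 1],
)

```text
time: 37.9
tool_pos: [0.4693, 0.1776, 0.0771]
tcp_rot: [[0.036, 0.999, 0.019], [0.999, -0.036, 0.005], [0.005, 0.019, -1.0]]
wrist_force: [-0.1, -0.0, -0.2]
gripper_width: 0.0282
```

>>> apply_moves(
  dp=[
    [-0.004, 0, -0.004],
    [0, 0, -0.004],
    [0, 0, -0.003],
  ],
  turn=[
    [-0.005, 0.019, 0],
    [0, 0, 0],
    [0, 0, 0],
  ],
  jaw=[1, 1, 1],
)

```text
time: 38.2
tool_pos: [0.4664, 0.1782, 0.0673]
tcp_rot: [[0.036, 0.999, 0.002], [0.999, -0.036, 0.0], [0.0, 0.002, -1.0]]
wrist_force: [-0.2, -0.4, 0.1]
gripper_width: 0.0281
```

```bash
python3 st.py
python3 - <<'E'
from h import *
w=snap("wrist","w44")
E
```

```text
38.2 [0.4664 0.1782 0.0673] [ 0.0022  0.0002 -1.    ] [ 0.9994 -0.0359  0.0022] [ 14.7537  -2.6857 121.4596  -0.0215  61.1004  16.8224] 0.028117836550742355 [-0.1779 -0.3816  0.0984]
u,v -0.0799358343978757 0.4200953377158809
```

View pics/w44.png

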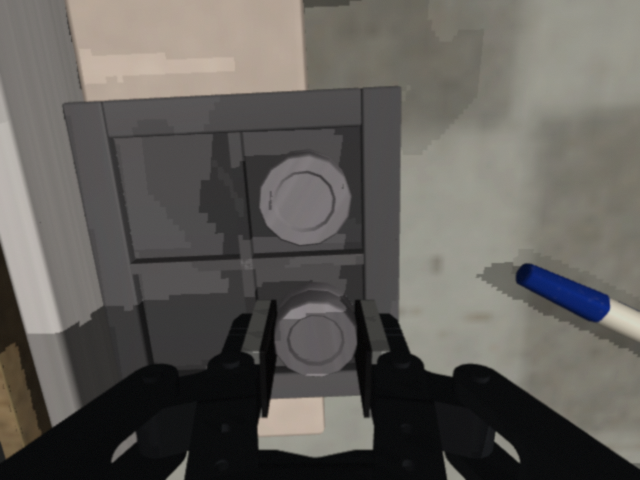

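>>> apply_moves(
  dp=[
    [0, 0, -0.002],
    [0, 0, -0.001],
    [0, 0, 0],
    [0, 0, 0.03],
    [0, 0, 0.045],
    [0, 0, 0.045],
    [0, 0, 0.045],
    [0, 0, 0],
  ],
  turn=[
    [0, 0, 0],
    [0, 0, 0],
    [0, 0, 0],
    [0, 0, 0],
    [0, 0, 0],
    [0, 0, 0],
    [0, 0, 0],
    [0, 0, 0],
  ],
  jaw=[1, 0.15, 0, 0, 0, 0.5, 1, 1],
)

```text
time: 39.05
tool_pos: [0.4627, 0.1772, 0.2327]
tcp_rot: [[0.036, 0.999, -0.004], [0.999, -0.036, -0.001], [-0.002, -0.004, -1.0]]
wrist_force: [0.9, -0.1, 0.5]
gripper_width: 0.0006
```

```bash
python3 st.py
python3 - <<'E'
from h import *
w=snap("wrist","w45"); s=snap("scene"); t=snap("top","t45")
crop(s,150,90,350,250,4,"s45")
np.set_printoptions(precision=4,suppress=True)
E
```

```text
39.05 [0.4627 0.1772 0.2327] [-0.0037 -0.0014 -1.    ] [ 0.9993 -0.0359 -0.0037] [ 14.7517 -12.8651 113.62    -0.0219  79.4727  16.8116] 0.0005771316486653505 [ 0.9067 -0.0902  0.4617]
u,v -0.0834776162886951 0.4187217079738354
```

View pics/w45.png

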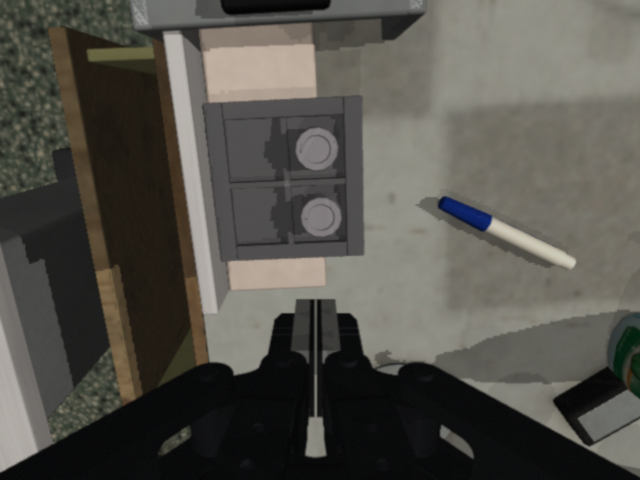

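View pics/s45.png

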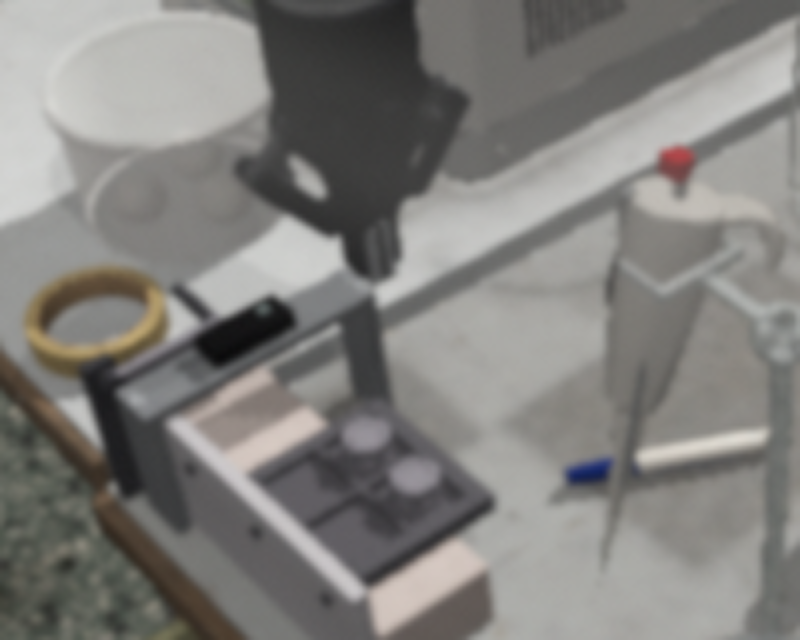

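View pics/t45.png

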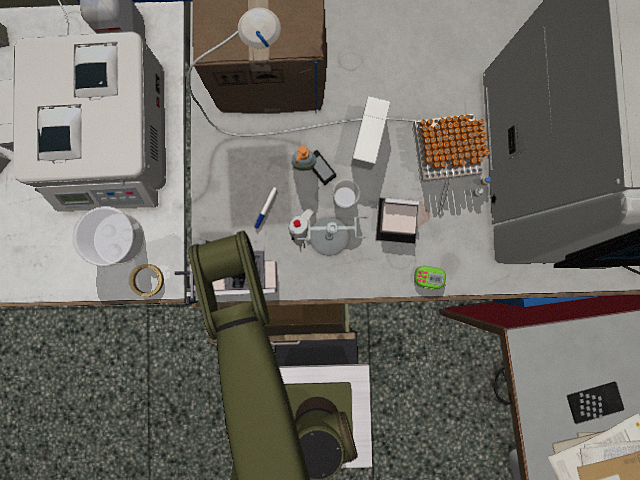

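>>> apply_moves(
  dp=[
    [0, -0.035, 0],
    [0, -0.035, 0],
    [0, 0, -0.035],
    [0, 0, -0.04],
    [0, 0, -0.04],
    [0, 0, -0.035],
    [0, 0, -0.012],
    [0, 0, 0],
  ],
  turn=[
    [0, 0, 0.02],
    [0, 0, 0.02],
    [0, 0, 0],
    [0, 0, 0],
    [0, 0, 0],
    [0, 0, 0],
    [0, 0, 0],
    [0, 0, 0],
  ],
  jaw=[1, 1, 1, 1, 1, 1, 1, 1],
)

```text
time: 40.0
tool_pos: [0.4502, 0.1, 0.0449]
tcp_rot: [[-0.008, 0.999, -0.037], [1.0, 0.008, -0.014], [-0.014, -0.037, -0.999]]
wrist_force: [2.5, -4.1, 2.9]
gripper_width: -0.0004
```

```bash
python3 - <<'E'
from h import *
np.set_printoptions(precision=4,suppress=True)
w=load("wrist")
P=onz(w,[(205,104),(361,97),(221,261),(363,255)],.064);print(P,P.mean(0))
E
python3 st.py
python3 - <<'E'
from h import *
w=snap("wrist","w46")
E
```

```text
[[0.3897 0.2569 0.064 ]
 [0.4969 0.2576 0.064 ]
 [0.3893 0.1422 0.064 ]
 [0.4979 0.1432 0.064 ]] [0.4434 0.2    0.064 ]
40.0 [0.4502 0.1    0.0449] [-0.037  -0.014  -0.9992] [ 0.9993  0.0077 -0.0371] [  6.1912  -4.2247 125.4641  -0.6492  60.9563   6.0616] -0.0003818789629848797 [ 2.5102 -4.1355  2.9496]
u,v -0.0878993415974159 0.34067605695907616
```

View pics/w46.png

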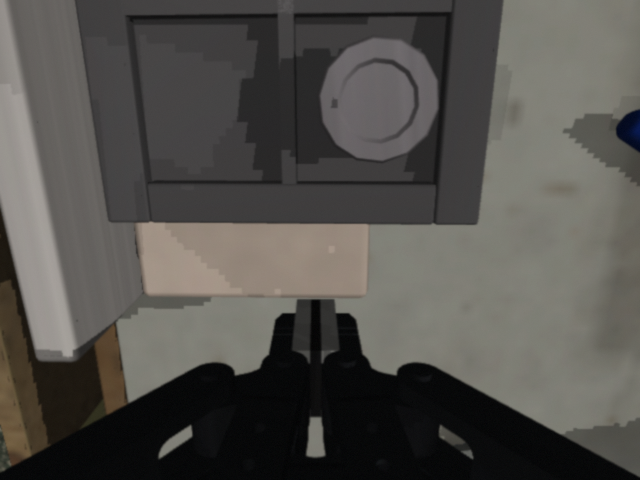

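>>> apply_moves(
  dp=[
    [0, -0.006, 0.004],
    [0.006, 0, 0.01],
    [0.006, 0, 0.006],
    [0, 0, 0],
  ],
  turn=[
    [0, 0, 0],
    [0.014, -0.037, 0],
    [0, 0, 0],
    [0, 0, 0],
  ],
  jaw=[1, 1, 1, 1],
)

```text
time: 40.45
tool_pos: [0.461, 0.0935, 0.0649]
tcp_rot: [[-0.007, 1.0, -0.002], [1.0, 0.007, 0.002], [0.002, -0.002, -1.0]]
wrist_force: [-0.5, 0.2, 0.2]
gripper_width: 0.0001
```

```bash
python3 st.py
```

```text
40.45 [0.461  0.0935 0.0649] [-0.0016  0.0018 -1.    ] [ 1.      0.0073 -0.0016] [  4.8577  -6.2291 125.0356   0.1258  61.2778   4.3763] 7.292336944840345e-05 [-0.5394  0.1606  0.1637]
u,v -0.07641703695882168 0.3353500758375246
```

>>> apply_moves(
  dp=[
    [0.001, 0.01, -0.005],
    [0, 0.01, -0.003],
    [0, 0.008, -0.001],
    [0, 0.004, -0.001],
  ],
  turn=[
    [0, 0, 0],
    [0, 0, 0],
    [0, 0, 0],
    [0, 0, 0],
  ],
  jaw=[1, 1, 1, 1],
)

```text
time: 40.85
tool_pos: [0.4625, 0.1285, 0.0547]
tcp_rot: [[-0.007, 1.0, -0.0], [1.0, 0.007, 0.003], [0.003, -0.0, -1.0]]
wrist_force: [0.8, -0.2, 1.0]
gripper_width: 0.0001
```

```bash
python3 st.py;  python3 - <<'E'
from h import *
w=snap("wrist","w47")
E
```

```text
40.85 [0.4625 0.1285 0.0547] [-0.0004  0.0027 -1.    ] [ 1.      0.0068 -0.0003] [  9.0255  -4.0889 124.194    0.1776  59.8913   8.5453] 5.4627545022501405e-05 [ 0.7641 -0.1775  0.9687]
u,v -0.07866409592080914 0.370274904349971
```

View pics/w47.png

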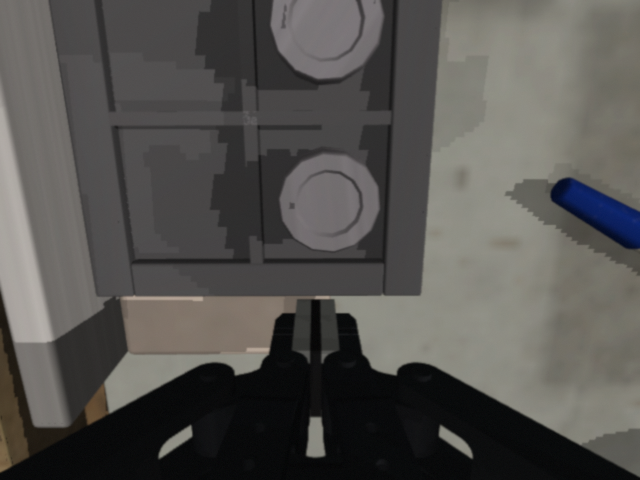

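>>> apply_moves(
  dp=[
    [0, 0.005, 0],
    [0, 0.006, 0],
    [0, 0.006, 0],
    [0, 0.006, 0],
  ],
  turn=[
    [0, 0, 0],
    [0, 0, 0],
    [0, 0, 0],
    [0, 0, 0],
  ],
  jaw=[1, 1, 1, 1],
)

```text
time: 41.3
tool_pos: [0.4625, 0.152, 0.0543]
tcp_rot: [[-0.008, 1.0, -0.001], [1.0, 0.008, -0.001], [-0.001, -0.001, -1.0]]
wrist_force: [-0.4, -3.3, -0.4]
gripper_width: -0.0003
```

```bash
python3 st.py;  python3 - <<'E'
from h import *
w=snap("wrist","w48")
E
```

```text
41.3 [0.4625 0.152  0.0543] [-0.0006 -0.0008 -1.    ] [ 1.      0.008  -0.0006] [ 11.8999  -3.0961 123.3034  -0.0469  59.8346  11.4623] -0.0002891958618642377 [-0.3572 -3.3083 -0.3794]
u,v -0.08111901774522987 0.3937031042489641
```

View pics/w48.png

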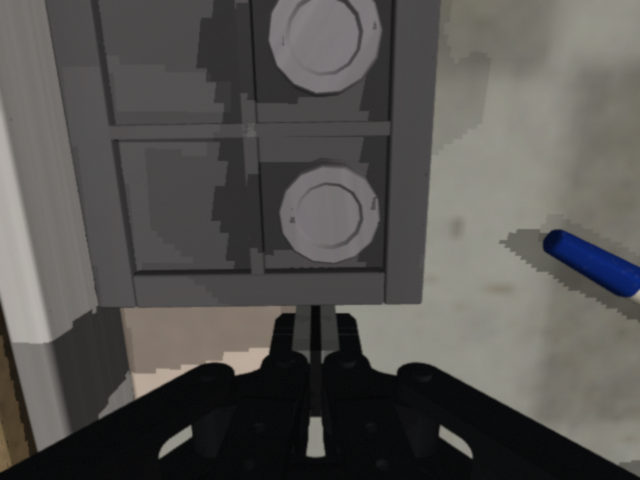

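>>> apply_moves(
  dp=[
    [0, 0.006, 0],
    [0, 0.006, 0],
    [0, 0.006, 0],
    [0, 0.006, 0],
    [0, 0.006, 0],
    [0, 0.006, 0],
    [0, 0.006, 0],
  ],
  turn=[
    [0, 0, 0],
    [0, 0, 0],
    [0, 0, 0],
    [0, 0, 0],
    [0, 0, 0],
    [0, 0, 0],
    [0, 0, 0],
  ],
  jaw=[1, 1, 1, 1, 1, 1, 1],
)

```text
time: 42.05
tool_pos: [0.4624, 0.1978, 0.0544]
tcp_rot: [[-0.008, 1.0, -0.001], [1.0, 0.008, -0.001], [-0.001, -0.001, -1.0]]
wrist_force: [0.1, -2.5, 0.4]
gripper_width: 0.0
```

```bash
python3 st.py;  python3 - <<'E'
from h import *
w=snap("wrist","w49")
E
```

```text
42.05 [0.4624 0.1978 0.0544] [-0.0007 -0.0007 -1.    ] [ 1.      0.0079 -0.0007] [ 17.0626  -0.9916 121.2606  -0.0303  59.782   16.6248] 4.6544249949080334e-05 [ 0.1058 -2.4781  0.3545]
u,v -0.08600584201221843 0.43925511718613336
```

View pics/w49.png

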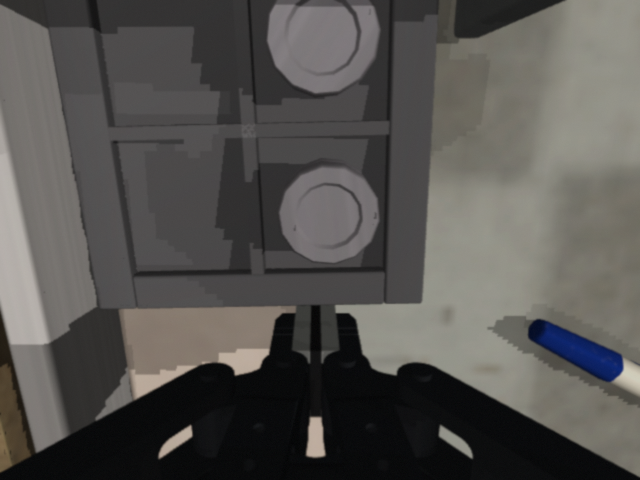

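Steady push force (about 2.5 N) along the fence. Now small steps to the stop.

>>> apply_moves(
  dp=[
    [0, 0.004, 0],
    [0, 0.003, 0],
  ],
  turn=[
    [0, 0, 0],
    [0, 0, 0],
  ],
  jaw=[1, 1],
)

```text
time: 42.3
tool_pos: [0.4623, 0.2063, 0.0544]
tcp_rot: [[-0.008, 1.0, -0.001], [1.0, 0.008, 0.0], [0.0, -0.001, -1.0]]
wrist_force: [0.6, -3.1, 0.4]
gripper_width: -0.0001
```

>>> apply_moves(
  dp=[
    [0, 0.002, 0],
    [0, 0.002, 0],
  ],
  turn=[
    [0, 0, 0],
    [0, 0, 0],
  ],
  jaw=[1, 1],
)

```text
time: 42.5
tool_pos: [0.4623, 0.2105, 0.0544]
tcp_rot: [[-0.008, 1.0, -0.001], [1.0, 0.008, -0.0], [-0.0, -0.001, -1.0]]
wrist_force: [1.1, -3.3, 1.4]
gripper_width: -0.0004
```

>>> apply_moves(
  dp=[
    [0, 0.002, 0],
    [0, 0.002, 0],
  ],
  turn=[
    [0, 0, 0],
    [0, 0, 0],
  ],
  jaw=[1, 1],
)

```text
time: 42.7
tool_pos: [0.4625, 0.2131, 0.0544]
tcp_rot: [[-0.01, 1.0, -0.001], [1.0, 0.01, -0.005], [-0.005, -0.001, -1.0]]
wrist_force: [1.3, -13.6, 2.7]
gripper_width: 0.0001
```

>>> apply_moves(
  dp=[
    [0, 0, 0],
    [0, 0, 0],
    [0, -0.001, 0],
    [0, -0.002, 0],
    [0, -0.003, 0],
    [0, -0.01, 0],
  ],
  turn=[
    [0, 0, 0],
    [0, 0, 0],
    [0, 0, 0],
    [0, 0, 0],
    [0, 0, 0],
    [0, 0, 0],
  ],
  jaw=[1, 1, 1, 1, 1, 1],
)

```text
time: 43.3
tool_pos: [0.462, 0.1983, 0.0543]
tcp_rot: [[-0.01, 1.0, -0.002], [1.0, 0.01, -0.001], [-0.001, -0.002, -1.0]]
wrist_force: [0.1, -0.2, 0.9]
gripper_width: -0.0
```

>>> apply_moves(
  dp=[
    [0, -0.01, 0.01],
    [0, -0.01, 0.04],
    [0, 0, 0.045],
    [0, 0, 0.045],
    [0, 0, 0.045],
    [0, 0, 0.045],
    [0, 0, 0],
  ],
  turn=[
    [0, 0, 0],
    [0, 0, 0],
    [0, 0, 0],
    [0, 0, 0],
    [0, 0, 0],
    [0, 0, 0],
    [0, 0, 0],
  ],
  jaw=[1, 1, 1, 1, 1, 1, 1],
)

```text
time: 44.0
tool_pos: [0.4567, 0.1704, 0.2953]
tcp_rot: [[-0.005, 1.0, -0.004], [1.0, 0.005, -0.002], [-0.002, -0.004, -1.0]]
wrist_force: [-0.1, 0.5, -0.1]
gripper_width: 0.0001
```

```bash
python3 st.py;  python3 - <<'E'
from h import *
w=snap("wrist","w50"); s=snap("scene"); crop(s,130,80,330,240,4,"s50")
E
```

```text
44.0 [0.4567 0.1704 0.2953] [-0.0042 -0.0017 -1.    ] [ 1.      0.0051 -0.0042] [ 14.1678 -15.7051 109.9777  -0.0361  85.9866  13.8769] 9.877562698418728e-05 [-0.051   0.4646 -0.0648]
u,v -0.08875572077552547 0.41136392663962884
```

View pics/w50.png

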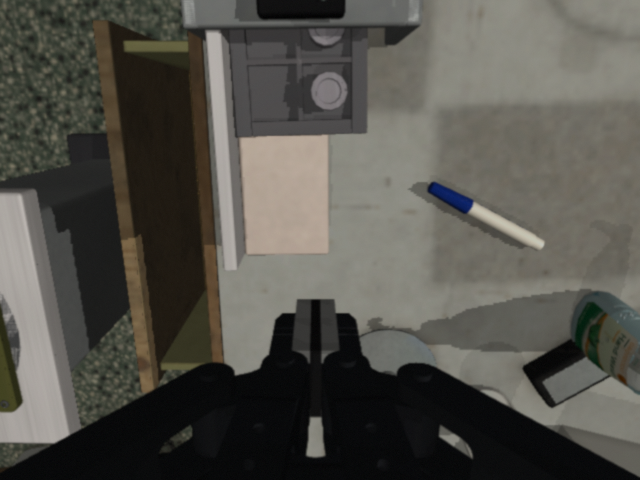

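View pics/s50.png

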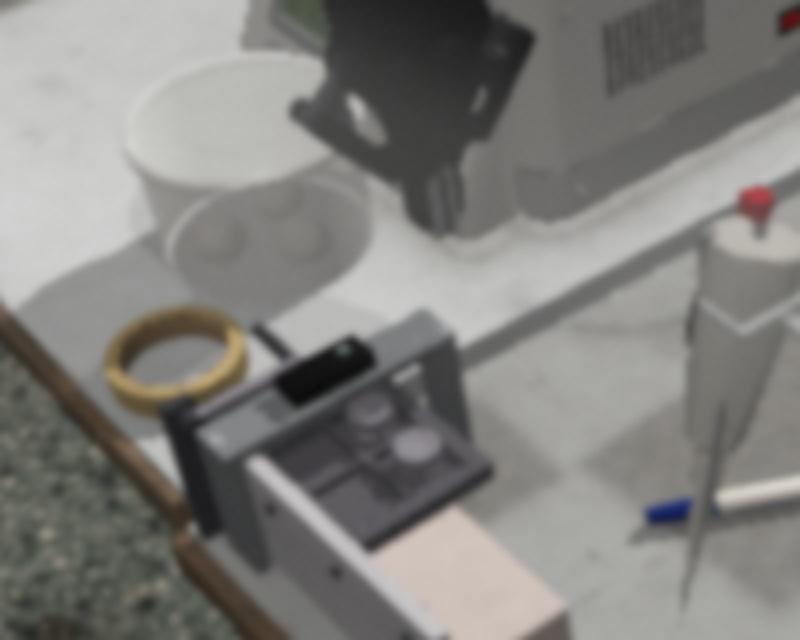

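Run:
```python
from h import *
np.set_printoptions(precision=4,suppress=True)
w=load("wrist")
P=onz(w,[(237,136),(367,132.5),(367.5,50)],.064);print(P)
print("bed end",onz(w,[(246,253.5),(329,253)],.05), "fence",onz(w,[(238,267),(222,40)],.09))
```

```text
[[0.3901 0.2217 0.064 ]
 [0.4996 0.2251 0.064 ]
 [0.4974 0.2891 0.064 ]]
bed end [[0.3909 0.1122 0.05  ]
 [0.4696 0.1132 0.05  ]] fence [[0.3904 0.1136 0.09  ]
 [0.387  0.2924 0.09  ]]
```

>>> apply_moves(
  dp=[
    [-0.004, 0.045, 0],
    [-0.004, 0.045, 0],
    [-0.004, 0.045, 0],
    [-0.004, 0.045, 0],
    [0, 0.022, 0],
    [0, 0, 0],
  ],
  turn=[
    [0, 0, 0],
    [0, 0, 0],
    [0, 0, 0],
    [0, 0, 0],
    [0, 0, 0],
    [0, 0, 0],
  ],
  jaw=[-0.2, -0.2, -0.2, -0.2, -0.2, -0.2],
)

```text
time: 44.7
tool_pos: [0.4328, 0.3724, 0.275]
tcp_rot: [[0.002, 1.0, -0.031], [1.0, -0.003, -0.015], [-0.015, -0.031, -0.999]]
wrist_force: [-0.5, -1.0, 0.2]
gripper_width: 0.0516
```

```bash
python3 st.py;  python3 - <<'E'
from h import *
w=snap("wrist","w51")
E
```

```text
44.7 [0.4328 0.3724 0.275 ] [-0.0312 -0.0151 -0.9994] [ 0.9995 -0.0026 -0.0312] [ 35.1635  -3.049  100.7907   0.3241  84.2191  35.2582] 0.051580464913860084 [-0.5385 -0.9524  0.1856]
u,v -0.13361038554052687 0.6097440787236335
```

View pics/w51.png

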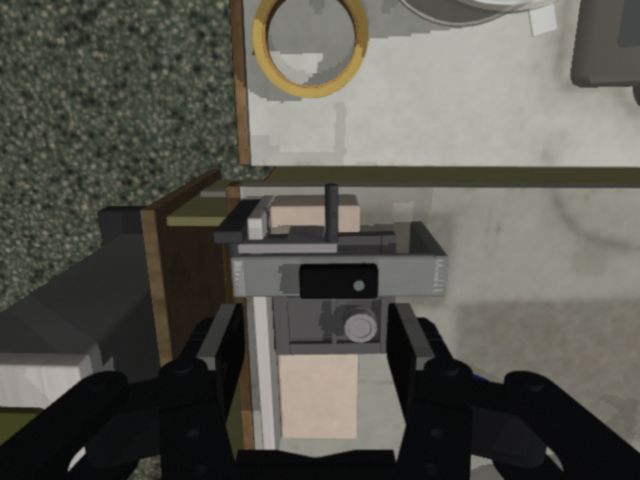

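>>> apply_moves(
  dp=[
    [0.003, 0, -0.035],
    [0.003, 0, -0.04],
    [0, 0, -0.04],
    [0, 0, -0.035],
    [0, 0, -0.01],
    [0, 0, 0],
  ],
  turn=[
    [0.015, -0.031, 0],
    [0, 0, 0],
    [0, 0, 0],
    [0, 0, 0],
    [0, 0, 0],
    [0, 0, 0],
  ],
  jaw=[-0.2, -0.2, -0.2, -0.2, -0.2, -0.2],
)

```text
time: 45.35
tool_pos: [0.4371, 0.3608, 0.1058]
tcp_rot: [[0.01, 1.0, -0.005], [1.0, -0.01, -0.007], [-0.007, -0.004, -1.0]]
wrist_force: [-1.0, 0.3, 1.2]
gripper_width: 0.0515
```

```bash
python3 st.py;  python3 - <<'E'
from h import *
print(onz(load("wrist"),[(332,186)],.1))
w=snap("wrist","w52")
E
```

```text
45.35 [0.4371 0.3608 0.1058] [-0.0045 -0.0067 -1.    ] [ 0.9999 -0.0096 -0.0045] [ 34.1954   3.3554 111.2216  -0.1861  65.8535  34.8199] 0.05154669134481658 [-0.952   0.3349  1.1797]
u,v -0.12815896640850571 0.5986917852442543
[[0.44038162 0.3891566  0.1       ]]
```

View pics/w52.png

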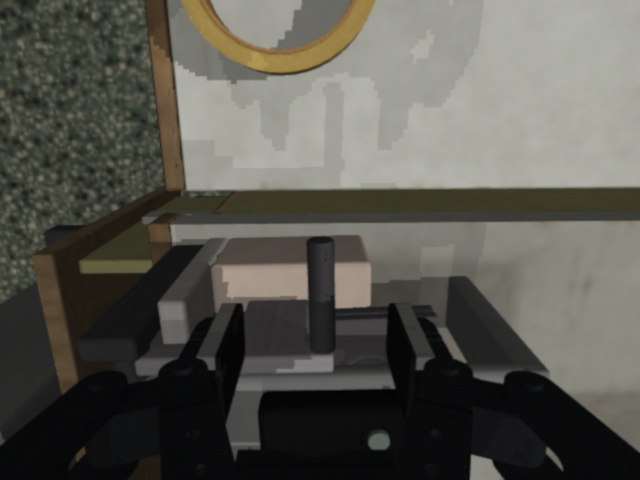

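>>> apply_moves(
  dp=[
    [0.001, 0.012, 0],
    [0, 0.001, -0.01],
    [0, 0, -0.008],
    [0, 0, -0.004],
    [0, 0, 0],
  ],
  turn=[
    [0, 0, 0],
    [0, 0, 0],
    [0, 0, 0],
    [0, 0, 0],
    [0, 0, 0],
  ],
  jaw=[-0.2, -0.2, -0.2, -0.2, -0.2],
)

```text
time: 45.9
tool_pos: [0.4426, 0.3777, 0.0904]
tcp_rot: [[0.01, 1.0, 0.006], [1.0, -0.01, 0.001], [0.001, 0.006, -1.0]]
wrist_force: [-0.3, 0.7, -1.0]
gripper_width: 0.0514
```

```bash
python3 st.py;  python3 - <<'E'
from h import *
w=snap("wrist","w53")
E
```

```text
45.9 [0.4426 0.3777 0.0904] [ 0.0064  0.0008 -1.    ] [ 0.9999 -0.0095  0.0064] [ 35.2742   5.8032 110.2508  -0.1944  63.6196  35.9067] 0.0514259650641752 [-0.2882  0.6694 -1.0323]
u,v -0.12443898139607383 0.6160773571015061
```

View pics/w53.png

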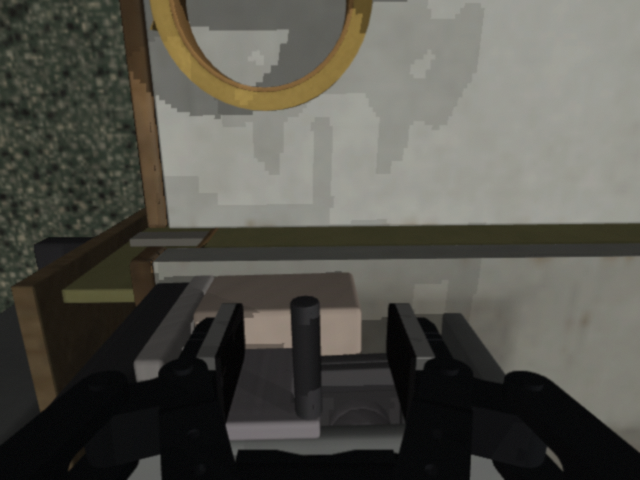

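>>> apply_moves(
  dp=[
    [-0.003, -0.003, -0.006],
    [0, 0, -0.003],
    [0, 0, -0.001],
    [0, 0, -0.001],
    [0, 0, -0.001],
    [0, 0, 0],
  ],
  turn=[
    [0, 0, 0],
    [0, 0, 0],
    [0, 0, 0],
    [0, 0, 0],
    [0, 0, 0],
    [0, 0, 0],
  ],
  jaw=[-0.2, 0.2, 0.6, 1, 1, 1],
  squeeze=30,
)

```text
time: 46.55
tool_pos: [0.4394, 0.3745, 0.0796]
tcp_rot: [[0.008, 1.0, 0.007], [1.0, -0.008, 0.001], [0.001, 0.007, -1.0]]
wrist_force: [-0.1, -0.1, -1.7]
gripper_width: 0.0086
```

```bash
python3 st.py;  python3 - <<'E'
from h import *
w=snap("wrist","w54")
E
```

```text
46.55 [0.4394 0.3745 0.0796] [ 0.0066  0.0007 -1.    ] [ 0.9999 -0.0084  0.0065] [ 35.199    6.0226 111.1853  -0.2068  62.4618  35.7781] 0.008634947542657404 [-0.0566 -0.1368 -1.7174]
u,v -0.12728539351345367 0.6125162490699992
```

View pics/w54.png

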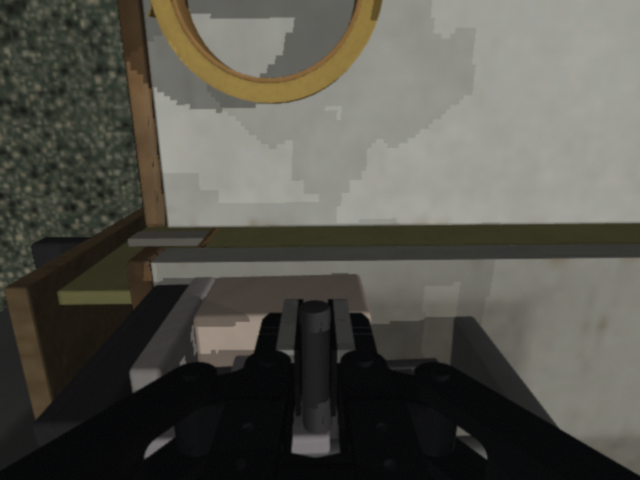

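>>> apply_moves(
  dp=[
    [-0.001, 0, 0.013],
    [-0.0034, 0, 0.0127],
    [-0.0055, 0, 0.0118],
    [-0.0075, 0, 0.0107],
    [-0.0093, 0, 0.0093],
    [-0.0107, 0, 0.0075],
    [-0.0118, 0, 0.0055],
    [-0.0127, 0, 0.0034],
    [-0.013, 0, 0.001],
    [-0.008, 0, -0.001],
  ],
  turn=[
    [0, 0, 0],
    [0, 0, 0],
    [0, 0, 0],
    [0, 0, 0],
    [0, 0, 0],
    [0, 0, 0],
    [0, 0, 0],
    [0, 0, 0],
    [0, 0, 0],
    [0, 0, 0],
  ],
  jaw=[1, 1, 1, 1, 1, 1, 1, 1, 1, 1],
  squeeze=20,
)

```text
time: 47.6
tool_pos: [0.3528, 0.3732, 0.1614]
tcp_rot: [[0.007, 1.0, 0.016], [1.0, -0.007, -0.0], [0.0, 0.016, -1.0]]
wrist_force: [1.3, -4.1, 1.5]
gripper_width: 0.0085
```

```bash
python3 st.py;  python3 - <<'E'
from h import *
w=snap("wrist","w55"); s=snap("scene"); crop(s,130,80,330,240,4,"s55")
E
```

```text
47.6 [0.3528 0.3732 0.1614] [ 0.016  -0.0001 -0.9999] [ 0.9998 -0.0072  0.016 ] [ 40.9476  -7.6532 116.1499  -0.6392  70.8143  41.5638] 0.00852321278460424 [ 1.2936 -4.0627  1.5397]
u,v -0.21332368006768726 0.6022043084814315
```

View pics/s55.png

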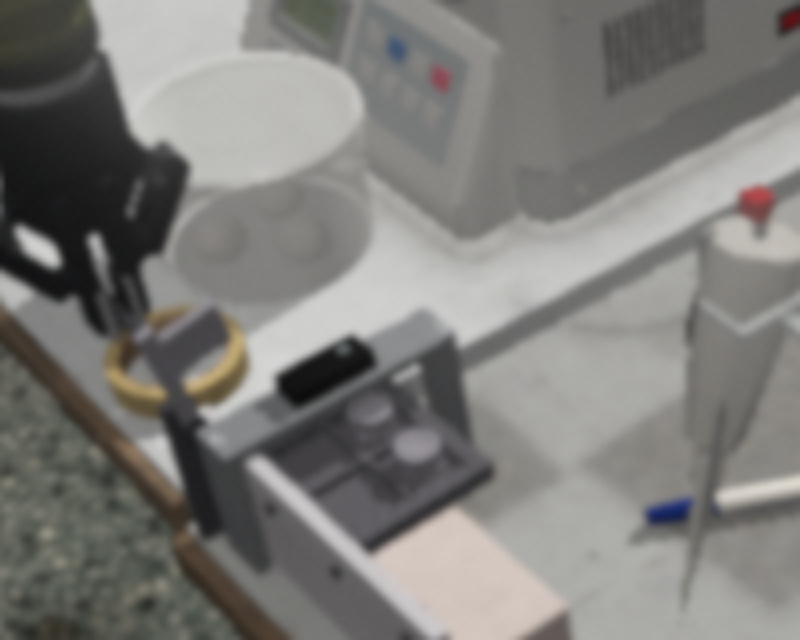

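>>> apply_moves(
  dp=[
    [-0.001, 0, 0],
    [0, 0, 0],
    [0, 0, 0],
    [0, 0, 0.01],
    [0, 0, 0.03],
    [0, 0, 0.04],
    [0, 0, 0.04],
    [0, 0, 0.04],
  ],
  turn=[
    [0, 0, 0],
    [0, 0, 0],
    [0, 0, 0],
    [0, 0, 0],
    [0, 0, 0],
    [0, 0, 0],
    [0, 0, 0],
    [0, 0, 0],
  ],
  jaw=[0.6, 0.2, -0.2, -0.4, -0.4, -0.4, -0.4, -0.4],
)

```text
time: 48.5
tool_pos: [0.3431, 0.3705, 0.3161]
tcp_rot: [[0.009, 1.0, -0.008], [1.0, -0.009, -0.01], [-0.01, -0.008, -1.0]]
wrist_force: [0.7, 0.8, -0.4]
gripper_width: 0.0599
```

```bash
python3 st.py;  python3 - <<'E'
from h import *
w=snap("wrist","w56"); s=snap("scene","s56f"); crop(s,130,80,330,240,4,"s56")
E
```

```text
48.5 [0.3431 0.3705 0.3161] [-0.008  -0.0102 -0.9999] [ 0.9999 -0.0087 -0.0079] [ 41.1831 -13.3688 106.1208  -0.1396  87.9797  41.6842] 0.0598998760478542 [ 0.696   0.8354 -0.4208]
u,v -0.22262885145257766 0.598538010700463
```

View pics/s56.png

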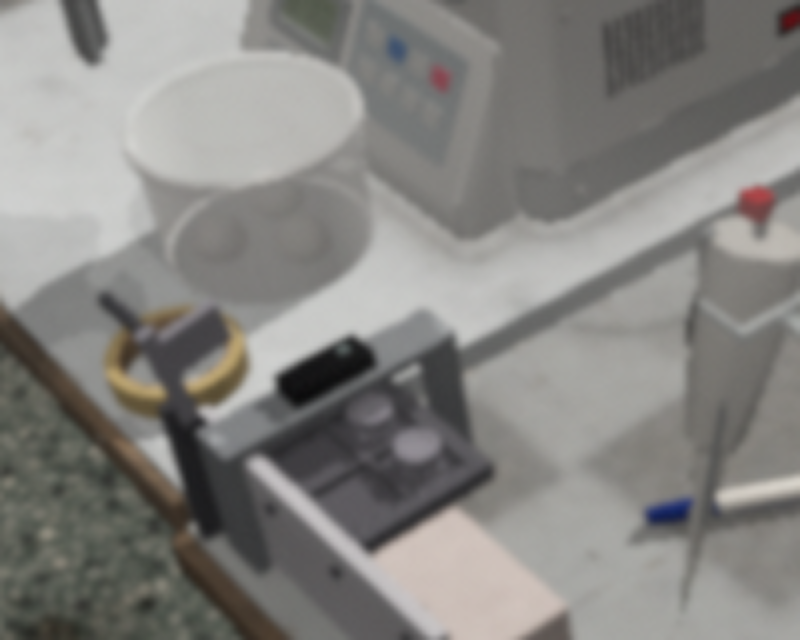

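View pics/w56.png

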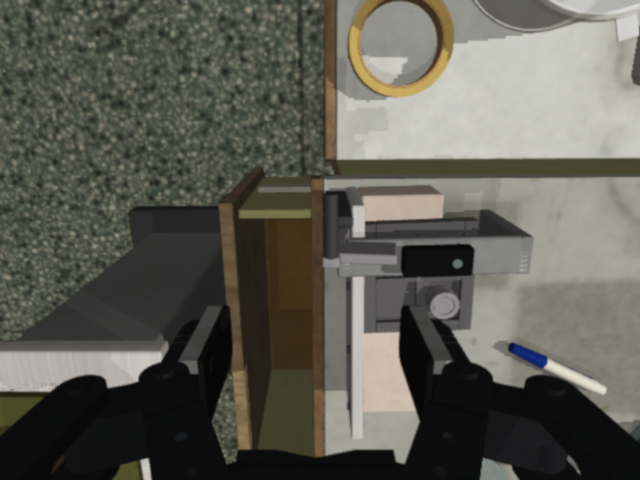

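Run:
```python
from h import *
np.set_printoptions(precision=4,suppress=True)
w=load("wrist")
b=onz(w,[(331,195),(331,225)],.174);print("bar",b)
print("q",[np.arccos(np.clip((x-(0.3665-0.0017))/.075,-1,1)) for x in b[:,0]])
P=onz(w,[(363,332),(472,329)],.064);print("trail",P)
print("bed end",onz(w,[(364,412),(416,411.5)],.05),"leading",onz(w,[(475,219)],.064))
```

```text
bar [[0.3532 0.3881 0.174 ]
 [0.3533 0.3674 0.174 ]]
q [np.float64(1.7255903805513149), np.float64(1.724993828379858)]
trail [[0.3894 0.2224 0.064 ]
 [0.5007 0.2252 0.064 ]]
bed end [[0.3947 0.112  0.05  ]
 [0.4536 0.1124 0.05  ]] leading [[0.4917 0.3414 0.064 ]]
```

Run:
```python
from workcell import *
print(get_obs()["time"]); print(close_job())
```

```text
48.6
the job is handed in; nothing more can be done
None
```

The job is handed in at about 48.6 s of robot time, with every step of the task done; `close_job()` gave no verdict.

**What I did**
- Swung the stop down first.
- Levered the carrier up against the stand's wall and pinched it by its edge margin. I turned it over, laid it pockets up on the free end of the track and nudged it flush with the fence.
- Set both pucks in the two pockets on the far side. I saw only two pucks in any view, so none was left out.
- Pushed the carrier along the fence until the push force rose from about 3 N to 13.6 N, which I took as contact with the stop. I then swung the stop back up.

**Last checks**
- **Carrier:** its centre is at about y = 0.1026 m in the track's frame (0.103 is contact). Its fence-side edge measures within about 2 mm of the fence, and its yaw within about 1° of the track's.
- **Pucks:** both are seated flat in separate pockets in the last pictures. I judged this by eye and did not measure the height or tilt.
- **Stop:** at about 1.72 rad and holding after release (1.45 is needed).
- **Beaker and timer:** the arm never touched them and I saw neither move; I did not re-measure their positions at the end.

**Disagreements**
- The camera estimates of the track's origin along y differ by about 7 mm (0.174 to 0.1815 m). For the final position I relied on distances from the bed's end in the same picture and on the contact force.
- An earlier picture, taken just after the push, put the carrier at 0.1017 m instead of 0.1026 m; both are in tolerance.

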